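Pack and chock sample vials, then pin the crate lid back on

TASK

Pack the vials for transport: lay every vial that is on the table on its side in the blue crate, across it and side by side, as one tight row starting against the end wall with the red strip, and set the yellow chock on the crate floor, its long side tight against the last vial, so that the row cannot roll apart. Then lay the white lid flat on the crate so that its hinge knuckles mesh with the crate's, and slide the red-handled hinge pin through all five knuckles from the end away from the red strip until its handle comes up against the first knuckle. Leave the other things on the table where they are.

Things in the scene. Friction and masses are not known exactly. Their poses are not given: they have to be found in the camera images.
- crate: open blue crate, fixed, outside 128 (x) x 154 (y) x 45 mm high, walls and floor 5 mm thick, inside 118 x 144 mm. Origin: centre of its underside, z up. A red strip marks the inside of its -y end wall (inner face at y = -72 mm). Lid seated: lid_grip at (0, 0, 62.5 mm) in this frame, axes agreeing. Pin home: pin_handle at (77, 95, 47 mm), pin_tip at (77, -19, 47 mm), pin's x to -y
- crate_hinge (a point): mouth of the crate's first hinge knuckle, on the bore axis, at (77, 77, 47 mm) in the crate's frame, same axes; the pin enters here, moving to -y. Three steel knuckles (20 mm barrels, 14 mm round bore, 18 mm long) stand behind the crate's +x wall, axis parallel to y, at crate y = 59..77, 18..36 and -23..-5 mm
- lid_grip (a point): centre of the black grip rib on the loose white lid (0.2 kg); rib 14 mm thick (x), 60 mm long (y), 25 mm high. Lid plate 128 x 154 x 5 mm, underside 17.5 mm below this point. Four round-ended stubs (8 mm wide, 10 mm long) under its corners drop inside the crate's walls with 1.5 to 2.5 mm of play. On the table this point is 27.5 mm up
- lid_hinge (a point): on the bore axis of the lid's two knuckles (like the crate's), behind the lid's +x edge, at (77, 0, -15.5 mm) from lid_grip, same axes, bore along y; they reach over lid y = 38.5..56.5 and -2.5..15.5 mm and fit between the crate's with 2.5 mm gaps
- pin_handle (a point): centre of the red handle of the loose hinge pin (0.08 kg); handle 36 mm long (x) x 20 mm wide (y) x 12 mm high (z), lying flat. x runs along the pin from handle to tip. Steel shaft 10 mm in diameter, 96 mm long from the handle's end, in line with the handle's centre, last 10 mm tapering to 3.6 mm
- pin_tip (a point): tip of the hinge pin's shaft, 114 mm along x from the handle's centre; same axes
- chock_grip (a point): centre of the black grip rib on the loose yellow chock (0.12 kg); rib 12 mm thick (x), 26 mm long (y), 20 mm high. Chock body 60 mm long (x), 16 mm high, 30 mm wide (y), long sides upright. Its underside is 26 mm below this point. A vial lying against a long face has its centre line 26.5 mm from this point along y
- vial_1_mid (a point): middle of a small screw vial (black cap, orange-brown label; 23 mm in diameter, 54 mm long, 10 g) lying on its side; its z axis runs along the vial from base to cap; flat ends, so it can be held by its ends or across its body. Rolls only when pushed. Absent in some starts.
- vial_2_mid (a point): middle of a small screw vial (black cap, green label; 23 mm in diameter, 54 mm long, 10 g) lying on its side; its z axis runs along the vial from base to cap; flat ends, so it can be held by its ends or across its body. Rolls only when pushed. Absent in some starts.
- vial_3_mid (a point): middle of a small screw vial (red cap, brown label; 23 mm in diameter, 54 mm long, 10 g) lying on its side; its z axis runs along the vial from base to cap; flat ends, so it can be held by its ends or across its body. Rolls only when pushed. Absent in some starts.
- vial_4_mid (a point): middle of a small screw vial (red cap, brown label; 23 mm in diameter, 54 mm long, 10 g) lying on its side; its z axis runs along the vial from base to cap; flat ends, so it can be held by its ends or across its body. Rolls only when pushed. Absent in some starts.
- amber_mid (a point): middle of the amber dropper bottle, 31 mm wide and 91 mm high, a bystander behind the crate; leave it alone
- petri_mid (a point): middle of the clear petri dish, 64 mm wide and 16 mm high, a bystander; leave it alone
Not all that is in view belongs to the job. Of the things like the part that bears chock_grip, leave any that is pink, purple or turquoise; of the rest the smaller one is meant.

How it is judged (in metres and radians):
On the way, in this order (a step that is already met when the one before it is completed fails the run):
1. the vials lie in one tight row against the red-marked end and the chock stands against the last one (x of vial_1_mid in the frame of crate between -0.025 and 0.025 m and z of vial_1_mid in the frame of crate between 0.0125 and 0.0205 m and angle between the z axis of each of vial_1_mid, vial_2_mid, vial_3_mid, vial_4_mid and the x axis of crate, either way round below 0.2 rad and (y of vial_1_mid in the frame of crate between -0.0635 and -0.0535 m or y of vial_1_mid in the frame of crate between -0.0405 and -0.0305 m or y of vial_1_mid in the frame of crate between -0.0175 and -0.0075 m or y of vial_1_mid in the frame of crate between 0.0055 and 0.0155 m) and (horizontal distance between vial_1_mid and vial_2_mid below 0.031 m or horizontal distance between vial_1_mid and vial_3_mid below 0.031 m or horizontal distance between vial_1_mid and vial_4_mid below 0.031 m) and x of vial_2_mid in the frame of crate between -0.025 and 0.025 m and z of vial_2_mid in the frame of crate between 0.0125 and 0.0205 m and (y of vial_2_mid in the frame of crate between -0.0635 and -0.0535 m or y of vial_2_mid in the frame of crate between -0.0405 and -0.0305 m or y of vial_2_mid in the frame of crate between -0.0175 and -0.0075 m or y of vial_2_mid in the frame of crate between 0.0055 and 0.0155 m) and (horizontal distance between vial_2_mid and vial_1_mid below 0.031 m or horizontal distance between vial_2_mid and vial_3_mid below 0.031 m or horizontal distance between vial_2_mid and vial_4_mid below 0.031 m) and x of vial_3_mid in the frame of crate between -0.025 and 0.025 m and z of vial_3_mid in the frame of crate between 0.0125 and 0.0205 m and (y of vial_3_mid in the frame of crate between -0.0635 and -0.0535 m or y of vial_3_mid in the frame of crate between -0.0405 and -0.0305 m or y of vial_3_mid in the frame of crate between -0.0175 and -0.0075 m or y of vial_3_mid in the frame of crate between 0.0055 and 0.0155 m) and (horizontal distance between vial_3_mid and vial_1_mid below 0.031 m or horizontal distance between vial_3_mid and vial_2_mid below 0.031 m or horizontal distance between vial_3_mid and vial_4_mid below 0.031 m) and x of vial_4_mid in the frame of crate between -0.025 and 0.025 m and z of vial_4_mid in the frame of crate between 0.0125 and 0.0205 m and (y of vial_4_mid in the frame of crate between -0.0635 and -0.0535 m or y of vial_4_mid in the frame of crate between -0.0405 and -0.0305 m or y of vial_4_mid in the frame of crate between -0.0175 and -0.0075 m or y of vial_4_mid in the frame of crate between 0.0055 and 0.0155 m) and (horizontal distance between vial_4_mid and vial_1_mid below 0.031 m or horizontal distance between vial_4_mid and vial_2_mid below 0.031 m or horizontal distance between vial_4_mid and vial_3_mid below 0.031 m) and y of any of vial_1_mid, vial_2_mid, vial_3_mid, vial_4_mid in the frame of crate below -0.0535 m and x of chock_grip in the frame of crate between -0.02 and 0.02 m and z of chock_grip in the frame of crate between 0.027 and 0.035 m and angle between the y axis of chock_grip and the y axis of crate, either way round below 0.2 rad and horizontal distance between any of vial_1_mid, vial_2_mid, vial_3_mid, vial_4_mid and chock_grip below 0.035 m), for 0.2 s.
2. the lid lies flat on the crate with its knuckles between the crate's (x of lid_grip in the frame of crate between -0.004 and 0.004 m and y of lid_grip in the frame of crate between -0.004 and 0.004 m and z of lid_grip in the frame of crate between 0.0595 and 0.0655 m and angle between the x axis of lid_grip and the x axis of crate, either way round below 0.05 rad and angle between the z axis of lid_grip and the z axis of crate, either way round below 0.05 rad), for 0.2 s.
3. the pin runs through all five knuckles with its handle at the first (y of pin_tip in the frame of crate between -0.03 and -0.013 m and x of pin_tip in the frame of crate between 0.071 and 0.083 m and z of pin_tip in the frame of crate between 0.041 and 0.053 m and angle between the x axis of pin_tip and the y axis of crate, either way round below 0.06 rad), for 0.2 s.
At the end, for the whole second after the job is handed in: Vials lie across the crate (0.2 rad), one row from the red end, each within -3/+7 mm of its closed-row place, gaps under 8 mm; chock flat, square (0.2 rad), within 8 mm of a vial; lid seated (4 mm, 0.05 rad); pin through all knuckles (0.06 rad), handle within 6 mm of the first; at rest (all of step 1 and all of step 2 and all of step 3 and linear speed of each of lid, pin, chock below 0.02 m/s); the robot touches nothing.
It fails at once if the amber dropper bottle is pushed aside or tipped (distance of amber_mid from where it was at the start of the episode above 0.03 m).
It fails at once if the petri dish is pushed aside (distance of petri_mid from where it was at the start of the episode above 0.03 m).
Of vial_1, vial_2, vial_3, vial_4 only 3 to 4 are there at a start; the rules pass over those that are not, and their reading is None.
At some moment in a run one of lid, pin may be knocked a few centimetres aside while the robot is not near it.
Once in a run the grip may slacken for a moment while it holds something.
It also fails if it takes over 208 s, if anything falls off the work surface, if the arm or the gripper's body presses on something with over 40 N, if the wrist force passes 120 N, or if a joint passes its speed limit or range.

ROBOT

A 6-joint arm with a two-finger parallel gripper is mounted at the origin on the work surface; the furniture and walls round the work are solid. World frame = base frame: x ahead of the robot, y to its left, z up, the work surface at z = 0. Lengths are in mm, angles in rad, forces in N, time in s.
With the tool pointing down it reaches from about 300 to 775 mm from the base axis. Payload 14.6 kg.
Tool frame: the origin (TCP) lies between the finger pads; the fingertips stand 8 mm ahead of it and the grasp point (between the pads) lies 11 mm behind it; x points along the fingers, y is the direction in which the jaws open and shut, and the axes are right-handed (so a half turn about x gives the same grasp; the last joint's range is limited). The gripper opens to 94 mm and grips with 3 to 60 N. Pads are 16 mm wide; open, the fingers measure 119 mm over their backs; the gripper's body (75 mm by 177 mm) begins 78 mm behind the grasp point.
Start: joints at [-1.364, 0.3, 1.521, -0, 1.321, -0.067], TCP at [148.709, -529.504, 181.746] pointing down, gripper open.
Joint ranges: [-3.03, 3.03], [-0.79, 2.21], [0.23, 2.52], [-1.04, 4.18], [0, 3.07], [-2.55, 2.55]. Speed limits (rad/s): [2.22, 2.22, 2.57, 3.14, 3.14, 3.14].

INTERFACE

Orientations are given as [roll, pitch, yaw] about the fixed x, y, z axes, in that order (R = Rz(yaw) Ry(pitch) Rx(roll)).
In Python, from cell import telemetry, camera, calibration, order gives the robot as it stands.
- The arm moves only by the shell command python3 -m handwheel 'ROWS' [FORCE]. ROWS is JSON, a list of rows, each a list of 7 numbers: the turn, a rotation vector about the tool's x, y, z as a fraction of full scale, then the shift along the tool's x, y, z as a fraction of full scale, then the opening, from 0 (shut) to 1 (fully open). A call has 1 to 12 rows; each row is the pose to reach, as a shift and turn from the pose measured when the call began, along the tool's axes at that moment, turning the shorter way round; what a row does not reach only later rows make up. Full scale, the value 1, is 300 mm for a shift and pi rad for a turn. A row lasts 1/8 s, in which the tool goes at most 62.5 mm and 10.7 degrees, less where a joint would pass 70% of its speed; a pose out of reach is approached as far as the arm can. A call with a number of a shift or a turn outside -1 to 1 is refused whole. A call with a gripper value outside its range is refused whole. The fingers move at their own pace and stop on an object; FORCE is the grip in N (left out, the last holds). Time passes only in rows, so rows that repeat a pose let the fingers close. It gives the time, the measured TCP pose, the force and the opening at its end, in the units of the state.
- telemetry.read_state(): the state, without advancing time (a new reading comes with each control period).
- camera(name): name is "scene" or "side" or "wrist"; returns the picture (384x512x3 uint8, red, green, blue); there is no depth.
- calibration(name): a dict with "fov_y" (degrees; the focal length in pixels is half the picture's height over the tangent of half this angle, whatever the lens; pixels are square), "cx", "cy" (the principal point, pixels), "position" and "attitude" of the camera in the world. Camera axes: x right, y down, z forward; pixel columns grow to the right and rows downward; lengths in mm; the calibration is good to about 2 mm. The wrist camera is an equidistant fisheye: a pixel r from the principal point sees the ray r / f radians off the axis. A picture is of the moment at which its call begins: read the wrist's pose just before it. calibration takes no time and is no camera call; for the wrist camera it gives the pose at the moment of the call.
- order.sign_off(): hands the job in, once; it reports no verdict.
The state is a dict: "clock": time; "joints": joint angles; "qd": joint speeds; "effort": joint torques, N m; "eef_pos": TCP position; "eef_rot": TCP orientation; "wrist_force": force on the tool from outside, world axes, zero at the start; "moment": the same for the moment, N m; "finger_gap": finger opening in mm.
Only numpy, scipy, OpenCV 4.12 (cv2) and the standard library are available. Lean on these libraries where they do the work, as an engineer would, in place of code of your own. Each camera call takes 0.05 s, during which the arm holds its last target.

## Working session

There is one attempt and no reset: what is moved stays moved. The work goes in short steps, Python scripts to look and compute and a shell command to move; the robot and the scene stay as the last step left them, time stands still between calls to the robot, and variables do not carry over. Pictures are saved under pics/ and viewed, and the job is handed in when it is done.

```bash
ls; mkdir -p pics; python3 - <<'E'
from cell import telemetry, camera, calibration
import cv2
s=telemetry.read_state();print({k:s[k] for k in('clock','eef_pos','eef_rot','finger_gap')})
for n in("scene","side","wrist"):
    print(n,calibration(n)); cv2.imwrite(f"pics/a_{n}.png",camera(n)[...,::-1])
E
```

```text
pics
{'clock': 0.0, 'eef_pos': array([ 148.67138354, -529.20485659,  181.17763152]), 'eef_rot': array([-1.65554785,  1.56958592,  1.75988259]), 'finger_gap': 94.00117183203328}
scene {'fov_y': 48.728122150252254, 'cx': 255.78527059128405, 'cy': 190.87527122529988, 'position': array([-169.53112387,  347.69474404, 1025.80152898]), 'attitude': array([-2.44341644, -0.00951364, -2.04819607])}
side {'fov_y': 44.20638036897171, 'cx': 263.45560447644425, 'cy': 189.30211855290136, 'position': array([  27.3747716 , 1170.46971467, 1045.38780529]), 'attitude': array([-2.21284904e+00, -1.19762296e-03, -2.77077060e+00])}
wrist {'fov_y': 65.70646984690485, 'cx': 255.01208206909564, 'cy': 192.7848048702249, 'position': array([ 228.40616497, -507.25846312,  383.89896511]), 'attitude': array([ 2.85081773e+00,  2.36424841e-04, -1.29749781e+00])}
```

View pics/a_scene.png

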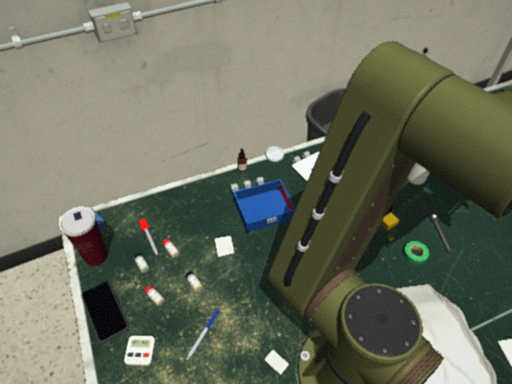

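View pics/a_side.png

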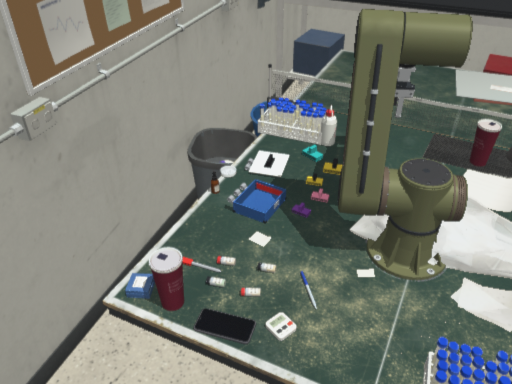

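View pics/a_wrist.png

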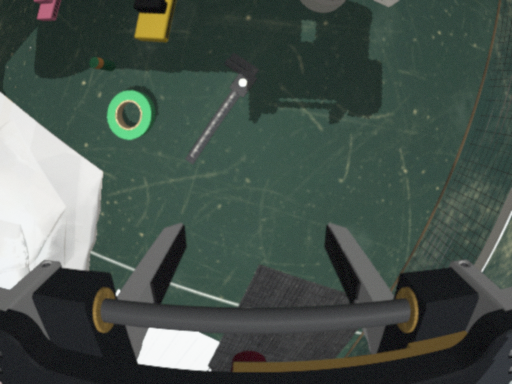

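```bash
cat > h.py <<'E'
import numpy as np, cv2
from scipy.spatial.transform import Rotation as Ro
from cell import telemetry, camera, calibration
def cam(n):
    c=calibration(n); R=Ro.from_euler('xyz',c['attitude']).as_matrix()
    return dict(n=n,R=R,p=np.array(c['position']),f=192/np.tan(np.radians(c['fov_y'])/2),cx=c['cx'],cy=c['cy'])
def shot(n,name=None):
    c=cam(n); im=camera(n)[...,::-1].copy()
    if name: cv2.imwrite(f'pics/{name}.png',im)
    return im,c
def ray(c,u,v):
    d=np.array([u-c['cx'],v-c['cy']])
    if c['n']=='wrist':
        r=np.hypot(*d); th=r/c['f']; s=np.sin(th)/r if r>1e-9 else 1/c['f']
        v=np.array([d[0]*s,d[1]*s,np.cos(th)])
    else: v=np.array([d[0]/c['f'],d[1]/c['f'],1])
    v=c['R']@v; return v/np.linalg.norm(v)
def cast(c,u,v,z):
    r=ray(c,u,v); return c['p']+r*(z-c['p'][2])/r[2]
def proj(c,P):
    q=c['R'].T@(np.array(P,float)-c['p'])
    if c['n']=='wrist':
        r=np.hypot(q[0],q[1]); th=np.arctan2(r,q[2]); k=c['f']*th/max(r,1e-9)
        return np.array([c['cx']+k*q[0],c['cy']+k*q[1]])
    return np.array([c['cx']+c['f']*q[0]/q[2],c['cy']+c['f']*q[1]/q[2]])
def tri(c1,uv1,c2,uv2):
    a,b=ray(c1,*uv1),ray(c2,*uv2)
    A=np.stack([a,-b],1); t=np.linalg.lstsq(A,c2['p']-c1['p'],rcond=None)[0]
    P,Q=c1['p']+a*t[0],c2['p']+b*t[1]; return (P+Q)/2,np.linalg.norm(P-Q)
def pose():
    s=telemetry.read_state(); return np.array(s['eef_pos']),Ro.from_euler('xyz',s['eef_rot']).as_matrix(),s
def go(target,yaw_y=None,grip_off=0):
    """target TCP world; yaw_y = direction angle of jaw axis (world, deg, mod 180); tool down. prints turn(frac) shift(frac)"""
    p,R,s=pose()
    sh=R.T@(np.array(target,float)-p)/300
    if yaw_y is None: y=R[:,1]*[1,1,0]; y/=np.linalg.norm(y); 
    else:
        a=np.radians(yaw_y); y=np.array([np.cos(a),np.sin(a),0]); 
        if y@R[:,1]<0: y=-y
    x=np.array([0,0,-1.]); z=np.cross(x,y); Rt=np.stack([x,y,z],1)
    tv=Ro.from_matrix(R.T@Rt).as_rotvec()/np.pi
    print('turn',tv.round(4),'shift',sh.round(4),'deg',round(np.linalg.norm(tv)*180,1),'mm',round(np.linalg.norm(sh)*300,1), 'y->',y.round(3),'q6',round(s['joints'][5],3),'t',round(s['clock'],2))
def st():
    p,R,s=pose(); print('t',round(s['clock'],2),'p',p.round(1),'yang',round(float(np.degrees(np.arctan2(R[1,1],R[0,1]))),1),'x',R[:,0].round(3),'gap',round(s['finger_gap'],1),'F',np.round(s['wrist_force'],1),'q6',round(s['joints'][5],2))
def crop(im,x,y,w,h,k,name):
    cv2.imwrite(f'pics/{name}.png',cv2.resize(im[y:y+h,x:x+w],None,fx=k,fy=k,interpolation=cv2.INTER_CUBIC))
E
python3 - <<'E'
from h import *
s=cv2.imread('pics/a_side.png')
crop(s,130,130,230,180,3.4,'b1')
st()
E
```

```text
t 0.15 p [ 148.7 -529.3  181.4] yang -74.3 x [-0.     0.001 -1.   ] gap 94.2 F [-0.2 -1.   0.5] q6 -0.07
```

View pics/b1.png

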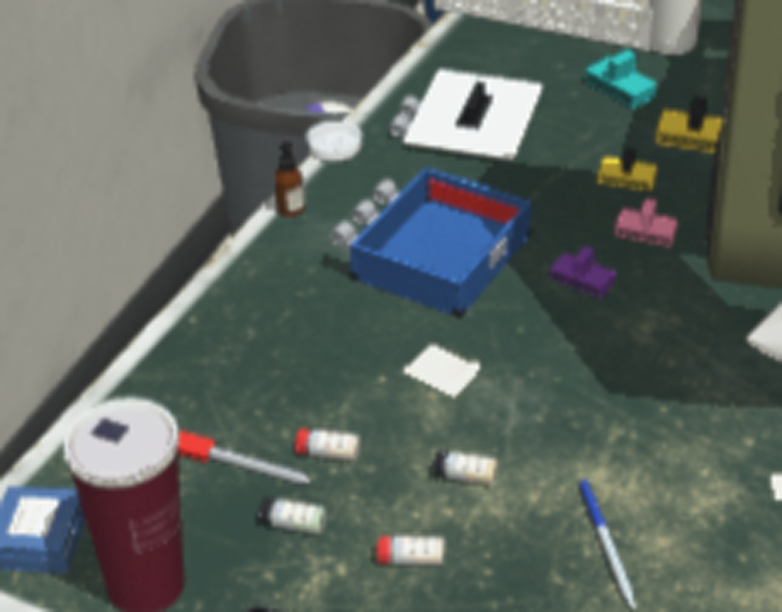

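The picture shows four vials (side px (225,260), (267,267), (216,282), (249,292)) and the pin (190,261). The chock candidates in the side view are turquoise (313,153), large yellow (333,168), small yellow (314,181), pink (320,196) and purple (302,210). The small yellow one at (314,181) fits: it is not an excluded colour, and it is smaller than the other yellow one despite being nearer.

```bash
python3 - <<'E'
from h import *
c=cam('side');e=cam('scene')
k=3.4;f=lambda x,y:(130+x/k,130+y/k)
for n,x,y,z in [('crate L rim',352,238,45),('crate far rim',430,170,45),('crate R rim',531,208,45),('crate near rim',458,282,45),
 ('v1 red',328,444,11.5),('v2 blk',468,467,11.5),('v3 grn',293,515,11.5),('v4 red',412,550,11.5),('pin h',196,446,6),('pin tip',308,479,5),
 ('lidgrip',475,105,27),('lid L',405,143,10),('lid far',440,70,10),('lid R',542,84,10),('lid near',515,156,10),('chock base',627,180,10),('big',690,133,10),('pink',646,226,10),('purple',583,274,10),('amber base',290,212,0),('petri',334,140,16),('cup',120,600,0)]:
    print(n,cast(c,*f(x,y),z).round(0))
for n,x,y,z in [('vgrn',141,263,11.5),('red',171,248,11.5),('red2',154,295,11.5),('blk',194,281,11.5),('pinh',144,224,6),('piny',157,252,5),('crate BL',240,230,45),('L',234,190,45),('TR',282,181,45)]:
    print(n,cast(e,x,y,z).round(0))
E
```

```text
crate L rim [584.  18.  45.]
crate far rim [ 555. -120.   45.]
crate R rim [433. -96.  45.]
crate near rim [460.  43.  45.]
v1 red [501. 259.  12.]
v2 blk [374. 240.  12.]
v3 grn [493. 347.  12.]
v4 red [384. 345.  12.]
pin h [613. 300.   6.]
pin tip [502. 299.   5.]
lidgrip [ 564. -281.   27.]
lid L [ 619. -204.   10.]
lid far [ 640. -362.   10.]
lid R [ 515. -377.   10.]
lid near [ 495. -225.   10.]
chock base [ 366. -226.   10.]
big [ 324. -341.   10.]
pink [ 324. -154.   10.]
purple [361. -54.  10.]
amber base [690. -51.   0.]
petri [ 693. -172.   16.]
cup [590. 472.   0.]
vgrn [496. 345.  12.]
red [504. 256.  12.]
red2 [389. 344.  12.]
blk [380. 237.  12.]
pinh [622. 297.   6.]
piny [514. 294.   5.]
crate BL [450.  66.  45.]
L [590.  18.  45.]
TR [ 556. -129.   45.]
```

```bash
python3 - <<'E'
from h import *
go([149,-529,300]); go([520,20,260],-12)
E
```

```text
turn [-0.     -0.      0.0002] shift [-0.3955 -0.001  -0.0014] deg 0.0 mm 118.6 y-> [ 0.27  -0.963 -0.   ] q6 -0.067 t 0.15
turn [-3.462e-01 -1.000e-04  2.000e-04] shift [-0.261  -1.4284 -1.6868] deg 62.3 mm 667.7 y-> [ 0.978 -0.208  0.   ] q6 -0.067 t 0.15
```

```bash
python3 -m handwheel '[[0,0,0,-0.2,0,0,1],[-0.05,0,0,-0.26,-0.18,-0.21,1],[-0.1,0,0,-0.26,-0.36,-0.42,1],[-0.15,0,0,-0.26,-0.54,-0.63,1],[-0.17,0,0,-0.26,-0.71,-0.84,1],[-0.17,0,0,-0.26,-0.71,-0.84,1],[-0.17,0,0,-0.26,-0.71,-0.84,1]]'; python3 - <<'E'
from h import *
go([520,20,260],-12)
E
```

```text
clock: 1.02
eef_pos: [334.9, -253.7, 259.7]
eef_rot: [-2.65, 1.57, 1.303]
wrist_force: [-0.1, 0.5, -0.4]
finger_gap: 93.5
turn [-1.752e-01 -3.000e-04  1.000e-04] shift [-2.0000e-04 -1.8120e-01 -1.0865e+00] deg 31.5 mm 330.4 y-> [ 0.978 -0.208  0.   ] q6 0.024 t 1.02
```

```bash
python3 -m handwheel '[[-0.05,0,0,0,-0.04,-0.2,1],[-0.1,0,0,0,-0.08,-0.4,1],[-0.15,0,0,0,-0.12,-0.6,1],[-0.175,0,0,0,-0.16,-0.8,1],[-0.175,0,0,0,-0.18,-1,1],[-0.175,0,0,0,-0.18,-1,1],[-0.175,0,0,0,-0.18,-1,1]]'; python3 - <<'E'
from h import *
st();shot('wrist','c_w');shot('scene','c_sc')
E
```

```text
clock: 1.9
eef_pos: [502.1, 0.7, 259.6]
eef_rot: [-2.215, 1.57, 2.288]
wrist_force: [-0.1, 0.0, 0.2]
finger_gap: 94.1
t 1.9 p [502.1   0.7 259.6] yang -12.0 x [-0.001  0.001 -1.   ] gap 94.1 F [-0.1  0.   0.2] q6 0.14
```

View pics/c_w.png

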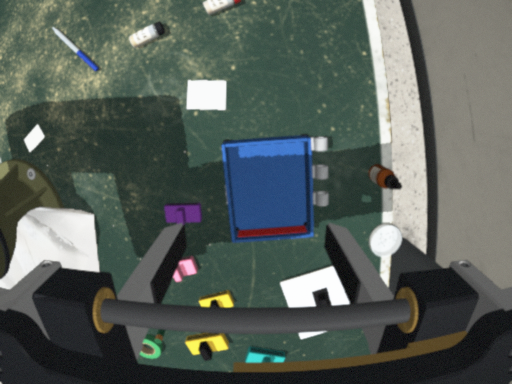

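View pics/c_sc.png

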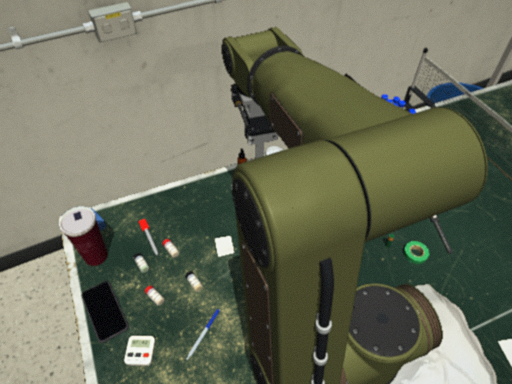

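```bash
python3 - <<'E'
from h import *
im=cv2.imread('pics/c_w.png'); crop(im,210,125,130,125,5,'c1')
c=cam('wrist')
print(proj(c,[502,0.7,259.6]))
hsv=cv2.cvtColor(im,cv2.COLOR_BGR2HSV)
m=((hsv[...,0]>100)&(hsv[...,0]<125)&(hsv[...,1]>120)&(hsv[...,2]>50)).astype('uint8')
red=(((hsv[...,0]<8)|(hsv[...,0]>170))&(hsv[...,1]>150)).astype('uint8')
m[:, :200]=0; m[:,345:]=0; m[:120]=0; red[:,:215]=0;red[:,330:]=0;red[:210]=0;red[250:]=0
cn=max(cv2.findContours(m|red,cv2.RETR_EXTERNAL,cv2.CHAIN_APPROX_NONE)[0],key=cv2.contourArea)
h=cv2.convexHull(cn); q=cv2.approxPolyDP(h,6,True)[:,0]; print(q)
for u,v in q: print(cast(c,u,v,45).round(1))
E
```

```text
[256.07795398 220.83219362]
[[309 137]
 [313 235]
 [233 242]
 [221 145]]
[584.6  23.9  45. ]
[ 566.4 -127.2   45. ]
[ 441.8 -112.    45. ]
[460.   38.4  45. ]
```

View pics/c1.png

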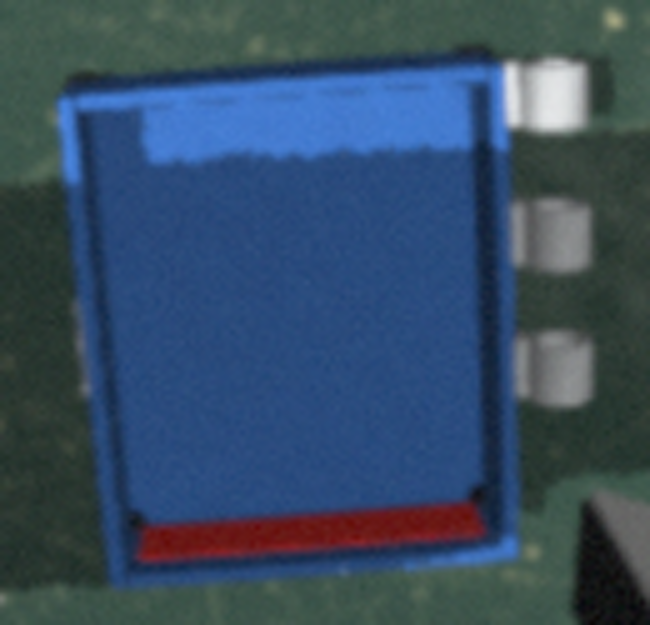

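```bash
cat > fit.py <<'E'
import numpy as np
def rigid2(src,dst):
    src=np.array(src,float);dst=np.array(dst,float);a=src-src.mean(0);b=dst-dst.mean(0)
    th=np.arctan2((a[:,0]*b[:,1]-a[:,1]*b[:,0]).sum(),(a*b).sum()); R=np.array([[np.cos(th),-np.sin(th)],[np.sin(th),np.cos(th)]])
    t=dst.mean(0)-R@src.mean(0); return th,t,dst-(src@R.T+t)
E
python3 - <<'E'
from h import *; from fit import rigid2
c=cam('wrist')
P=[cast(c,(x+.5)/5-.5+210,(y+.5)/5-.5+125,45)[:2] for x,y in[(62,97),(503,65),(518,553),(112,585)]]
th,t,r=rigid2([(-64,77),(64,77),(64,-77),(-64,-77)],P); print(np.array(P).round(1),np.degrees(th),t,r.round(1))
# scene/side check
E
```

```text
[[ 461.8   39.5]
 [ 586.1   22.7]
 [ 566.7 -127.6]
 [ 440.5 -111. ]] -7.666276380859649 [513.77316976 -44.09528574] [[ 1.1 -1.2]
 [-1.3 -1. ]
 [-0.2  1.3]
 [ 0.4  0.9]]
```

```bash
python3 - <<'E'
from h import *
c=cam('wrist');print(c['p'],cast(c,256,193,12),cast(c,256,150,12))
for n,u,v,z in [('blk vial',147,35,12),('red',221,3,12),('chock small',217,300,10),('lid rib',321,297,27),('petri',385,240,16),('amber',385,176,45)]: print(n,cast(c,u,v,z).round(0))
go([450,260,260],-8)
E
```

```text
[518.51607123  81.32549113 462.77302283] [491.67832983 -51.11951004  12.        ] [506.04032536  15.91779384  12.        ]
blk vial [380. 235.  12.]
red [503. 253.  12.]
chock small [ 376. -242.   10.]
lid rib [ 567. -266.   27.]
petri [ 699. -184.   16.]
amber [694. -57.  45.]
turn [-0.0228 -0.0002 -0.0001] shift [ 6.000e-04 -3.511e-01 -8.111e-01] deg 4.1 mm 265.2 y-> [ 0.99  -0.139  0.   ] q6 0.138 t 2.0
```

```bash
python3 -m handwheel '[[0,0,0,0,-0.08,-0.2,1],[-0.02,0,0,0,-0.16,-0.4,1],[-0.02,0,0,0,-0.24,-0.6,1],[-0.02,0,0,0,-0.32,-0.8,1],[-0.02,0,0,0,-0.35,-1,1],[-0.02,0,0,0,-0.35,-1,1],[-0.02,0,0,0,-0.35,-1,1]]'; python3 - <<'E'
from h import *
st();im,c=shot('wrist','d_w')
crop(im,130,60,250,180,3.2,'d1')
E
```

```text
clock: 2.88
eef_pos: [462.5, 314.4, 260.3]
eef_rot: [2.63, 1.57, 0.91]
wrist_force: [-0.5, -0.3, -0.0]
finger_gap: 94.5
t 2.88 p [462.5 314.4 260.3] yang -8.5 x [ 0.  0. -1.] gap 94.5 F [-0.5 -0.3 -0. ] q6 0.68
```

View pics/d_w.png

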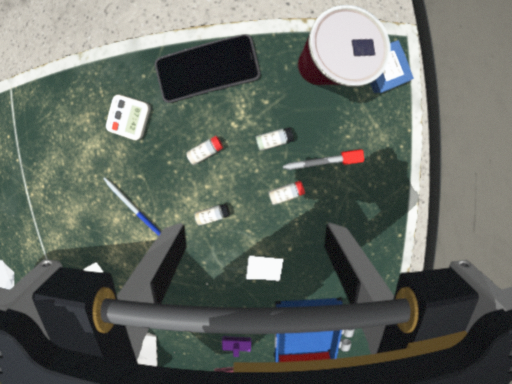

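View pics/d1.png

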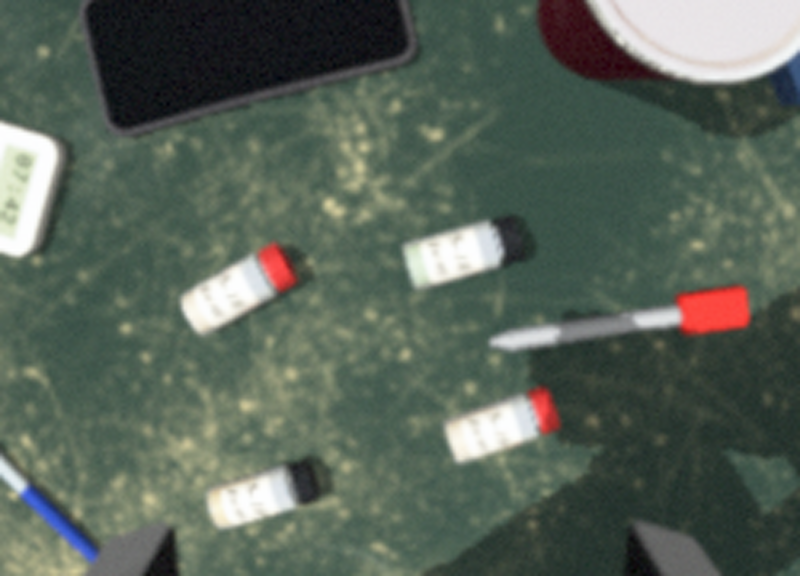

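```bash
python3 - <<'E'
from h import *
c=cam('wrist'); f=lambda x,y:((x+.5)/3.2-.5+130,(y+.5)/3.2-.5+60)
for n,a,b,z in[('green',(411,265),(522,237),11.5),('redL',(192,315),(286,265),11.5),('redR',(452,446),(555,410),11.5),('orange',(212,510),(319,480),11.5),('pin tip-handle end',(490,342),(749,307),6)]:
    A,B=cast(c,*f(*a),z),cast(c,*f(*b),z); d=B-A; print(n,'mid',((A+B)/2).round(1),'len',np.linalg.norm(d).round(1),'ang',np.degrees(np.arctan2(d[1],d[0])).round(1))
go([500,254,150],5)
E
```

```text
green mid [497.7 343.9  11.5] len 54.7 ang 6.1
redL mid [386.5 342.1  11.5] len 52.8 ang 18.1
redR mid [504.2 253.9  11.5] len 54.5 ang 11.5
orange mid [379.5 236.6  11.5] len 58.8 ang 8.0
pin tip-handle end mid [570.6 297.    6. ] len 134.6 ang -0.1
turn [-0.0755 -0.0002 -0.0002] shift [0.3681 0.1529 0.1789] deg 13.6 mm 131.1 y-> [0.996 0.087 0.   ] q6 0.681 t 2.92
```

```bash
python3 - <<'E'
from h import *
go([504,254,70],11.5)
E
```

```text
turn [-0.1117 -0.0002 -0.0002] shift [0.6348 0.166  0.1771] deg 20.1 mm 203.9 y-> [0.98  0.199 0.   ] q6 0.681 t 2.92
```

```bash
python3 -m handwheel '[[-0.05,0,0,0.15,0.1,0.1,1],[-0.1,0,0,0.35,0.166,0.177,1],[-0.112,0,0,0.55,0.166,0.177,1],[-0.112,0,0,0.635,0.166,0.177,1],[-0.112,0,0,0.635,0.166,0.177,1]]'; python3 - <<'E'
from h import *
st();im,c=shot('wrist','e_w'); print(proj(c,[504,254,11.5]),proj(c,[504+27*.98,254+27*.2,11.5]))
E
```

```text
clock: 3.55
eef_pos: [503.5, 252.1, 68.9]
eef_rot: [-1.452, 1.568, -2.824]
wrist_force: [-0.5, -0.6, 1.5]
finger_gap: 93.9
t 3.55 p [503.5 252.1  68.9] yang 11.4 x [-0.002 -0.001 -1.   ] gap 93.9 F [-0.5 -0.6  1.5] q6 0.2
[257.37140447 196.78148615] [286.72114158 196.72784775]
```

View pics/e_w.png

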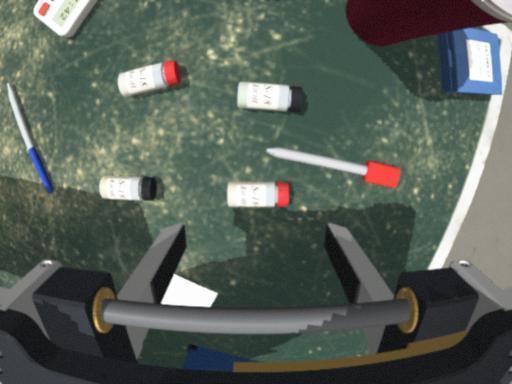

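```bash
python3 - <<'E'
from h import *
p,R,s=pose(); c=cam('wrist')
for y in(-47,47):
  for z in(-8,8): print(y,z,proj(c,p+R@[8,y,z]).round(1))
P=cast(c,259,195,11.5);print(P)
im=cv2.imread('pics/e_w.png');crop(im,160,170,200,100,4,'e1')
go([P[0],P[1],10],11.2)
E
```

```text
-47 -8 [194.9 208.4]
-47 8 [196.3 227.7]
47 -8 [318.1 208.3]
47 8 [316.6 227.6]
[506.31577583 256.26468298  11.5       ]
turn [ 0.0015 -0.0001 -0.0002] shift [ 0.2024  0.0083 -0.0098] deg 0.3 mm 60.8 y-> [0.981 0.194 0.   ] q6 0.2 t 3.6
```

View pics/e1.png

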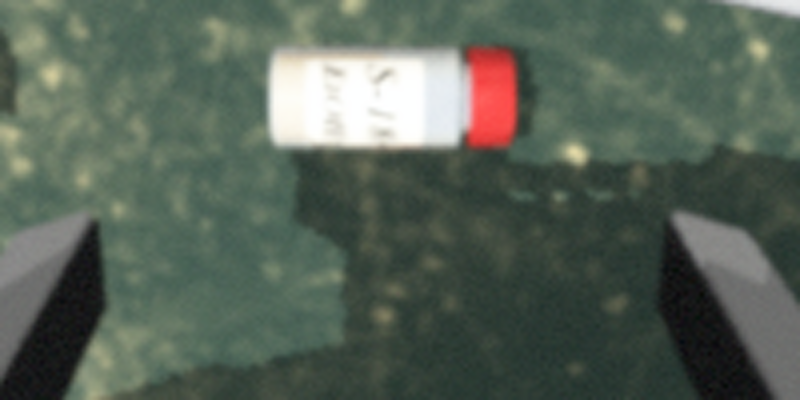

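```bash
python3 - <<'E'
from h import *
p,R,s=pose(); c=cam('wrist')
for x in(8,-10,-20,-30):
  print(x,[proj(c,p+R@[x,y,z]).round(1) for y in(-47,47) for z in(-8,8)])
E
python3 -m handwheel '[[0,0,0,0.1,0.008,-0.01,1],[0,0,0,0.17,0.008,-0.01,1],[0,0,0,0.192,0.008,-0.01,1],[0,0,0,0.192,0.008,-0.01,1],[0,0,0,0.192,0.008,-0.01,1]]'; python3 - <<'E'
from h import *
st();im,c=shot('wrist','e2_w');crop(im,160,150,200,130,4,'e2')
E
```

```text
8 [array([194.9, 208.4]), array([196.3, 227.7]), array([318.1, 208.3]), array([316.6, 227.6])]
-10 [array([190.1, 216.9]), array([191.8, 237.4]), array([323.1, 216.9]), array([321.3, 237.3])]
-20 [array([187.1, 222.3]), array([189.1, 243.5]), array([326.2, 222.2]), array([324.2, 243.4])]
-30 [array([183.9, 228.2]), array([186.1, 250.1]), array([329.6, 228.1]), array([327.3, 250. ])]
clock: 4.22
eef_pos: [506.9, 256.5, 14.5]
eef_rot: [1.84, 1.568, 0.469]
wrist_force: [-0.3, -0.2, -0.4]
finger_gap: 93.8
t 4.22 p [506.9 256.5  14.5] yang 11.5 x [ 0.003  0.001 -1.   ] gap 93.8 F [-0.3 -0.2 -0.4] q6 0.2
```

View pics/e2.png

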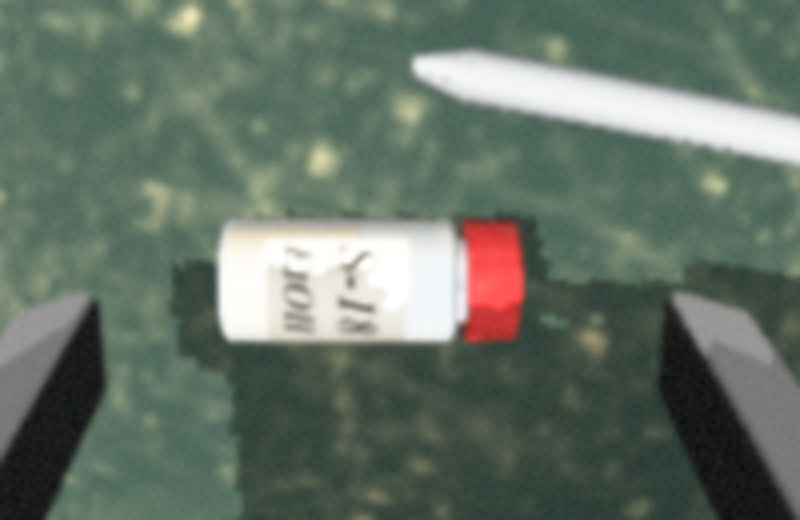

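```bash
python3 - <<'E'
from h import *
p,R,s=pose(); c=cam('wrist'); print(c['p']-p, R.T@(c['p']-p), R.T@c['R'])
P=cast(c,160+371/4,150+280/4,11.5);print('vial mid',P)
a=np.array([np.cos(np.radians(11.4)),np.sin(np.radians(11.4)),0])
b=np.array([-a[1],a[0],0])
for off,z in[(0,11.5),(0,23),(11.5,11.5),(-11.5,11.5)]:
  q=[(proj(c,np.array([P[0],P[1],z])+b*off+s*27*a)-[160,150])*4 for s in(-1,1)];print(off,z,np.array(q).round(0).tolist())
E
```

```text
[-18.06685889  81.40333219 202.69892587] [-202.64021404   -1.01961725  -83.52049129] [[ 5.34751201e-04 -2.87033868e-01  9.57920285e-01]
 [ 9.99999730e-01 -3.29006068e-04 -6.56825991e-04]
 [ 5.03692892e-04  9.57920378e-01  2.87033615e-01]]
vial mid [503.86779017 256.74524779  11.5       ]
0 11.5 [[227.0, 279.0], [516.0, 279.0]]
0 23 [[219.0, 303.0], [523.0, 303.0]]
11.5 11.5 [[224.0, 221.0], [518.0, 221.0]]
-11.5 11.5 [[229.0, 335.0], [513.0, 335.0]]
```

```bash
python3 - <<'E'
from h import *
im,c=shot('side','e3_s');p,R,s=pose();print(proj(c,p),proj(c,p+R@[8,0,0]));crop(im,170,190,130,110,6,'e3')
im,c=shot('scene','e3_sc');print(proj(c,p))
E
```

```text
[225.09865442 258.85158825] [225.21688955 260.71944666]
[170.26889546 246.89150763]
```

View pics/e3.png

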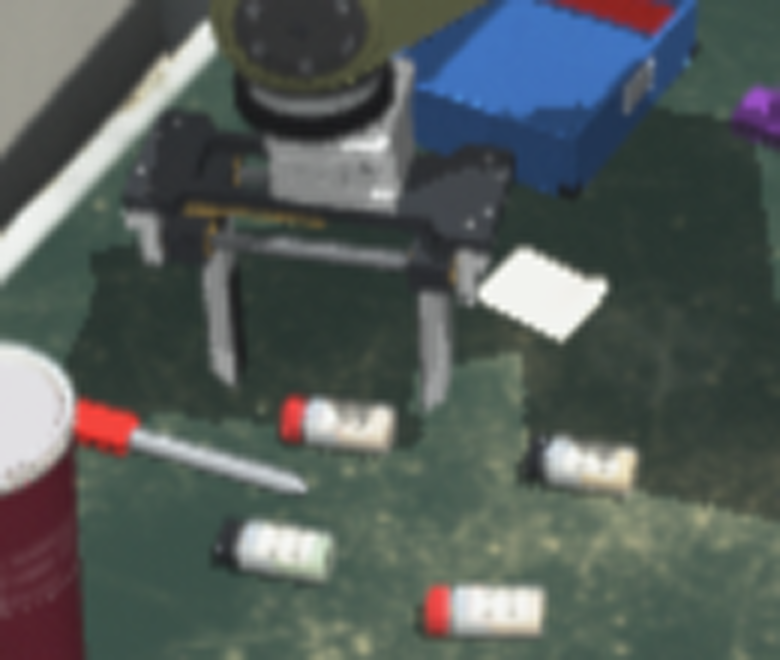

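```bash
python3 -m handwheel '[[0,0,0,0,-0.01,0,0.66],[0,0,0,0,-0.01,0,0.66],[0,0,0,0,-0.01,0,0.66],[0,0,0,0,-0.01,0,0.66]]' 10; python3 - <<'E'
from h import *
st();im,c=shot('wrist','e4_w');crop(im,160,150,200,130,4,'e4')
im,c=shot('side');crop(im,170,190,130,110,6,'e5')
E
```

```text
clock: 4.88
eef_pos: [503.6, 255.9, 13.8]
eef_rot: [1.897, 1.569, 0.526]
wrist_force: [-1.0, -0.1, -0.1]
finger_gap: 62.3
t 4.88 p [503.6 255.9  13.8] yang 11.5 x [ 0.002  0.001 -1.   ] gap 62.3 F [-1.  -0.1 -0.1] q6 0.2
```

View pics/e4.png

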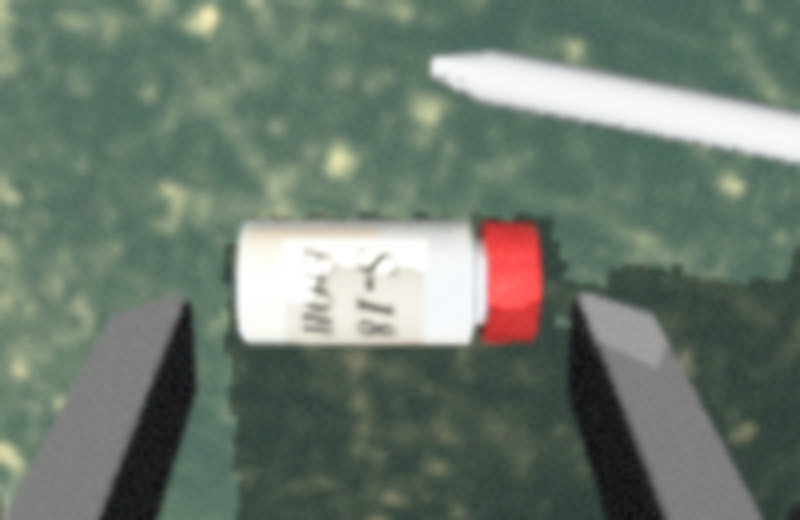

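View pics/e5.png

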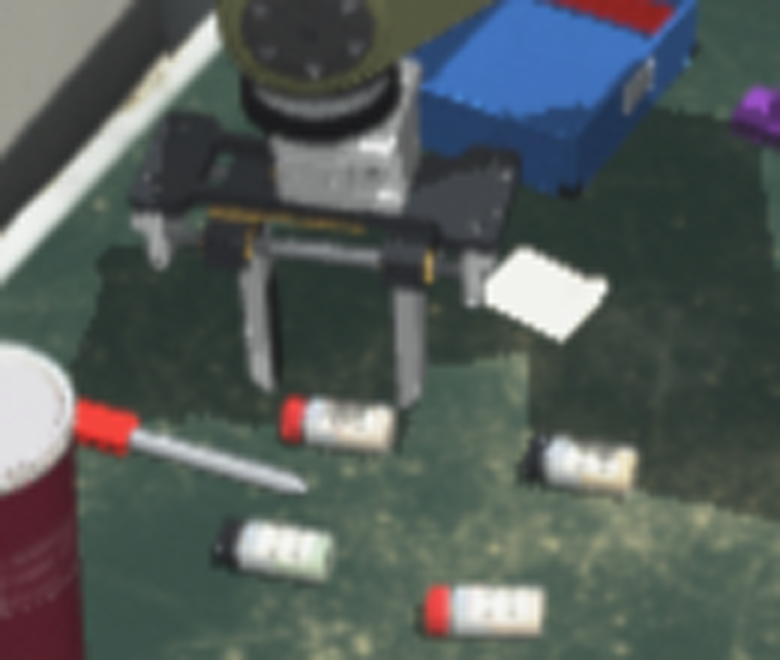

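```bash
python3 -m handwheel '[[0,0,0,0,0,0,0.45],[0,0,0,0,0,0,0.45],[0,0,0,0,0,0,0.45],[0,0,0,0,0,0,0.45]]' 6; python3 - <<'E'
from h import *
st();im,c=shot('wrist','e6_w');crop(im,160,150,200,130,4,'e6')
E
```

```text
clock: 5.48
eef_pos: [503.6, 255.8, 13.8]
eef_rot: [1.863, 1.569, 0.493]
wrist_force: [-0.3, -0.2, 0.4]
finger_gap: 42.1
t 5.47 p [503.6 255.8  13.8] yang 11.5 x [ 0.002  0.001 -1.   ] gap 42.1 F [-0.3 -0.2  0.4] q6 0.2
```

View pics/e6.png

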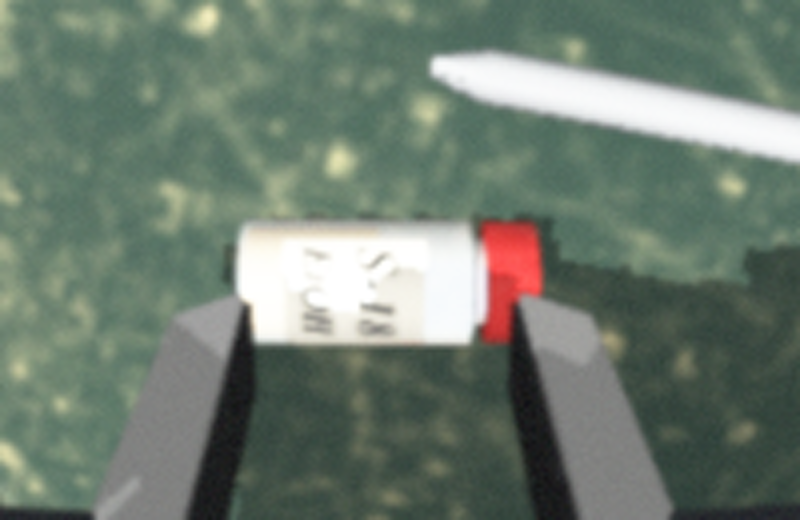

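```bash
python3 - <<'E'
from h import *
from scipy.optimize import least_squares
p,R,s=pose(); c=cam('wrist')
obs=[(94,(183.75,223.75),(328,223)),(62.3,(207.25,225),(304.25,224.2)),(42.1,(221.75,225),(289.25,224.25))]
def res(q):
    r=[]
    for g,a,b in obs:
        r+=list(proj(c,p+R@[q[0],q[2]-g/2,q[1]])-a)+list(proj(c,p+R@[q[0],q[2]+g/2,q[1]])-b)
    return np.array(r)
o=least_squares(res,[0,-8,0]);print(o.x,res(o.x).round(1))
E
```

```text
[-28.04483821 -10.12085995  -0.68698207] [-0.5  0.2  0.2  0.9 -0.1 -0.7  0.   0.   1.  -0.6 -0.6  0.2]
```

```bash
python3 - <<'E'
from h import *
p,R,s=pose(); w=cam('wrist'); sd=cam('side')
f=lambda x,y:(170+(x+.5)/6-.5,190+(y+.5)/6-.5)
for a,b in[((304.25,224.2),f(262,390)),((207.25,225),f(408,406))]:
    P,e=tri(w,a,sd,b); print(P.round(1),e.round(1),(R.T@(P-p)).round(1))
for x in(8,-10,-28): print(x,[(proj(sd,p+R@[x,y,0])-[170,190])*6 for y in(31,-31)])
E
```

```text
[535.8 269.9  34. ] 5.2 [-20.1  34.4  -7.4]
[468.3 251.8  29.1] 3.4 [-15.4 -35.4  -3. ]
8 [array([278.07020731, 417.87615038]), array([396.85515648, 433.04540769])]
-10 [array([276.05988846, 392.57566209]), array([395.72917957, 407.71187922])]
-28 [array([274.01918765, 366.8928074 ]), array([394.58608583, 381.9932364 ])]
```

```bash
python3 -m handwheel '[[0,0,0,0,0,0,0.75],[0,0,0,0,0,0,0.75],[0,0,0,0,0,0,0.75],[0,0,0,0.013,0,0,0.75],[0,0,0,0.025,0,0,0.75],[0,0,0,0.025,0,0,0.75]]';python3 - <<'E'
from h import *
st()
E
```

```text
clock: 6.28
eef_pos: [503.4, 255.7, 5.9]
eef_rot: [1.938, 1.57, 0.567]
wrist_force: [0.3, 0.2, 0.2]
finger_gap: 70.2
t 6.28 p [503.4 255.7   5.9] yang 11.5 x [ 0.001  0.001 -1.   ] gap 70.2 F [0.3 0.2 0.2] q6 0.2
```

```bash
python3 -m handwheel '[[0,0,0,0.012,0,0,0.75],[0,0,0,0.02,0,0,0.75],[0,0,0,0.02,0,0,0.75]]';python3 - <<'E'
from h import *
st();im,c=shot('side');crop(im,170,190,130,110,6,'e7')
E
```

```text
clock: 6.65
eef_pos: [503.3, 255.7, -0.4]
eef_rot: [2.034, 1.57, 0.663]
wrist_force: [-0.2, 0.4, 0.4]
finger_gap: 70.7
t 6.65 p [ 5.033e+02  2.557e+02 -4.000e-01] yang 11.5 x [ 0.001  0.001 -1.   ] gap 70.7 F [-0.2  0.4  0.4] q6 0.2
```

View pics/e7.png

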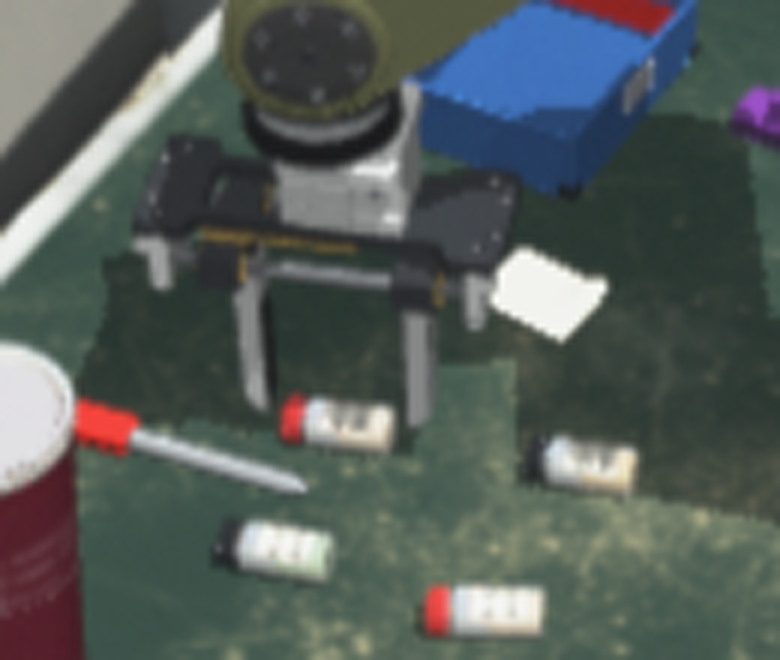

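```bash
python3 -m handwheel '[[0,0,0,0.015,0,0,0.75],[0,0,0,0.03,0,0,0.75],[0,0,0,0.03,0,0,0.75]]';python3 - <<'E'
from h import *
st();im,c=shot('side');crop(im,170,190,130,110,6,'e8')
im,c=shot('wrist');crop(im,160,150,200,130,4,'e9')
E
```

```text
clock: 7.08
eef_pos: [503.1, 255.6, -9.7]
eef_rot: [2.661, 1.571, 1.291]
wrist_force: [-0.2, -1.0, -0.1]
finger_gap: 70.5
t 7.08 p [503.1 255.6  -9.7] yang 11.5 x [ 0.  0. -1.] gap 70.5 F [-0.2 -1.  -0.1] q6 0.2
```

View pics/e8.png

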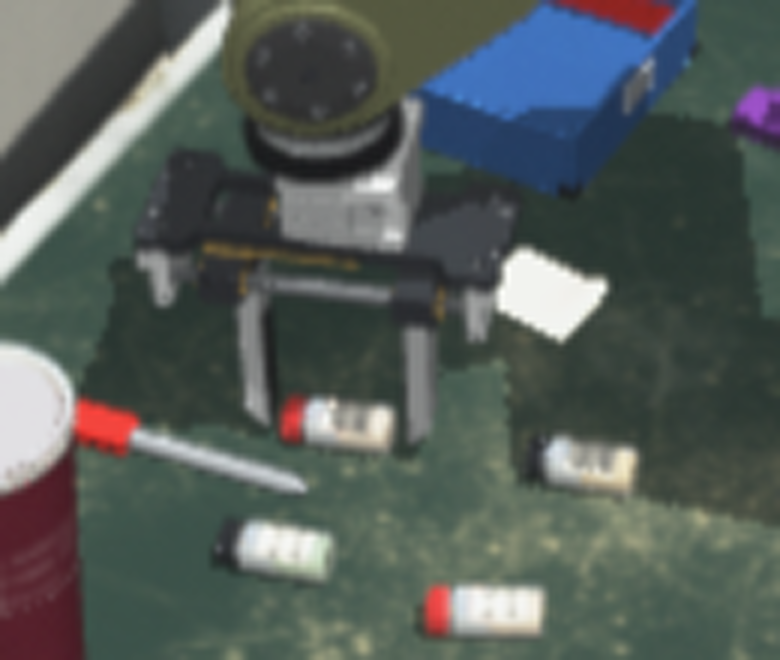

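View pics/e9.png

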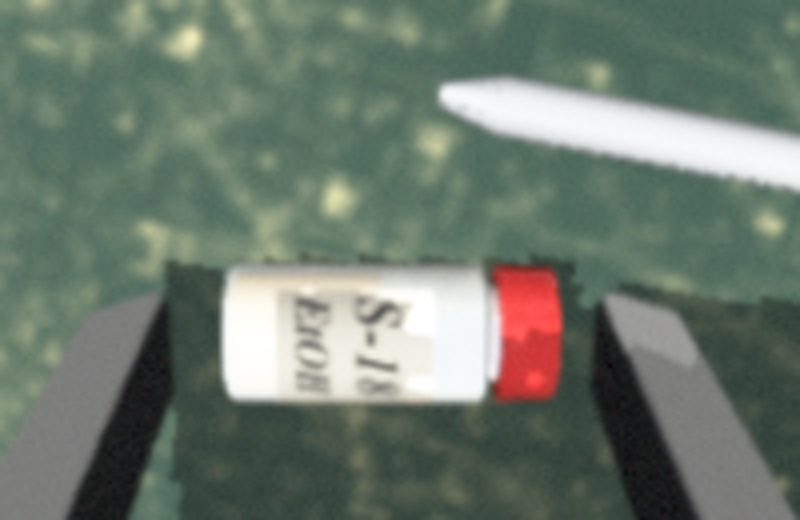

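```bash
python3 -m handwheel '[[0,0,0,0,0,0,0.45],[0,0,0,0,0,0,0.45],[0,0,0,0,0,0,0.45],[0,0,0,0,0,0,0.45]]' 10;python3 - <<'E'
from h import *
st();im,c=shot('wrist');crop(im,160,150,200,130,4,'f1')
E
```

```text
clock: 7.68
eef_pos: [503.4, 255.8, -9.2]
eef_rot: [1.97, 1.57, 0.599]
wrist_force: [0.2, -0.9, 0.9]
finger_gap: 54.1
t 7.67 p [503.4 255.8  -9.2] yang 11.5 x [ 0.001  0.001 -1.   ] gap 54.1 F [ 0.2 -0.9  0.9] q6 0.2
```

View pics/f1.png

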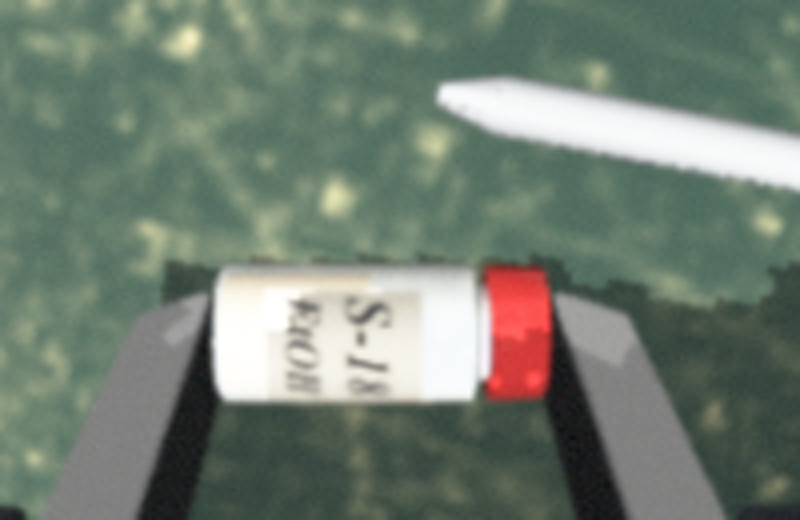

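```bash
python3 - <<'E'
from h import *
p,R,s=pose();c=cam('wrist'); P=cast(c,160+382/4,150+334/4,11.5); print(P,R.T@(P-p))
go([510,-10,110],-7.7)
E
```

```text
[502.53070439 256.07784961  11.5       ] [-20.68512049  -0.80674908  -0.49868315]
turn [ 0.1065 -0.0002 -0.0003] shift [-0.3978 -0.1542  0.8724] deg 19.2 mm 291.3 y-> [ 0.991 -0.134  0.   ] q6 0.205 t 7.72
```

```bash
python3 -m handwheel '[[0,0,0,-0.1,0,0,0.45],[0,0,0,-0.3,0,0,0.45],[0.02,0,0,-0.4,-0.02,0.15,0.45],[0.05,0,0,-0.4,-0.06,0.35,0.45],[0.08,0,0,-0.4,-0.1,0.55,0.45],[0.106,0,0,-0.4,-0.14,0.75,0.45],[0.106,0,0,-0.4,-0.154,0.872,0.45],[0.106,0,0,-0.4,-0.154,0.872,0.45],[0.106,0,0,-0.4,-0.154,0.872,0.45]]';python3 - <<'E'
from h import *
st();im,c=shot('wrist','g_w');crop(im,150,20,260,195,3,'g1')
E
```

```text
clock: 8.85
eef_pos: [510.0, -9.3, 110.6]
eef_rot: [2.548, 1.57, 0.844]
wrist_force: [-0.5, -0.3, -0.1]
finger_gap: 53.6
t 8.85 p [510.   -9.3 110.6] yang -7.6 x [ 0.001  0.001 -1.   ] gap 53.6 F [-0.5 -0.3 -0.1] q6 0.04
```

View pics/g_w.png

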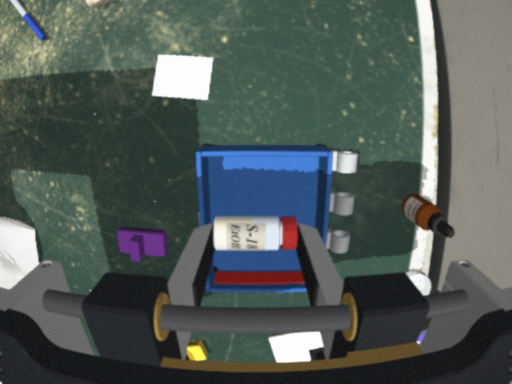

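```bash
python3 - <<'E'
from h import *
im=cv2.imread('pics/g_w.png');crop(im,185,135,180,165,4.4,'g2')
E
```

```text
(no output)
```

View pics/g2.png

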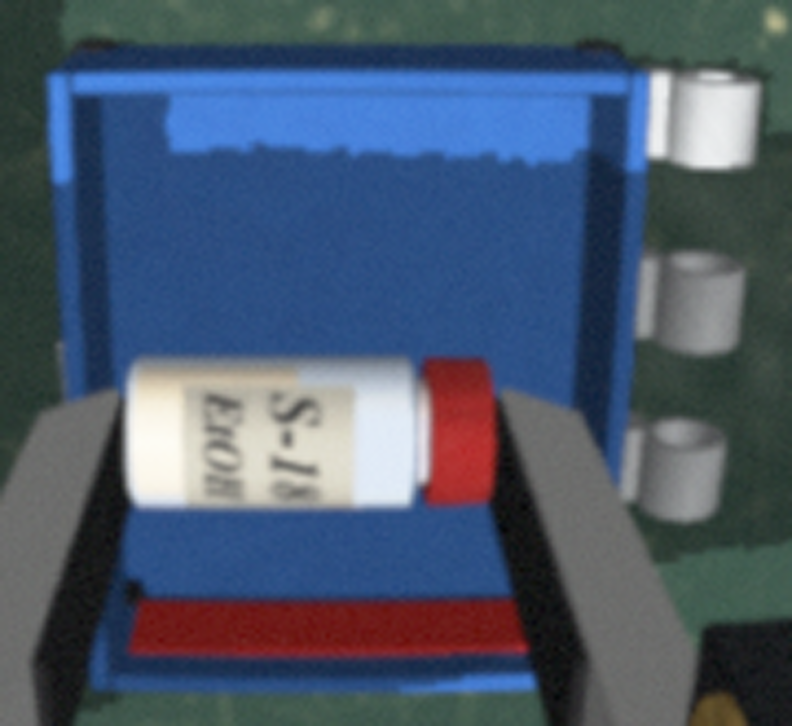

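```bash
python3 - <<'E'
from h import *; from fit import rigid2
c=cam('wrist'); f=lambda x,y:(185+(x+.5)/4.4-.5,135+(y+.5)/4.4-.5)
P=[cast(c,*f(x,y),45)[:2] for x,y in[(47,73),(648,72),(93,690)]]
th,t,r=rigid2([(-64,77),(64,77),(-64,-77)],P); print(np.array(P).round(1),np.degrees(th),t,r.round(1))
# knuckle top centers (crest z=57) centre of barrels
for x,y,yy in[(712,73,77),(702,260,36),(683,425,-5)]:
    q=cast(c,*f(x,y),57); print(yy,q[:2].round(1))
v=cast(c,*f(312,432),131);print('vial',v)
E
```

```text
[[ 460.2   40.9]
 [ 585.7   24.7]
 [ 440.6 -111.3]] -7.212072031987943 [513.42129894 -43.36432339] [[ 0.6 -0.1]
 [-0.9 -0.3]
 [ 0.4  0.4]]
77 [596.3  25.3]
36 [591.9 -14.3]
-5 [586.3 -51.9]
vial [509.4281958   -8.37027559 131.        ]
```

```bash
python3 - <<'E'
from h import *
go([506.7,-102.2,30],-7.4); go([506.7,-102.2,-3],-7.4)
E
```

```text
turn [-0.0009 -0.0003 -0.0002] shift [0.2685 0.03   0.3098] deg 0.2 mm 123.3 y-> [ 0.992 -0.129  0.   ] q6 0.042 t 8.9
turn [-0.0009 -0.0003 -0.0002] shift [0.3785 0.0299 0.3098] deg 0.2 mm 147.0 y-> [ 0.992 -0.129  0.   ] q6 0.042 t 8.9
```

```bash
python3 -m handwheel '[[0,0,0,0.02,0.015,0.15,0.45],[0,0,0,0.05,0.03,0.31,0.45],[0,0,0,0.15,0.03,0.31,0.45],[0,0,0,0.25,0.03,0.31,0.45],[0,0,0,0.3,0.03,0.31,0.45],[0,0,0,0.34,0.03,0.31,0.45],[0,0,0,0.36,0.03,0.31,0.45],[0,0,0,0.36,0.03,0.31,0.45],[0,0,0,0.36,0.03,0.31,0.45]]';python3 - <<'E'
from h import *
st(); go([506.7,-102.2,-3],-7.4)
im,c=shot('wrist');crop(im,150,120,220,160,3.6,'g3')
E
```

```text
clock: 10.02
eef_pos: [507.1, -102.3, 3.2]
eef_rot: [1.973, 1.569, 0.27]
wrist_force: [0.6, 0.4, -0.2]
finger_gap: 53.8
t 10.03 p [ 507.1 -102.3    3.2] yang -7.6 x [ 0.002  0.    -1.   ] gap 53.8 F [ 0.6  0.4 -0.2] q6 -0.14
turn [-0.0009 -0.0002 -0.0005] shift [ 0.0206 -0.0015 -0.0003] deg 0.2 mm 6.2 y-> [ 0.992 -0.129  0.   ] q6 -0.139 t 10.03
```

View pics/g3.png

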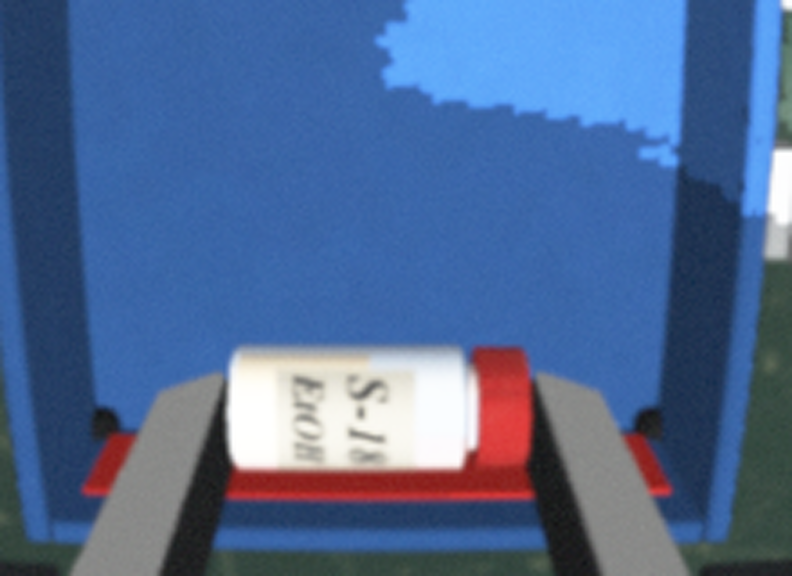

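```bash
python3 -m handwheel '[[0,0,0,0.012,0,0,0.45],[0,0,0,0.022,0,0,0.45],[0,0,0,0.024,0,0,0.45],[0,0,0,0.024,0,0,0.45]]';python3 - <<'E'
from h import *
st()
E
```

```text
clock: 10.58
eef_pos: [507.1, -102.4, -4.1]
eef_rot: [1.965, 1.569, 0.262]
wrist_force: [0.5, -0.1, 0.1]
finger_gap: 54.1
t 10.57 p [ 507.1 -102.4   -4.1] yang -7.6 x [ 0.002  0.    -1.   ] gap 54.1 F [ 0.5 -0.1  0.1] q6 -0.14
```

```bash
python3 -m handwheel '[[0,0,0,0,0,0,0.66],[0,0,0,0,0,0,0.66],[0,0,0,0,0,0,0.66],[0,0,0,-0.1,0,0,0.66],[0,0,0,-0.25,0,0,0.66],[0,0,0,-0.3,0,0,0.66],[0,0,0,-0.3,0,-0.1,0.8]]';python3 - <<'E'
from h import *
st()
im,c=shot('wrist');crop(im,150,120,220,160,3.6,'g4')
go([376,240,90],8)
E
```

```text
clock: 11.45
eef_pos: [511.3, -73.4, 86.7]
eef_rot: [1.698, 1.567, -0.007]
wrist_force: [1.2, 0.3, -1.1]
finger_gap: 69.0
t 11.45 p [511.3 -73.4  86.7] yang -7.7 x [ 0.003 -0.    -1.   ] gap 69.0 F [ 1.2  0.3 -1.1] q6 -0.08
turn [-0.0865 -0.0003 -0.0007] shift [-0.0134 -0.5827 -0.9649] deg 15.6 mm 338.2 y-> [0.99  0.139 0.   ] q6 -0.076 t 11.5
```

View pics/g4.png

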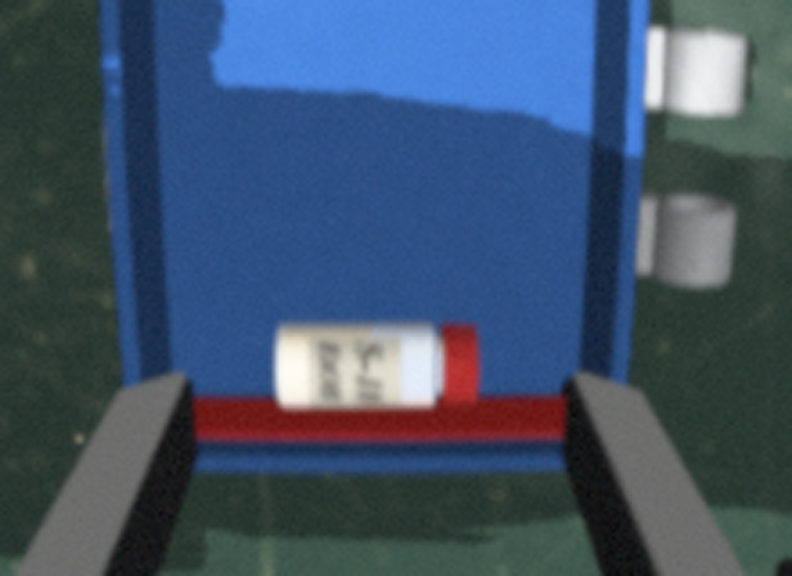

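Vial lies across the crate at the red end. Next, the orange-label vial.

```bash
python3 -m handwheel '[[-0.02,0,0,-0.05,-0.1,-0.17,1],[-0.04,0,0,-0.05,-0.2,-0.34,1],[-0.06,0,0,-0.03,-0.3,-0.5,1],[-0.08,0,0,-0.02,-0.41,-0.67,1],[-0.086,0,0,-0.013,-0.51,-0.84,1],[-0.086,0,0,-0.013,-0.58,-0.96,1],[-0.086,0,0,-0.013,-0.58,-0.96,1],[-0.086,0,0,-0.013,-0.58,-0.96,1]]';python3 - <<'E'
from h import *
st()
im,c=shot('wrist','i_w');crop(im,130,90,250,160,3.2,'i1')
print(proj(c,[379.5,236.6,11.5]))
E
```

```text
clock: 12.5
eef_pos: [376.6, 237.9, 89.4]
eef_rot: [1.821, 1.569, 0.388]
wrist_force: [-0.3, 0.1, 0.1]
finger_gap: 93.9
t 12.5 p [376.6 237.9  89.4] yang 7.9 x [ 0.001  0.001 -1.   ] gap 93.9 F [-0.3  0.1  0.1] q6 0.34
[258.83844207 193.90327978]
```

View pics/i1.png

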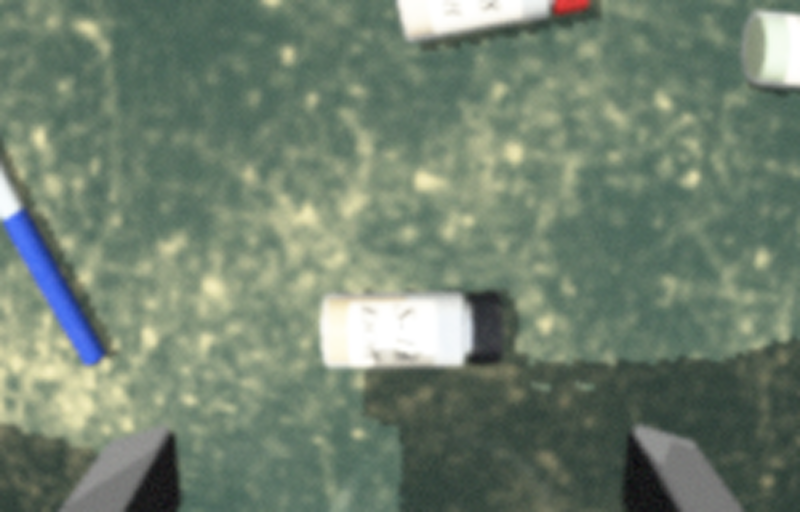

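```bash
python3 - <<'E'
from h import *
c=cam('wrist');P=cast(c,130+413.5/3.2-.5,90+330/3.2-.5,11.5);print(P)
p,R,s=pose(); T=P-R@np.array([0,-.3,-.5]); go([T[0],T[1],-9.5],8.2)
E
```

```text
[379.45348953 237.57476226  11.5       ]
turn [-0.0019 -0.0001 -0.0005] shift [0.3301 0.0092 0.0033] deg 0.4 mm 99.1 y-> [0.99  0.143 0.   ] q6 0.343 t 12.55
```

```bash
python3 -m handwheel '[[0,0,0,0.15,0.009,0.003,0.9],[0,0,0,0.26,0.009,0.003,0.8],[0,0,0,0.31,0.009,0.003,0.8],[0,0,0,0.335,0.009,0.003,0.8],[0,0,0,0.335,0.009,0.003,0.8],[0,0,0,0.335,0.009,0.003,0.45],[0,0,0,0.335,0.009,0.003,0.45],[0,0,0,0.335,0.009,0.003,0.45],[0,0,0,0.335,0.009,0.003,0.45]]' 10;python3 - <<'E'
from h import *
st()
im,c=shot('wrist');crop(im,160,150,200,130,4,'i2')
go([510,-10,90],-7.4)
E
```

```text
clock: 13.68
eef_pos: [380.0, 237.4, -10.6]
eef_rot: [1.872, 1.568, 0.439]
wrist_force: [-0.9, -1.3, 6.8]
finger_gap: 54.0
t 13.68 p [380.  237.4 -10.6] yang 7.9 x [ 0.002  0.001 -1.   ] gap 54.0 F [-0.9 -1.3  6.8] q6 0.34
turn [ 0.0848 -0.0003 -0.0007] shift [-0.3351  0.3171  0.8759] deg 15.3 mm 297.0 y-> [ 0.992 -0.129  0.   ] q6 0.339 t 13.72
```

View pics/i2.png

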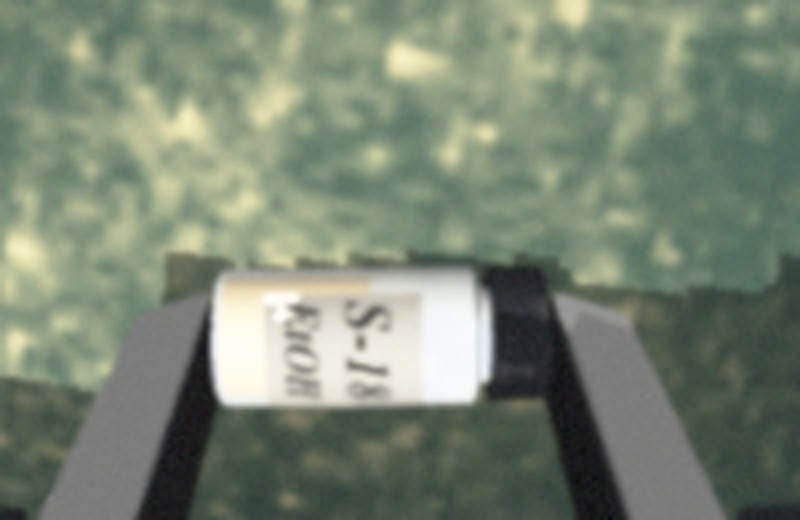

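```bash
cat >> h.py <<'E'
CR=[513.5,-43.7,-7.4]
def cw(x,y):
    a=np.radians(CR[2]); return np.array([CR[0]+x*np.cos(a)-y*np.sin(a),CR[1]+x*np.sin(a)+y*np.cos(a)])
E
python3 -m handwheel '[[0,0,0,-0.1,0,0,0.45],[0,0,0,-0.25,0.02,0.05,0.45],[0.02,0,0,-0.335,0.06,0.2,0.45],[0.05,0,0,-0.335,0.13,0.37,0.45],[0.08,0,0,-0.335,0.2,0.55,0.45],[0.085,0,0,-0.335,0.26,0.73,0.45],[0.085,0,0,-0.335,0.317,0.876,0.45],[0.085,0,0,-0.335,0.317,0.876,0.45],[0.085,0,0,-0.335,0.317,0.876,0.45]]' ;python3 - <<'E'
from h import *
st()
im,c=shot('wrist');crop(im,150,120,220,160,3.6,'i3')
T=cw(1,-35);print(T);go([T[0],T[1]-.5,-4.5],-7.4)
E
```

```text
clock: 14.85
eef_pos: [509.5, -9.7, 89.7]
eef_rot: [2.407, 1.569, 0.706]
wrist_force: [-0.9, -0.2, -0.0]
finger_gap: 53.6
t 14.85 p [509.5  -9.7  89.7] yang -7.4 x [ 0.001  0.001 -1.   ] gap 53.6 F [-0.9 -0.2 -0. ] q6 0.04
[509.98382528 -78.53728628]
turn [ 0.     -0.0004 -0.0005] shift [0.3142 0.0311 0.2309] deg 0.1 mm 117.4 y-> [ 0.992 -0.129  0.   ] q6 0.038 t 14.9
```

View pics/i3.png

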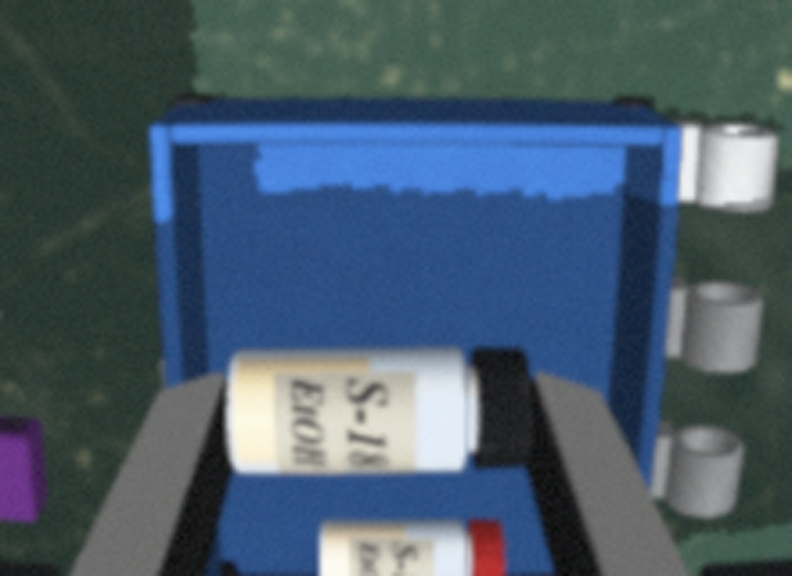

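```bash
python3 -m handwheel '[[0,0,0,0,0.015,0.12,0.45],[0,0,0,0.05,0.031,0.231,0.45],[0,0,0,0.15,0.031,0.231,0.45],[0,0,0,0.22,0.031,0.231,0.45],[0,0,0,0.27,0.031,0.231,0.45],[0,0,0,0.3,0.031,0.231,0.45],[0,0,0,0.313,0.031,0.231,0.45],[0,0,0,0.313,0.031,0.231,0.45]]';python3 - <<'E'
from h import *
st()
im,c=shot('wrist');crop(im,150,120,220,160,3.6,'i4')
E
```

```text
clock: 15.9
eef_pos: [510.2, -79.0, -3.9]
eef_rot: [2.178, 1.568, 0.479]
wrist_force: [0.4, 0.7, 0.3]
finger_gap: 54.1
t 15.9 p [510.2 -79.   -3.9] yang -7.4 x [ 0.002  0.001 -1.   ] gap 54.1 F [0.4 0.7 0.3] q6 -0.1
```

View pics/i4.png

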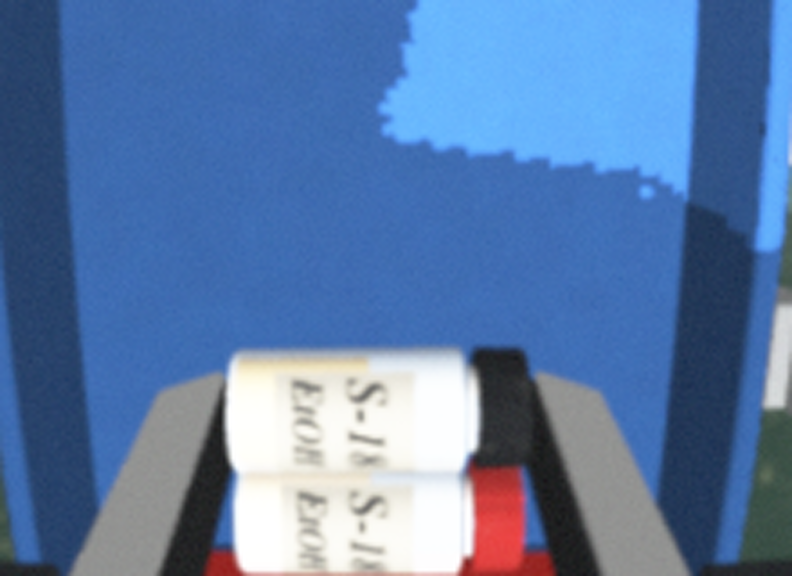

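```bash
python3 -m handwheel '[[0,0,0,0,0,0,0.64],[0,0,0,0,0,0,0.64],[0,0,0,0,0,0,0.64],[0,0,0,-0.1,0,0,0.66],[0,0,0,-0.25,0,0,0.66],[0,0,0,-0.3,0,-0.1,0.8],[0,0,0,-0.3,-0.05,-0.25,1],[0,0,0,-0.3,-0.13,-0.4,1],[0,0,0,-0.3,-0.13,-0.4,1]]';python3 - <<'E'
from h import *
st()
go([384,342,90],18)
E
```

```text
clock: 17.08
eef_pos: [485.9, 47.1, 86.5]
eef_rot: [2.186, 1.568, 0.49]
wrist_force: [-0.4, -0.5, 0.4]
finger_gap: 93.9
t 17.07 p [485.9  47.1  86.5] yang -7.2 x [ 0.002  0.001 -1.   ] gap 93.9 F [-0.4 -0.5  0.4] q6 0.15
turn [-0.14   -0.0003 -0.0008] shift [-0.0111 -0.4603 -0.9327] deg 25.2 mm 312.0 y-> [0.951 0.309 0.   ] q6 0.146 t 17.07
```

```bash
python3 -m handwheel '[[-0.02,0,0,-0.01,-0.08,-0.17,1],[-0.05,0,0,-0.01,-0.17,-0.34,1],[-0.08,0,0,-0.01,-0.25,-0.5,1],[-0.12,0,0,-0.01,-0.34,-0.67,1],[-0.14,0,0,-0.01,-0.42,-0.84,1],[-0.14,0,0,-0.01,-0.46,-0.933,1],[-0.14,0,0,-0.01,-0.46,-0.933,1],[-0.14,0,0,-0.01,-0.46,-0.933,1]]';python3 - <<'E'
from h import *
st()
im,c=shot('wrist','j_w');crop(im,130,90,250,160,3.2,'j1')
print(proj(c,[386.5,342.1,11.5]))
E
```

```text
clock: 18.08
eef_pos: [384.7, 341.2, 89.6]
eef_rot: [1.654, 1.568, 0.397]
wrist_force: [-0.0, 0.6, -0.5]
finger_gap: 93.8
t 18.07 p [384.7 341.2  89.6] yang 18.0 x [ 0.002  0.001 -1.   ] gap 93.8 F [-0.   0.6 -0.5] q6 0.34
[258.17010118 192.0326552 ]
```

View pics/j1.png

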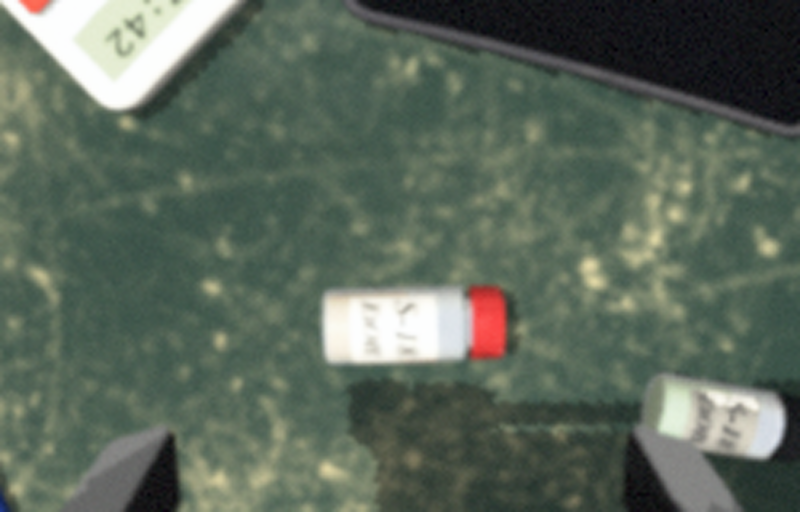

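```bash
python3 - <<'E'
from h import *
c=cam('wrist');f=lambda x,y:(130+(x+.5)/3.2-.5,90+(y+.5)/3.2-.5)
P=cast(c,*f(415,325),11.5);d=cast(c,*f(507,322),11.5)-cast(c,*f(323,328),11.5);print(P,np.degrees(np.arctan2(d[1],d[0])))
p,R,s=pose(); T=P-R@np.array([0,-.3,-.5]); go([T[0],T[1],-9],np.degrees(np.arctan2(d[1],d[0])))
E
```

```text
[387.43155897 343.08552976  11.5       ] 19.81838904227269
turn [-0.0105 -0.0001 -0.0008] shift [ 0.3289  0.0109 -0.0021] deg 1.9 mm 98.7 y-> [0.941 0.339 0.   ] q6 0.342 t 18.12
```

```bash
python3 -m handwheel '[[-0.01,0,0,0.15,0.011,-0.002,0.8],[-0.01,0,0,0.26,0.011,-0.002,0.75],[-0.01,0,0,0.31,0.011,-0.002,0.75],[-0.01,0,0,0.329,0.011,-0.002,0.75],[-0.01,0,0,0.329,0.011,-0.002,0.75],[-0.01,0,0,0.329,0.011,-0.002,0.45],[-0.01,0,0,0.329,0.011,-0.002,0.45],[-0.01,0,0,0.329,0.011,-0.002,0.45],[-0.01,0,0,0.329,0.011,-0.002,0.45]]' 10;python3 - <<'E'
from h import *
st()
im,c=shot('wrist');crop(im,160,150,200,130,4,'j2')
go([455,150,90],5)
E
```

```text
clock: 19.25
eef_pos: [388.2, 343.0, -8.4]
eef_rot: [1.708, 1.567, 0.482]
wrist_force: [-0.3, -0.6, 7.1]
finger_gap: 54.2
t 19.25 p [388.2 343.   -8.4] yang 19.7 x [ 0.003  0.002 -1.   ] gap 54.2 F [-0.3 -0.6  7.1] q6 0.31
turn [ 0.0819 -0.0003 -0.0011] shift [-0.3285 -0.0065  0.6805] deg 14.7 mm 226.7 y-> [0.996 0.087 0.   ] q6 0.309 t 19.3
```

View pics/j2.png

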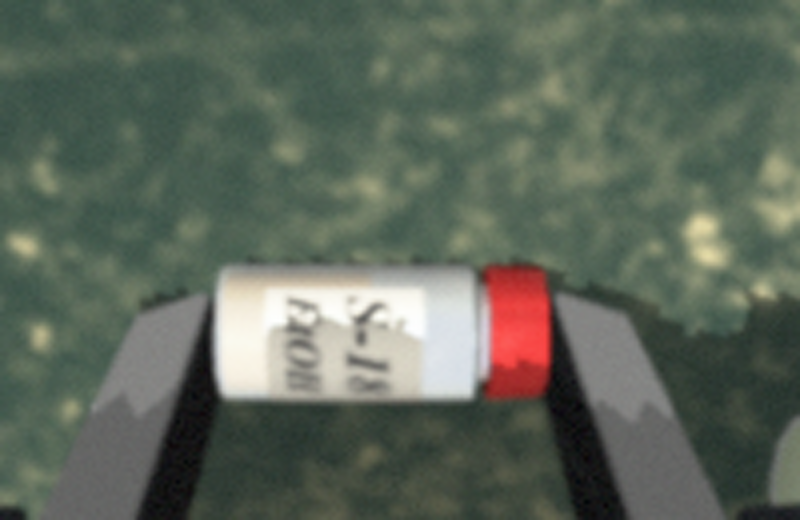

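```bash
python3 -m handwheel '[[0,0,0,-0.1,0,0,0.45],[0,0,0,-0.25,0,0.05,0.45],[0.02,0,0,-0.328,0,0.2,0.45],[0.05,0,0,-0.328,0,0.37,0.45],[0.08,0,0,-0.328,0,0.54,0.45],[0.08,0,0,-0.328,0,0.68,0.45],[0.08,0,0,-0.328,0,0.68,0.45]]' ;python3 - <<'E'
from h import *
st()
go([510,-10,90],-7.4)
T=cw(1,-11.5);print(T);go([T[0],T[1]-.5,0],-7.4)
E
```

```text
clock: 20.18
eef_pos: [457.4, 148.8, 89.9]
eef_rot: [1.921, 1.567, 0.44]
wrist_force: [-0.3, 0.1, -0.4]
finger_gap: 54.2
t 20.18 p [457.4 148.8  89.9] yang 5.1 x [ 0.003  0.001 -1.   ] gap 54.2 F [-0.3  0.1 -0.4] q6 0.15
turn [ 0.0697 -0.0005 -0.001 ] shift [-5.000e-04  1.273e-01  5.431e-01] deg 12.5 mm 167.3 y-> [ 0.992 -0.129  0.   ] q6 0.148 t 20.18
[513.0105218  -55.23301396]
turn [ 0.0697 -0.0005 -0.001 ] shift [0.2993 0.1226 0.6962] deg 12.5 mm 230.3 y-> [ 0.992 -0.129  0.   ] q6 0.148 t 20.18
```

```bash
python3 -m handwheel '[[0.02,0,0,0,0.03,0.17,0.45],[0.05,0,0,0,0.06,0.35,0.45],[0.07,0,0,0,0.1,0.55,0.45],[0.07,0,0,0.02,0.122,0.696,0.45],[0.07,0,0,0.05,0.122,0.696,0.45],[0.07,0,0,0.15,0.122,0.696,0.45],[0.07,0,0,0.22,0.122,0.696,0.45],[0.07,0,0,0.27,0.122,0.696,0.45],[0.07,0,0,0.295,0.122,0.696,0.45],[0.07,0,0,0.295,0.122,0.696,0.45]]' ;python3 - <<'E'
from h import *
st()
im,c=shot('wrist');crop(im,150,120,220,160,3.6,'j4')
T=cw(1,-11.5);go([T[0],T[1]-.5,-4],-7.4)
E
```

```text
clock: 21.42
eef_pos: [512.8, -55.3, 1.2]
eef_rot: [2.199, 1.567, 0.499]
wrist_force: [0.2, 0.0, 0.7]
finger_gap: 53.4
t 21.43 p [512.8 -55.3   1.2] yang -7.4 x [ 0.003  0.002 -1.   ] gap 53.4 F [0.2 0.  0.7] q6 -0.05
turn [-0.0002 -0.0006 -0.0011] shift [ 0.0189 -0.0002  0.0009] deg 0.2 mm 5.7 y-> [ 0.992 -0.129  0.   ] q6 -0.052 t 21.48
```

View pics/j4.png

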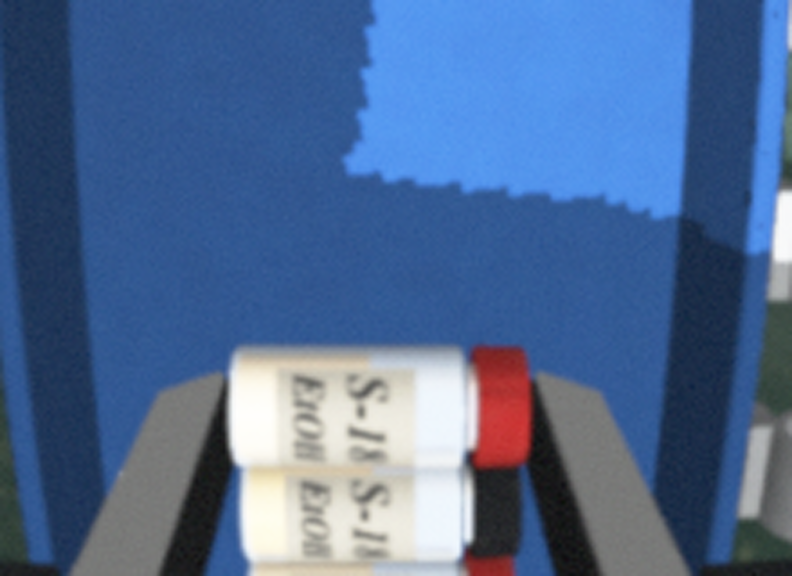

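```bash
python3 -m handwheel '[[0,0,0,0.008,0,0,0.45],[0,0,0,0.015,0,0,0.45],[0,0,0,0.016,0,0,0.45],[0,0,0,0.016,0,0,0.64],[0,0,0,0.016,0,0,0.64],[0,0,0,0.016,0,0,0.64],[0,0,0,-0.1,0,0,0.66],[0,0,0,-0.25,0,0,0.66],[0,0,0,-0.3,0,-0.1,0.8],[0,0,0,-0.3,-0.05,-0.25,1],[0,0,0,-0.3,-0.05,-0.25,1]]';python3 - <<'E'
from h import *
st()
im,c=shot('wrist','k_w')
go([495,343,80],6)
E
```

```text
clock: 22.85
eef_pos: [507.2, 22.7, 92.0]
eef_rot: [2.094, 1.567, 0.396]
wrist_force: [-0.4, -0.1, 0.2]
finger_gap: 88.8
t 22.85 p [507.2  22.7  92. ] yang -7.3 x [ 0.004  0.002 -1.   ] gap 88.8 F [-0.4 -0.1  0.2] q6 0.1
turn [-0.074  -0.0005 -0.0012] shift [ 0.041  -0.178  -1.0575] deg 13.3 mm 321.9 y-> [0.995 0.105 0.   ] q6 0.096 t 22.9
```

View pics/k_w.png

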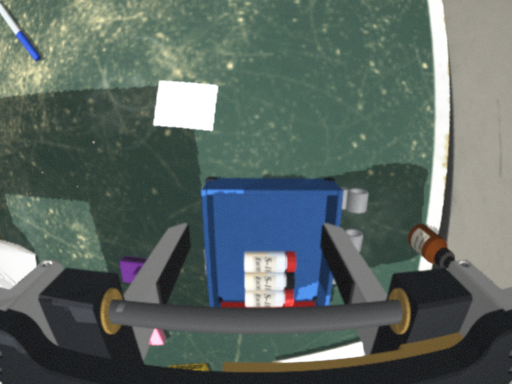

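Three vials are in a row. Now the green-label vial.

```bash
python3 -m handwheel '[[-0.02,0,0,0,-0.03,-0.2,1],[-0.04,0,0,0,-0.06,-0.4,1],[-0.06,0,0,0,-0.1,-0.6,1],[-0.074,0,0,0.01,-0.14,-0.8,1],[-0.074,0,0,0.02,-0.178,-1,1],[-0.074,0,0,0.02,-0.178,-1,1],[-0.074,0,0,0.02,-0.178,-1,1]]';python3 - <<'E'
from h import *
st()
im,c=shot('wrist','l_w');crop(im,130,60,250,190,3.2,'l1')
print(proj(c,[497.7,343.9,11.5]))
E
```

```text
clock: 23.78
eef_pos: [493.1, 324.8, 85.9]
eef_rot: [1.697, 1.567, 0.23]
wrist_force: [-0.0, 0.2, 0.0]
finger_gap: 94.2
t 23.77 p [493.1 324.8  85.9] yang 6.0 x [ 0.003  0.001 -1.   ] gap 94.2 F [-0.   0.2  0. ] q6 0.42
[262.73759364 174.64098374]
```

View pics/l1.png

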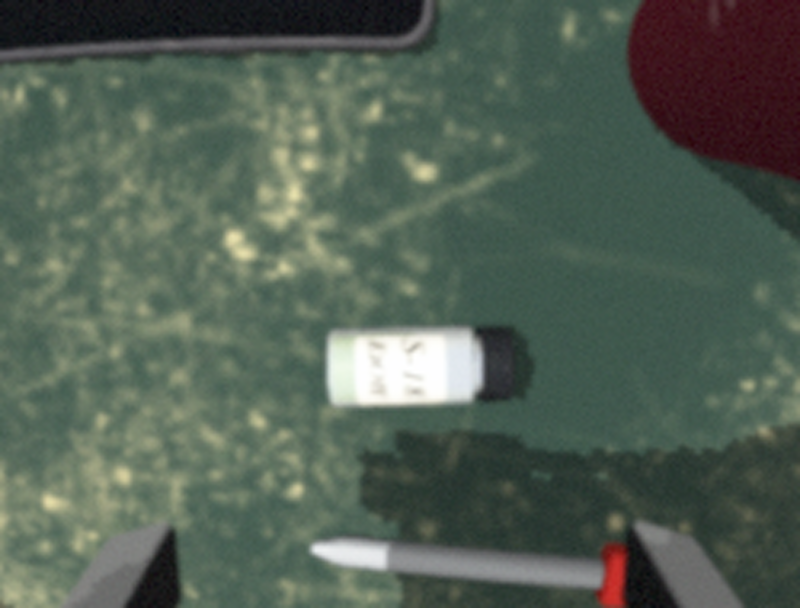

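```bash
python3 - <<'E'
from h import *
c=cam('wrist');f=lambda x,y:(130+(x+.5)/3.2-.5,60+(y+.5)/3.2-.5)
P=cast(c,*f(421,366),11.5);d=cast(c,*f(514,364),11.5)-cast(c,*f(327,368),11.5);print(P,np.degrees(np.arctan2(d[1],d[0])))
p,R,s=pose(); T=P-R@np.array([0,-.3,-.5]); go([T[0],T[1],-8],np.degrees(np.arctan2(d[1],d[0])))
E
```

```text
[496.40425703 343.93326593  11.5       ] 7.155511717689488
turn [-0.0069 -0.0002 -0.0012] shift [ 0.3138  0.0168 -0.0618] deg 1.3 mm 96.1 y-> [0.992 0.125 0.   ] q6 0.417 t 23.82
```

```bash
python3 -m handwheel '[[-0.007,0,0,0.1,0.017,-0.062,0.8],[-0.007,0,0,0.2,0.017,-0.062,0.75],[-0.007,0,0,0.27,0.017,-0.062,0.75],[-0.007,0,0,0.3,0.017,-0.062,0.75],[-0.007,0,0,0.313,0.017,-0.062,0.75],[-0.007,0,0,0.313,0.017,-0.062,0.75],[-0.007,0,0,0.313,0.017,-0.062,0.45],[-0.007,0,0,0.313,0.017,-0.062,0.45],[-0.007,0,0,0.313,0.017,-0.062,0.45],[-0.007,0,0,0.313,0.017,-0.062,0.45]]' 10;python3 - <<'E'
from h import *
st()
im,c=shot('wrist');crop(im,160,150,200,130,4,'l2')
go([505,150,90],0)
E
```

```text
clock: 25.08
eef_pos: [497.0, 343.7, -7.3]
eef_rot: [1.749, 1.566, 0.304]
wrist_force: [-1.2, -0.2, 5.6]
finger_gap: 53.9
t 25.07 p [497.  343.7  -7.3] yang 7.2 x [ 0.004  0.001 -1.   ] gap 53.9 F [-1.2 -0.2  5.6] q6 0.42
turn [ 0.0399 -0.0003 -0.0014] shift [-0.3251 -0.053   0.6437] deg 7.2 mm 216.9 y-> [1. 0. 0.] q6 0.42 t 25.12
```

View pics/l2.png

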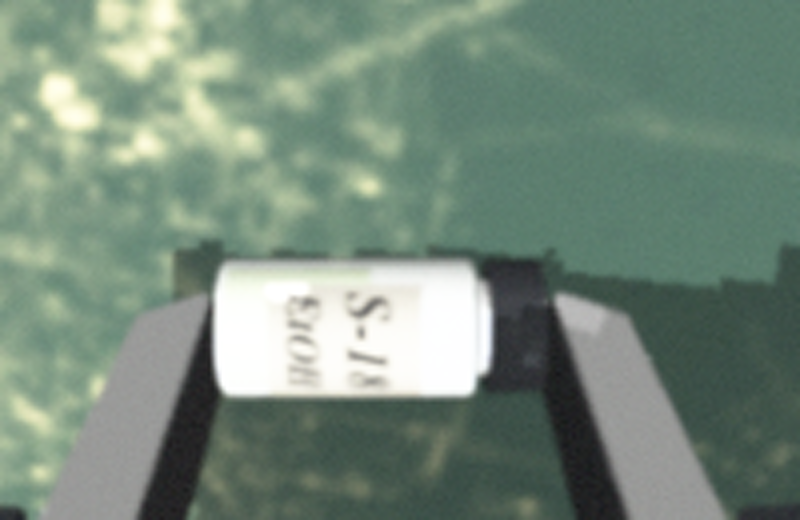

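```bash
python3 -m handwheel '[[0,0,0,-0.1,0,0,0.45],[0,0,0,-0.25,0,0.05,0.45],[0.01,0,0,-0.325,-0.01,0.2,0.45],[0.02,0,0,-0.325,-0.02,0.37,0.45],[0.04,0,0,-0.325,-0.04,0.54,0.45],[0.04,0,0,-0.325,-0.053,0.644,0.45],[0.04,0,0,-0.325,-0.053,0.644,0.45]]' ;python3 - <<'E'
from h import *
st()
T=cw(1,12.5);print(T);go([T[0],T[1]-.5,2],-7.4)
E
```

```text
clock: 26.0
eef_pos: [505.0, 148.3, 90.0]
eef_rot: [1.852, 1.567, 0.279]
wrist_force: [0.3, 0.4, 0.2]
finger_gap: 54.0
t 26.0 p [505.  148.3  90. ] yang -0.2 x [ 0.004  0.001 -1.   ] gap 54.0 F [0.3 0.4 0.2] q6 0.22
[516.10161612 -31.43290607]
turn [ 0.0402 -0.0004 -0.0012] shift [0.2926 0.0375 0.601 ] deg 7.2 mm 200.9 y-> [ 0.992 -0.129  0.   ] q6 0.219 t 26.0
```

```bash
python3 -m handwheel '[[0.01,0,0,0,0.01,0.2,0.45],[0.03,0,0,0,0.03,0.4,0.45],[0.04,0,0,0,0.037,0.55,0.45],[0.04,0,0,0.05,0.037,0.601,0.45],[0.04,0,0,0.15,0.037,0.601,0.45],[0.04,0,0,0.22,0.037,0.601,0.45],[0.04,0,0,0.27,0.037,0.601,0.45],[0.04,0,0,0.29,0.037,0.601,0.45],[0.04,0,0,0.29,0.037,0.601,0.45]]' ;python3 - <<'E'
from h import *
st()
im,c=shot('wrist');crop(im,150,120,220,160,3.6,'l4')
T=cw(1,12.5);go([T[0],T[1]-.5,-2],-7.4)
E
```

```text
clock: 27.12
eef_pos: [516.1, -31.5, 2.8]
eef_rot: [2.01, 1.567, 0.311]
wrist_force: [0.2, -0.0, -0.0]
finger_gap: 53.6
t 27.12 p [516.1 -31.5   2.8] yang -7.3 x [ 0.004  0.001 -1.   ] gap 53.6 F [ 0.2 -0.  -0. ] q6 -0.01
turn [ 0.0003 -0.0006 -0.0014] shift [ 0.0173 -0.0006  0.0009] deg 0.3 mm 5.2 y-> [ 0.992 -0.129  0.   ] q6 -0.006 t 27.18
```

View pics/l4.png

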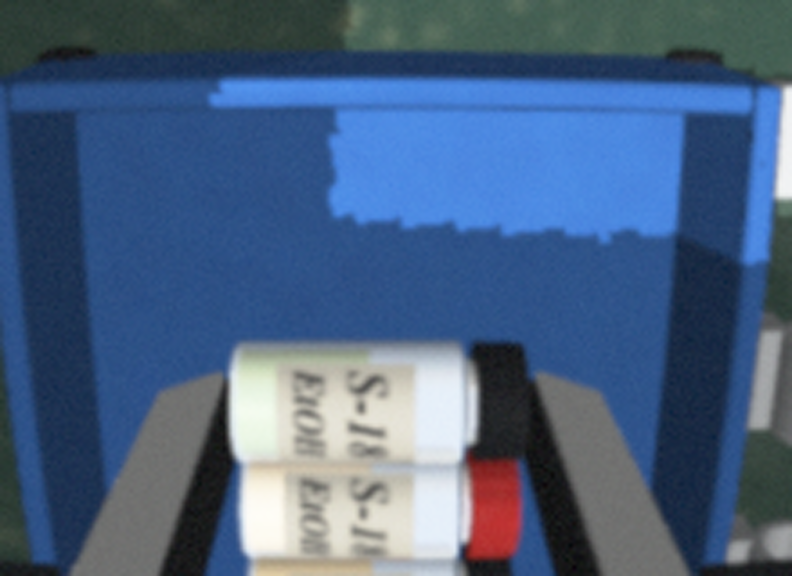

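```bash
python3 -m handwheel '[[0,0,0,0.008,0,0,0.45],[0,0,0,0.015,0,0,0.45],[0,0,0,0.0155,0,0,0.45],[0,0,0,0.0155,0,0,0.64],[0,0,0,0.0155,0,0,0.64],[0,0,0,0.0155,0,0,0.64],[0,0,0,-0.1,0,0,0.66],[0,0,0,-0.25,0,0,0.66],[0,0,0,-0.35,0,0,0.66],[0,0,0,-0.35,0,-0.06,0.66],[0,0,0,-0.35,0,-0.06,0.66]]';python3 - <<'E'
from h import *
st()
im,c=shot('wrist','m_w')
crop(im,190,120,170,180,4.4,'m1')
go([375,-190,160],-7.4)
E
```

```text
clock: 28.55
eef_pos: [517.7, -12.8, 107.1]
eef_rot: [2.102, 1.567, 0.405]
wrist_force: [-0.4, 0.4, -1.2]
finger_gap: 62.3
t 28.55 p [517.7 -12.8 107.1] yang -7.3 x [ 0.003  0.001 -1.   ] gap 62.3 F [-0.4  0.4 -1.2] q6 0.03
turn [ 0.0007 -0.0005 -0.0008] shift [-0.179  -0.3961  0.6442] deg 0.2 mm 233.2 y-> [ 0.992 -0.129  0.   ] q6 0.029 t 28.6
```

View pics/m1.png

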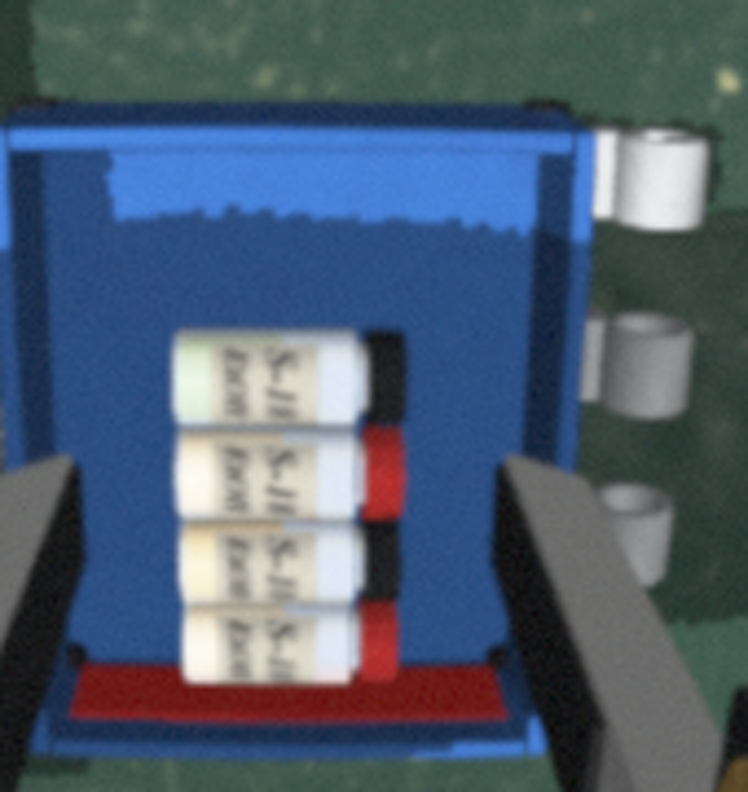

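```bash
python3 -m handwheel '[[0,0,0,-0.15,-0.06,0.05,0.8],[0,0,0,-0.18,-0.15,0.2,1],[0,0,0,-0.18,-0.25,0.37,1],[0,0,0,-0.18,-0.34,0.52,1],[0,0,0,-0.18,-0.396,0.644,1],[0,0,0,-0.18,-0.396,0.644,1],[0,0,0,-0.18,-0.396,0.644,1]]';python3 - <<'E'
from h import *
st()
im,c=shot('wrist','n_w')
E
```

```text
clock: 29.48
eef_pos: [375.0, -189.6, 159.6]
eef_rot: [2.637, 1.568, 0.939]
wrist_force: [0.3, 0.1, -0.2]
finger_gap: 93.9
t 29.48 p [ 375.  -189.6  159.6] yang -7.3 x [ 0.002  0.002 -1.   ] gap 93.9 F [ 0.3  0.1 -0.2] q6 -0.43
```

View pics/n_w.png

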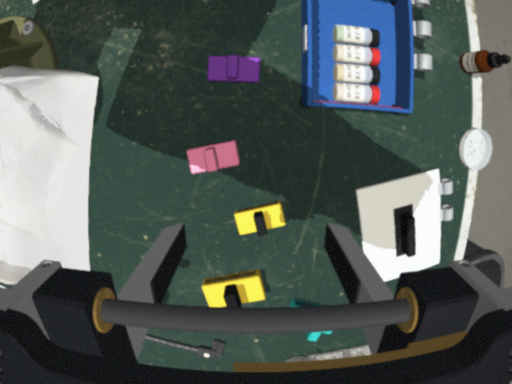

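```bash
python3 - <<'E'
from h import *
im=cv2.imread('pics/n_w.png');crop(im,190,185,120,130,5,'n1')
E
```

```text
(no output)
```

View pics/n1.png

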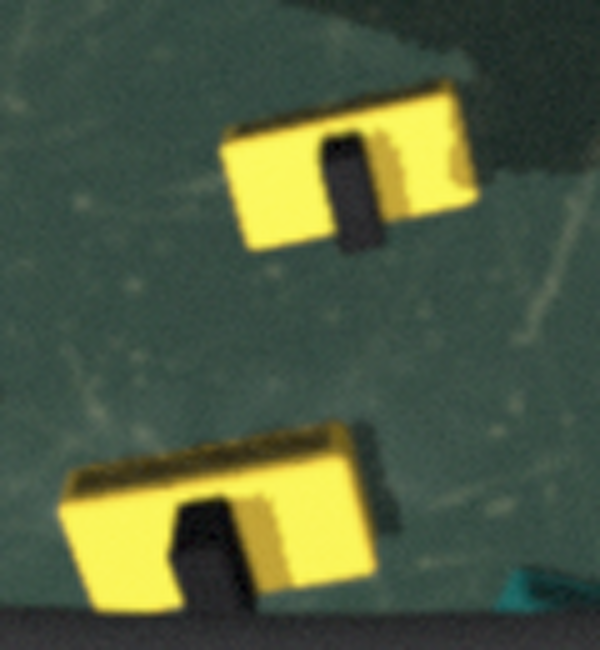

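```bash
python3 - <<'E'
from h import *; from fit import rigid2
c=cam('wrist'); f=lambda x,y:(190+(x+.5)/5-.5,185+(y+.5)/5-.5)
P=[cast(c,*f(x,y),16)[:2] for x,y in[(220,147),(452,92),(478,200),(250,250)]]
th,t,r=rigid2([(-30,15),(30,15),(30,-15),(-30,-15)],P); print(np.array(P).round(1),np.degrees(th),t,r.round(1))
rb=cast(c,*f(343,133),36);print('rib top front edge',rb, cast(c,*f(343,147),36),cast(c,*f(362,235),36))
go([t[0],t[1],80],np.degrees(th))
E
```

```text
[[ 341.9 -233.3]
 [ 400.8 -226.3]
 [ 404.5 -255.9]
 [ 345.3 -262.2]] 6.554098468690059 [ 373.12878948 -244.41327747] [[ 0.3 -0.4]
 [-0.4 -0.2]
 [-0.2  0. ]
 [ 0.3  0.5]]
rib top front edge [ 373.49016316 -226.18980781   36.        ] [ 373.05978326 -229.66317476   36.        ] [ 374.80577558 -252.68631909   36.        ]
turn [-0.0766 -0.0006 -0.0005] shift [0.2654 0.0157 0.1836] deg 13.8 mm 96.9 y-> [0.993 0.114 0.   ] q6 -0.431 t 29.52
```

```bash
python3 -m handwheel '[[-0.03,0,0,0.05,0.01,0.1,0.7],[-0.06,0,0,0.12,0.016,0.184,0.5],[-0.077,0,0,0.265,0.016,0.184,0.4],[-0.077,0,0,0.38,0.016,0.184,0.4],[-0.077,0,0,0.43,0.016,0.184,0.4],[-0.077,0,0,0.46,0.016,0.184,0.4],[-0.077,0,0,0.46,0.016,0.184,0.4]]';python3 - <<'E'
from h import *
st()
im,c=shot('wrist','n2_w');crop(im,160,150,200,130,4,'n2'); im,c=shot('side');crop(im,270,110,90,100,6,'n3')
go([373.1,-244.4,11],6.6)
E
```

```text
clock: 30.4
eef_pos: [373.7, -244.3, 21.9]
eef_rot: [2.215, 1.568, 0.76]
wrist_force: [0.5, -0.4, 0.7]
finger_gap: 37.6
t 30.4 p [ 373.7 -244.3   21.9] yang 6.7 x [ 0.002  0.002 -1.   ] gap 37.6 F [ 0.5 -0.4  0.7] q6 -0.78
turn [ 0.0002 -0.0002 -0.0009] shift [ 0.0383 -0.0025 -0.0011] deg 0.2 mm 11.5 y-> [0.993 0.115 0.   ] q6 -0.781 t 30.5
```

View pics/n2.png

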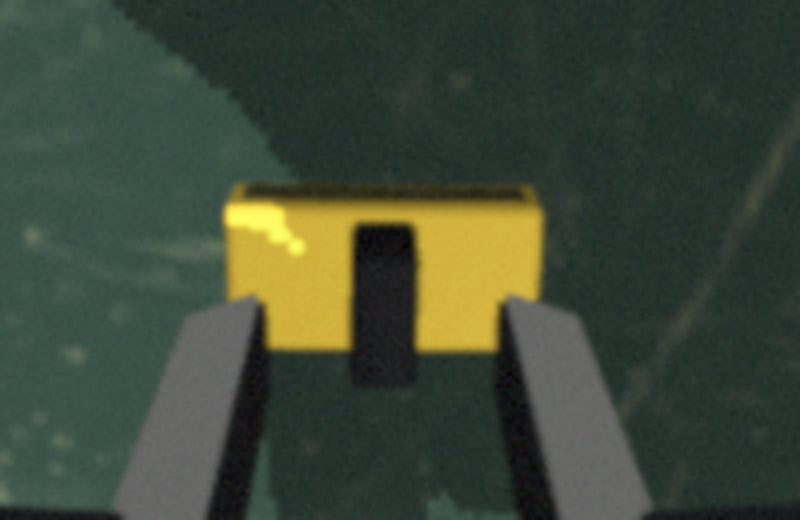

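View pics/n3.png

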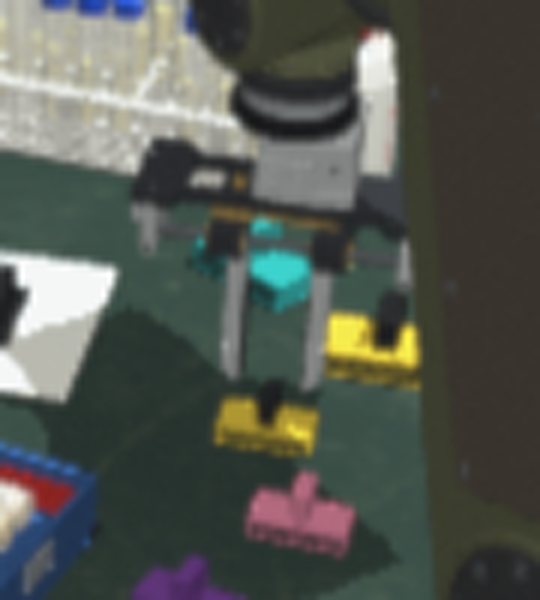

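```bash
python3 -m handwheel '[[0,0,0,0.02,-0.001,-0.001,0.4],[0,0,0,0.037,-0.001,-0.001,0.4],[0,0,0,0.037,-0.001,-0.001,0.4],[0,0,0,0.037,-0.001,-0.001,0.05],[0,0,0,0.037,-0.001,-0.001,0.05],[0,0,0,0.037,-0.001,-0.001,0.05],[0,0,0,0.037,-0.001,-0.001,0.05]]' 30;python3 - <<'E'
from h import *
st()
im,c=shot('wrist','n4_w');crop(im,160,150,200,130,4,'n4')
T=cw(0,41);print(T);go([T[0],T[1],90],-7.4)
E
```

```text
clock: 31.38
eef_pos: [373.6, -244.4, 11.4]
eef_rot: [1.783, 1.568, 0.328]
wrist_force: [-0.0, -1.1, 0.7]
finger_gap: 9.5
t 31.38 p [ 373.6 -244.4   11.4] yang 6.6 x [ 0.003  0.001 -1.   ] gap 9.5 F [-0.  -1.1  0.7] q6 -0.78
[518.78061946  -3.04148234]
turn [ 0.078  -0.0003 -0.001 ] shift [-0.2596  0.5745 -0.7435] deg 14.0 mm 292.4 y-> [ 0.992 -0.129  0.   ] q6 -0.781 t 31.43
```

View pics/n4.png

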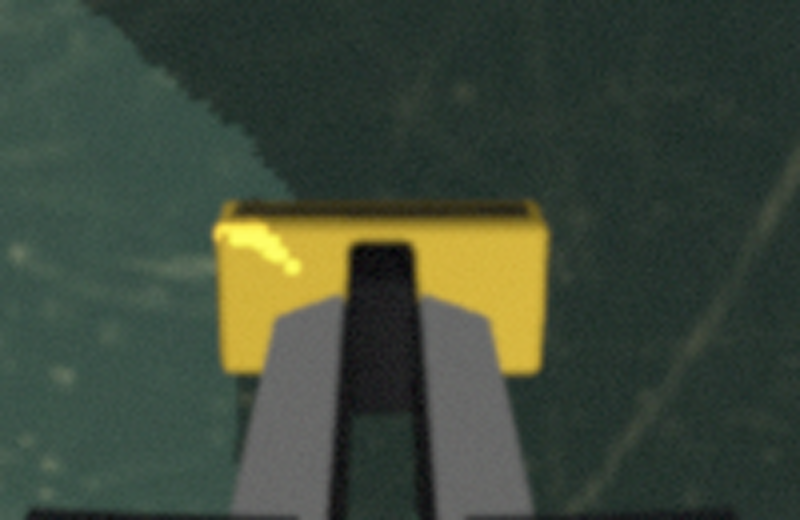

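```bash
python3 -m handwheel '[[0,0,0,0,0,0,0.05],[0,0,0,0,0,0,0.05],[0,0,0,0,0,0,0.05]]';python3 - <<'E'
from h import *
st()
im,c=shot('wrist','n5_w');crop(im,160,150,200,130,4,'n5')
E
```

```text
clock: 31.8
eef_pos: [374.1, -244.9, 12.5]
eef_rot: [1.452, 1.567, -0.003]
wrist_force: [-3.5, 2.0, 15.0]
finger_gap: 5.0
t 31.8 p [ 374.1 -244.9   12.5] yang 6.6 x [ 0.004 -0.    -1.   ] gap 5.0 F [-3.5  2.  15. ] q6 -0.78
```

View pics/n5.png

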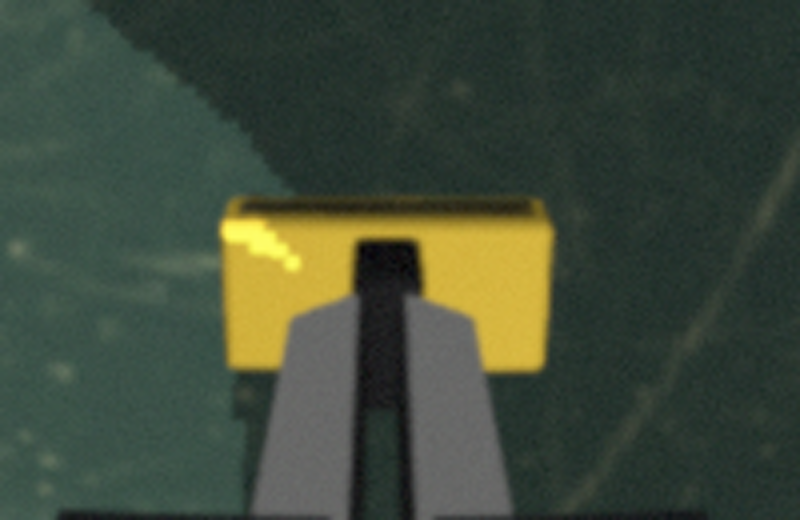

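```bash
python3 -m handwheel '[[0,0,0,0,0,0,0.35],[0,0,0,0,0,0,0.35],[0,0,0,0,0,0,0.35]]';python3 - <<'E'
from h import *
st()
im,c=shot('side');crop(im,270,110,90,100,6,'n6')
p,R,s=pose()
for x in(8,0,-11,-24):print(x,[((proj(c,p+R@[x,y,0])-[270,110])*6).round(0) for y in(-16,16)])
E
```

```text
clock: 32.22
eef_pos: [373.9, -244.7, 12.3]
eef_rot: [1.527, 1.567, 0.072]
wrist_force: [0.1, -0.6, -0.7]
finger_gap: 30.8
t 32.23 p [ 373.9 -244.7   12.3] yang 6.6 x [ 0.004  0.    -1.   ] gap 30.8 F [ 0.1 -0.6 -0.7] q6 -0.78
8 [array([286., 430.]), array([236., 422.])]
0 [array([287., 420.]), array([237., 412.])]
-11 [array([289., 405.]), array([238., 398.])]
-24 [array([290., 388.]), array([239., 381.])]
```

View pics/n6.png

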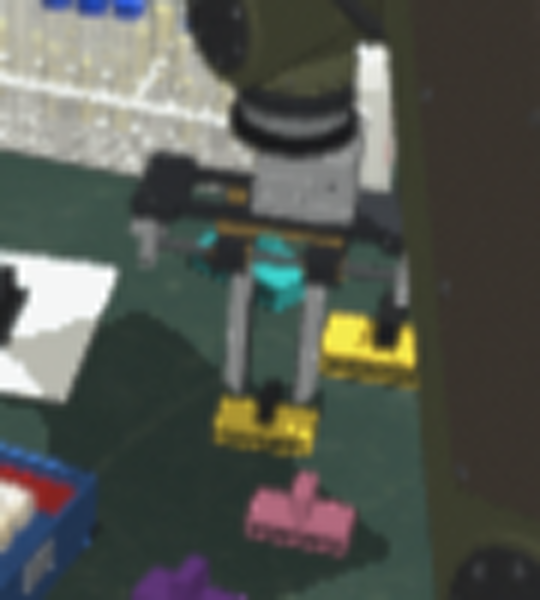

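```bash
python3 -m handwheel '[[0,0,0,0.01,0,0,0.35],[0,0,0,0.02,0,0,0.35],[0,0,0,0.027,0,0,0.35],[0,0,0,0.027,0,0,0.35]]';python3 - <<'E'
from h import *
st()
E
python3 -m handwheel '[[0,0,0,0.007,0,0,0.35],[0,0,0,0.013,0,0,0.35],[0,0,0,0.013,0,0,0.35]]';python3 - <<'E'
from h import *
st()
im,c=shot('side');crop(im,270,110,90,100,6,'n7')
im,c=shot('wrist');crop(im,160,150,200,130,4,'n8')
E
```

```text
clock: 32.78
eef_pos: [373.9, -244.7, 4.0]
eef_rot: [1.594, 1.567, 0.139]
wrist_force: [-1.1, -0.2, -0.3]
finger_gap: 32.9
t 32.77 p [ 373.9 -244.7    4. ] yang 6.6 x [ 0.003  0.    -1.   ] gap 32.9 F [-1.1 -0.2 -0.3] q6 -0.78
clock: 33.15
eef_pos: [373.9, -244.6, -0.0]
eef_rot: [1.627, 1.567, 0.172]
wrist_force: [-0.2, -0.2, 0.6]
finger_gap: 33.1
t 33.15 p [ 373.9 -244.6   -0. ] yang 6.6 x [ 0.003  0.001 -1.   ] gap 33.1 F [-0.2 -0.2  0.6] q6 -0.78
```

View pics/n7.png

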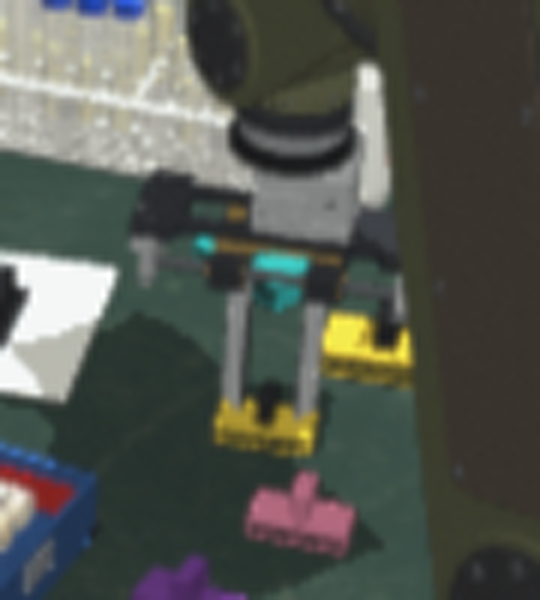

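View pics/n8.png

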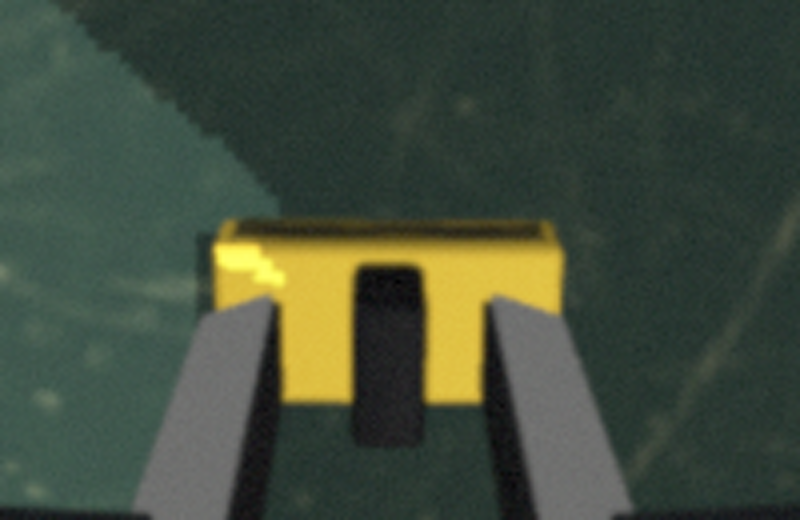

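```bash
python3 -m handwheel '[[0,0,0,0,0,0,0.05],[0,0,0,0,0,0,0.05],[0,0,0,0,0,0,0.05],[0,0,0,0,0,0,0.05],[0,0,0,0,0,0,0.05],[0,0,0,0,0,0,0.05]]' 30;python3 - <<'E'
from h import *
st()
im,c=shot('wrist');crop(im,160,150,200,130,4,'n9')
E
```

```text
clock: 34.0
eef_pos: [374.0, -244.7, 0.2]
eef_rot: [1.557, 1.567, 0.102]
wrist_force: [0.6, -0.3, 1.4]
finger_gap: 11.2
t 34.0 p [ 3.740e+02 -2.447e+02  2.000e-01] yang 6.6 x [ 0.004  0.    -1.   ] gap 11.2 F [ 0.6 -0.3  1.4] q6 -0.78
```

View pics/n9.png

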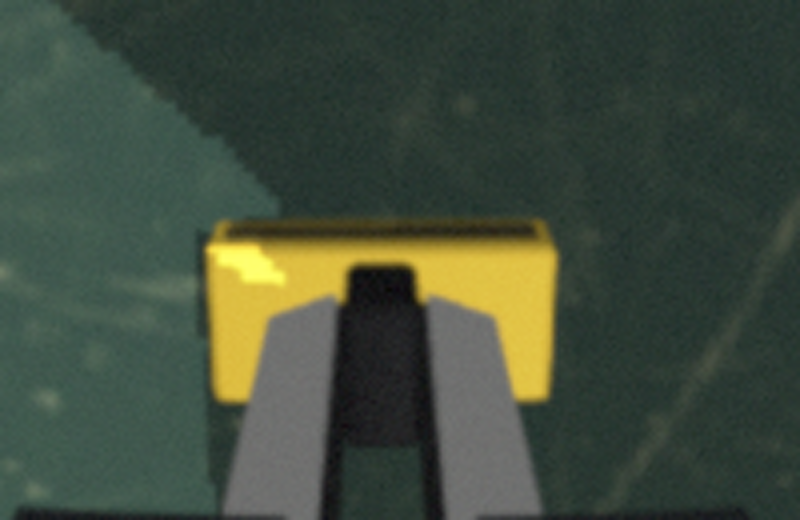

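```bash
python3 -m handwheel '[[0,0,0,-0.1,0,0,0.05],[0,0,0,-0.2,0,0,0.05],[0,0,0,-0.3,0.05,-0.1,0.05],[0.02,0,0,-0.3,0.16,-0.22,0.05],[0.04,0,0,-0.3,0.26,-0.34,0.05],[0.06,0,0,-0.3,0.36,-0.46,0.05],[0.078,0,0,-0.3,0.46,-0.6,0.05],[0.078,0,0,-0.3,0.57,-0.75,0.05],[0.078,0,0,-0.3,0.57,-0.75,0.05],[0.078,0,0,-0.3,0.57,-0.75,0.05]]';python3 - <<'E'
from h import *
st()
im,c=shot('wrist','o_w');
T=cw(0,44);print(T);go([T[0],T[1],8],-7.4)
E
```

```text
clock: 35.3
eef_pos: [517.0, -1.8, 90.4]
eef_rot: [1.805, 1.568, 0.105]
wrist_force: [-0.0, -0.3, -1.6]
finger_gap: 11.4
t 35.3 p [517.   -1.8  90.4] yang -7.4 x [ 0.003  0.    -1.   ] gap 11.4 F [-0.  -0.3 -1.6] q6 0.05
[ 5.19167006e+02 -6.64688551e-02]
turn [-0.0002 -0.0002 -0.0009] shift [ 0.2752  0.0055 -0.0079] deg 0.2 mm 82.6 y-> [ 0.992 -0.129  0.   ] q6 0.054 t 35.35
```

View pics/o_w.png

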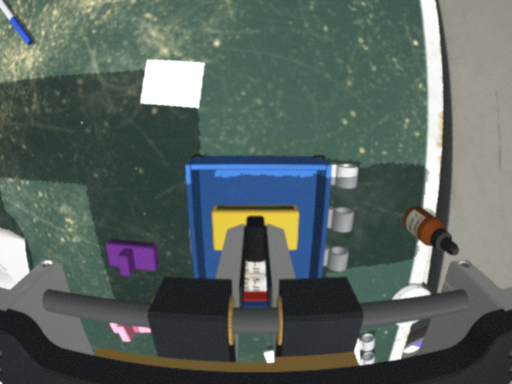

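```bash
python3 -m handwheel '[[0,0,0,0.08,0.006,-0.008,0.05],[0,0,0,0.17,0.006,-0.008,0.05],[0,0,0,0.23,0.006,-0.008,0.05],[0,0,0,0.265,0.006,-0.008,0.05],[0,0,0,0.265,0.006,-0.008,0.05],[0,0,0,0.265,0.006,-0.008,0.05]]';python3 - <<'E'
from h import *
st()
im,c=shot('wrist','o2_w');crop(im,150,100,220,180,3.6,'o2')
E
```

```text
clock: 36.1
eef_pos: [519.7, -0.3, 11.8]
eef_rot: [1.748, 1.567, 0.047]
wrist_force: [0.2, -0.1, -0.6]
finger_gap: 11.6
t 36.1 p [ 5.197e+02 -3.000e-01  1.180e+01] yang -7.5 x [ 0.004  0.    -1.   ] gap 11.6 F [ 0.2 -0.1 -0.6] q6 0.06
```

View pics/o2.png

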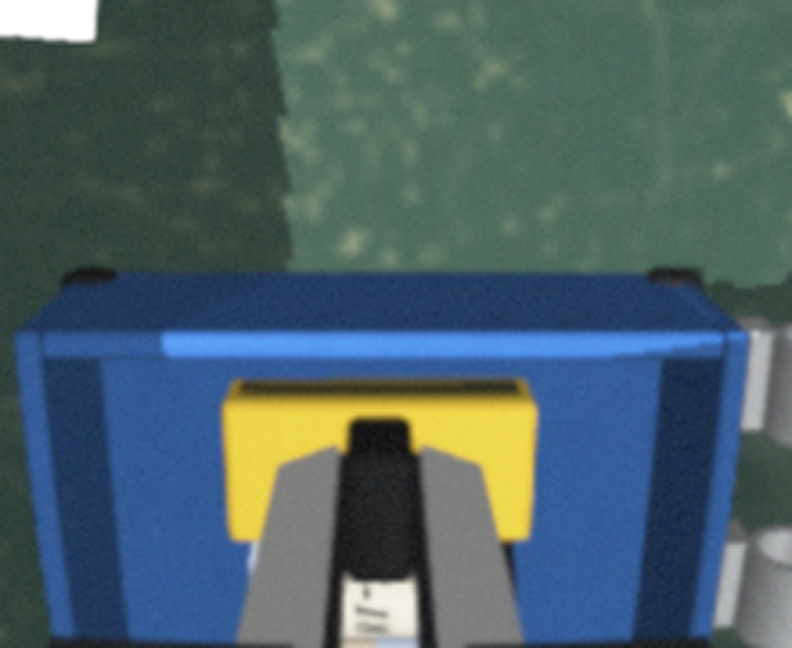

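```bash
python3 -m handwheel '[[0,0,0,0.01,0,0,0.05],[0,0,0,0.019,0,0,0.05],[0,0,0,0.021,0,0,0.05],[0,0,0,0.021,0,0,0.05]]';python3 - <<'E'
from h import *
st()
E
```

```text
clock: 36.65
eef_pos: [519.7, -0.2, 5.5]
eef_rot: [1.753, 1.567, 0.052]
wrist_force: [0.2, 0.3, -0.7]
finger_gap: 12.0
t 36.65 p [ 5.197e+02 -2.000e-01  5.500e+00] yang -7.4 x [ 0.004  0.    -1.   ] gap 12.0 F [ 0.2  0.3 -0.7] q6 0.06
```

```bash
python3 -m handwheel '[[0,0,0,0.004,0,0,0.05],[0,0,0,0.006,0,0,0.05],[0,0,0,0.006,0,0,0.05]]';python3 - <<'E'
from h import *
st()
E
python3 -m handwheel '[[0,0,0,0.003,0,0,0.05],[0,0,0,0.006,0,0,0.05],[0,0,0,0.006,0,0,0.05]]';python3 - <<'E'
from h import *
st()
E
```

```text
clock: 37.02
eef_pos: [519.9, -0.2, 5.1]
eef_rot: [1.724, 1.566, 0.023]
wrist_force: [-8.4, 0.3, 19.0]
finger_gap: 11.6
t 37.02 p [ 5.199e+02 -2.000e-01  5.100e+00] yang -7.4 x [ 0.005  0.    -1.   ] gap 11.6 F [-8.4  0.3 19. ] q6 0.06
clock: 37.4
eef_pos: [519.9, -0.2, 5.1]
eef_rot: [1.704, 1.566, 0.004]
wrist_force: [-12.6, 0.2, 26.5]
finger_gap: 11.7
t 37.4 p [ 5.199e+02 -2.000e-01  5.100e+00] yang -7.4 x [ 0.005  0.    -1.   ] gap 11.7 F [-12.6   0.2  26.5] q6 0.06
```

```bash
python3 -m handwheel '[[0,0,0,-0.002,0,0,0.05],[0,0,0,-0.002,0,0.008,0.05],[0,0,0,-0.002,0,0.016,0.05],[0,0,0,-0.002,0,0.022,0.05],[0,0,0,-0.002,0,0.026,0.05],[0,0,0,-0.002,0,0.026,0.05]]';python3 - <<'E'
from h import *
st()
im,c=shot('wrist','p_w');crop(im,150,100,220,180,3.6,'p1')
E
```

```text
clock: 38.15
eef_pos: [518.9, -8.0, 5.6]
eef_rot: [1.703, 1.566, 0.003]
wrist_force: [-0.3, 0.2, -1.6]
finger_gap: 11.4
t 38.15 p [518.9  -8.    5.6] yang -7.4 x [ 0.005  0.    -1.   ] gap 11.4 F [-0.3  0.2 -1.6] q6 0.04
```

View pics/p1.png

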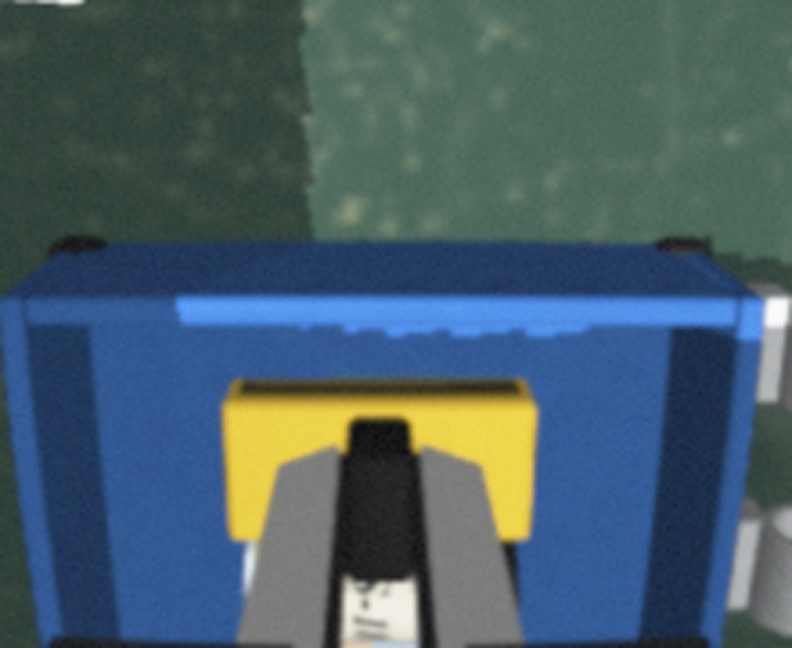

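```bash
python3 -m handwheel '[[0,0,0,0,0,0.003,0.05],[0,0,0,0,0,0.006,0.05],[0,0,0,0,0,0.006,0.05]]';python3 - <<'E'
from h import *
st()
E
python3 -m handwheel '[[0,0,0,0,0,0.003,0.05],[0,0,0,0,0,0.006,0.05],[0,0,0,0,0,0.006,0.05]]';python3 - <<'E'
from h import *
st()
E
```

```text
clock: 38.58
eef_pos: [518.8, -9.1, 5.7]
eef_rot: [1.914, 1.566, 0.214]
wrist_force: [0.7, 6.3, -0.5]
finger_gap: 11.4
t 38.58 p [518.8  -9.1   5.7] yang -7.4 x [ 0.005  0.001 -1.   ] gap 11.4 F [ 0.7  6.3 -0.5] q6 0.04
clock: 38.95
eef_pos: [518.9, -9.5, 5.9]
eef_rot: [2.224, 1.564, 0.523]
wrist_force: [1.5, 12.3, -1.0]
finger_gap: 11.8
t 38.95 p [518.9  -9.5   5.9] yang -7.4 x [ 0.006  0.003 -1.   ] gap 11.8 F [ 1.5 12.3 -1. ] q6 0.04
```

```bash
python3 -m handwheel '[[0,0,0,0.002,0,-0.001,0.05],[0,0,0,0.002,0,-0.001,0.05],[0,0,0,0.002,0,-0.001,0.3],[0,0,0,0.002,0,-0.001,0.3],[0,0,0,0,0,-0.001,0.3],[0,0,0,-0.02,0,-0.001,0.3],[0,0,0,-0.15,0,-0.001,0.3],[0,0,0,-0.3,0,-0.001,0.3],[0,0,0,-0.45,0,-0.1,0.3],[0,0,0,-0.45,0,-0.1,0.3]]';python3 - <<'E'
from h import *
st()
im,c=shot('wrist','q_w');crop(im,180,120,170,180,4.4,'q1')
E
```

```text
clock: 40.2
eef_pos: [523.6, 20.9, 144.7]
eef_rot: [1.959, 1.558, 0.26]
wrist_force: [0.3, 0.3, -0.3]
finger_gap: 28.2
t 40.2 p [523.6  20.9 144.7] yang -7.4 x [ 0.012  0.003 -1.   ] gap 28.2 F [ 0.3  0.3 -0.3] q6 0.1
```

View pics/q1.png

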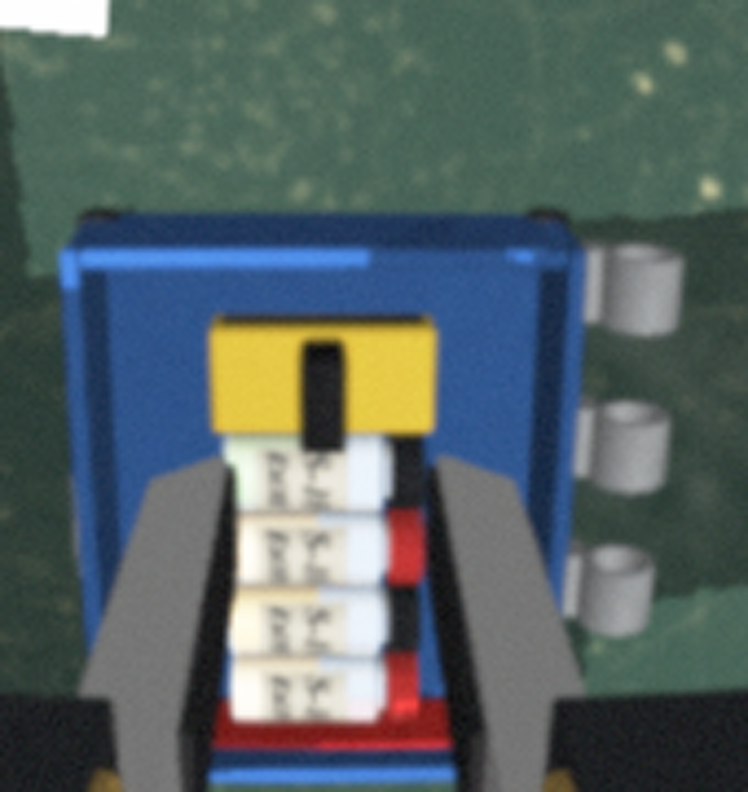

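```bash
python3 - <<'E'
from h import *
go([555,-200,180],-7.4)
E
```

```text
turn [ 0.0001 -0.0013 -0.0025] shift [-0.1269  0.2027  0.7137] deg 0.5 mm 225.8 y-> [ 0.992 -0.129  0.   ] q6 0.094 t 40.25
```

```bash
python3 -m handwheel '[[0,-0.001,-0.002,-0.1,0.03,0.12,0.6],[0,-0.001,-0.0025,-0.127,0.09,0.3,1],[0,-0.001,-0.0025,-0.127,0.14,0.48,1],[0,-0.001,-0.0025,-0.127,0.2,0.64,1],[0,-0.001,-0.0025,-0.127,0.203,0.714,1],[0,-0.001,-0.0025,-0.127,0.203,0.714,1],[0,-0.001,-0.0025,-0.127,0.203,0.714,1]]';python3 - <<'E'
from h import *
st()
im,c=shot('wrist','r_w');crop(im,170,130,200,170,4,'r1')
E
```

```text
clock: 41.12
eef_pos: [554.8, -199.0, 179.8]
eef_rot: [-2.826, 1.569, 1.758]
wrist_force: [-0.4, 0.3, 0.2]
finger_gap: 92.7
t 41.12 p [ 554.8 -199.   179.8] yang -7.3 x [-0.     0.001 -1.   ] gap 92.7 F [-0.4  0.3  0.2] q6 -0.28
```

View pics/r_w.png

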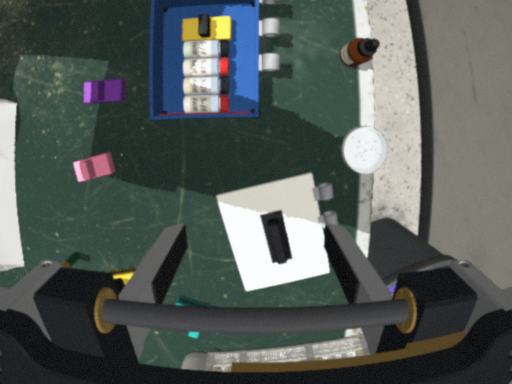

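View pics/r1.png

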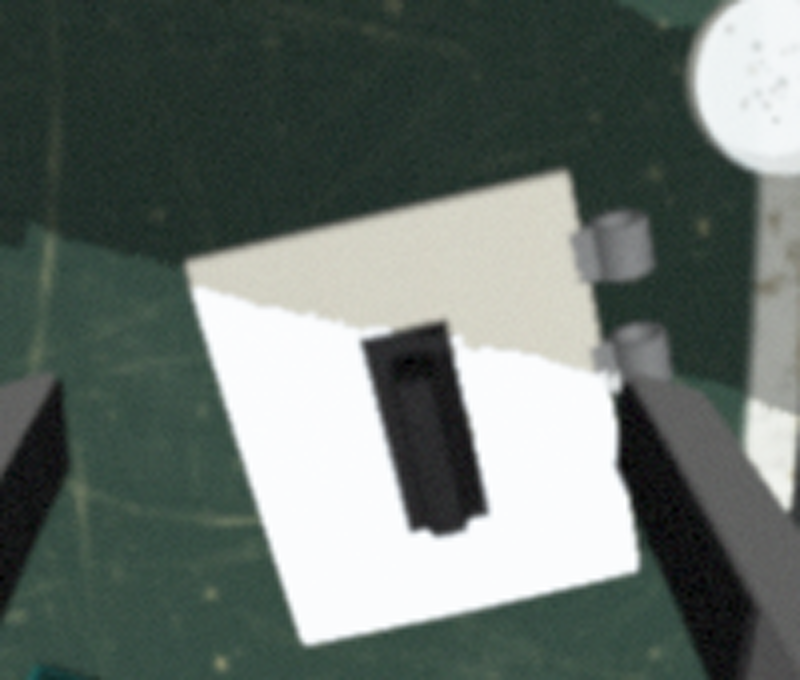

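```bash
python3 - <<'E'
from h import *; from fit import rigid2
c=cam('wrist'); f=lambda x,y:(170+(x+.5)/4-.5,130+(y+.5)/4-.5)
P=[cast(c,*f(x,y),15)[:2] for x,y in[(186,260),(569,170),(638,572),(305,645)]]
th,t,r=rigid2([(-64,77),(64,77),(64,-77),(-64,-77)],P); print(np.array(P).round(1),np.degrees(th),t,r.round(1))
th,t,r=rigid2([(-64,77),(64,77),(-64,-77)],[P[i] for i in(0,1,3)]); print(np.degrees(th),t,r.round(1))
go([t[0],t[1],60],np.degrees(th))
E
```

```text
[[ 500.1 -221.3]
 [ 626.4 -207.1]
 [ 643.3 -361.1]
 [ 517.5 -375. ]] 6.364578490733832 [ 571.84012689 -291.12493304] [[ 0.4  0.4]
 [-0.5  0.4]
 [-0.7 -0.5]
 [ 0.8 -0.3]]
6.606217111530674 [ 572.1549228  -290.84198375] [[ 0.4  0.5]
 [-0.5 -0.1]
 [ 0.1 -0.3]]
turn [-0.0773 -0.0004 -0.    ] shift [0.3995 0.0958 0.2975] deg 13.9 mm 152.2 y-> [0.993 0.115 0.   ] q6 -0.279 t 41.17
```

```bash
python3 -m handwheel '[[-0.03,0,0,0.05,0.03,0.1,0.8],[-0.06,0,0,0.1,0.08,0.22,0.6],[-0.077,0,0,0.2,0.095,0.297,0.45],[-0.077,0,0,0.35,0.095,0.297,0.45],[-0.077,0,0,0.45,0.095,0.297,0.45],[-0.077,0,0,0.45,0.095,0.297,0.45]]';python3 - <<'E'
from h import *
st()
im,c=shot('wrist','r2_w');crop(im,150,100,220,180,3.6,'r2')
go([571.9,-291,1],6.4)
E
```

```text
clock: 41.92
eef_pos: [571.2, -288.9, 43.0]
eef_rot: [-2.462, 1.566, 2.366]
wrist_force: [-0.2, 0.1, 0.3]
finger_gap: 42.3
t 41.92 p [ 571.2 -288.9   43. ] yang 6.6 x [-0.003  0.003 -1.   ] gap 42.3 F [-0.2  0.1  0.3] q6 -0.64
turn [ 0.0012 -0.0006  0.0001] shift [ 0.1471 -0.0012  0.0047] deg 0.2 mm 44.1 y-> [0.994 0.111 0.   ] q6 -0.642 t 41.98
```

View pics/r2.png

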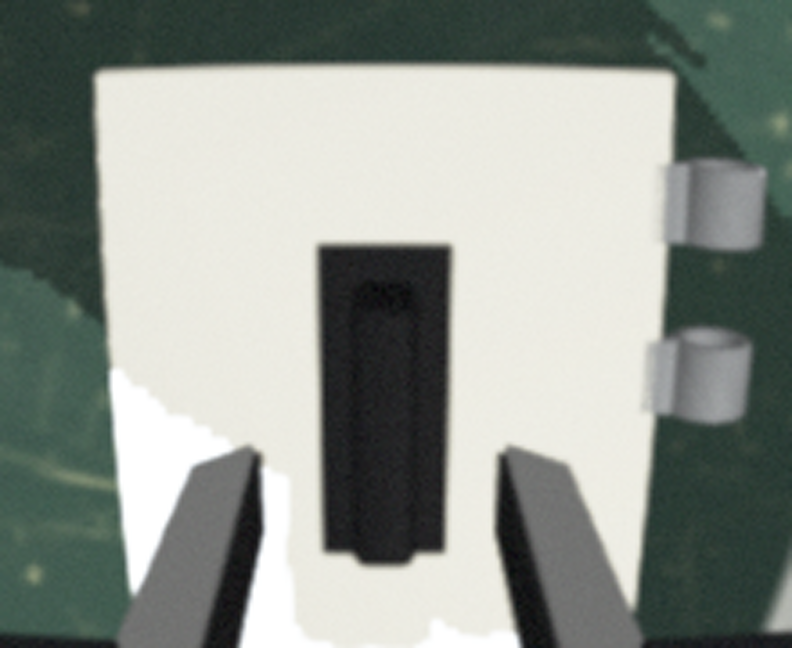

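```bash
python3 -m handwheel '[[0,0,0,0.05,-0.001,0.005,0.45],[0,0,0,0.1,-0.001,0.005,0.45],[0,0,0,0.125,-0.001,0.005,0.45],[0,0,0,0.13,-0.001,0.005,0.45],[0,0,0,0.13,-0.001,0.005,0.45]]';python3 - <<'E'
from h import *
st()
im,c=shot('side');crop(im,225,120,110,100,6,'r3')
E
python3 -m handwheel '[[0,0,0,0.005,0,0,0.45],[0,0,0,0.012,0,0,0.45],[0,0,0,0.012,0,0,0.45]]';python3 - <<'E'
from h import *
st()
E
```

```text
clock: 42.6
eef_pos: [572.1, -291.2, 6.3]
eef_rot: [-3.089, 1.569, 1.739]
wrist_force: [0.4, -0.2, -0.3]
finger_gap: 42.0
t 42.6 p [ 572.1 -291.2    6.3] yang 6.6 x [-0.     0.001 -1.   ] gap 42.0 F [ 0.4 -0.2 -0.3] q6 -0.64
clock: 43.02
eef_pos: [572.1, -291.2, 2.7]
eef_rot: [-3.069, 1.569, 1.759]
wrist_force: [-0.3, -0.4, 0.0]
finger_gap: 42.6
t 43.02 p [ 572.1 -291.2    2.7] yang 6.6 x [-0.     0.001 -1.   ] gap 42.6 F [-0.3 -0.4  0. ] q6 -0.64
```

View pics/r3.png

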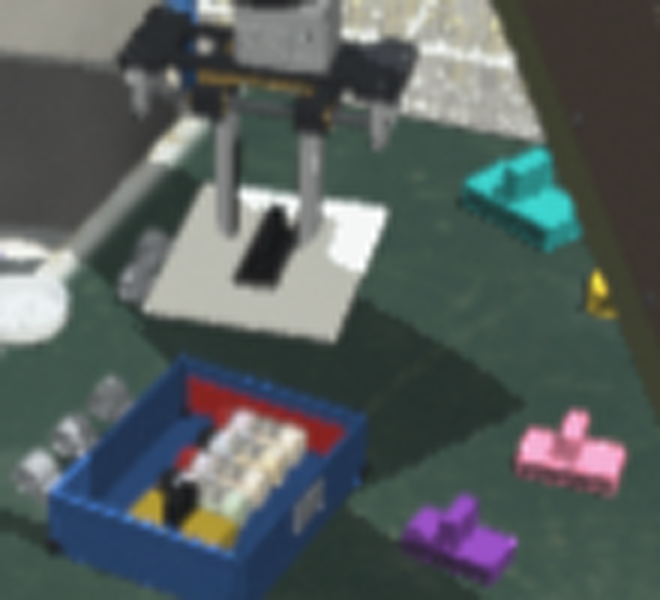

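```bash
python3 -m handwheel '[[0,0,0,0.005,0,0,0.45],[0,0,0,0.01,0,0,0.45],[0,0,0,0.01,0,0,0.05],[0,0,0,0.01,0,0,0.05],[0,0,0,0.01,0,0,0.05],[0,0,0,0.01,0,0,0.05],[0,0,0,0.01,0,0,0.05]]' 40;python3 - <<'E'
from h import *
st()
im,c=shot('wrist','r4_w');crop(im,150,100,220,180,3.6,'r4')
E
```

```text
clock: 43.9
eef_pos: [572.1, -291.2, -0.2]
eef_rot: [-3.074, 1.569, 1.753]
wrist_force: [-1.3, -0.6, -0.5]
finger_gap: 13.6
t 43.9 p [ 5.721e+02 -2.912e+02 -2.000e-01] yang 6.6 x [-0.     0.001 -1.   ] gap 13.6 F [-1.3 -0.6 -0.5] q6 -0.64
```

View pics/r4.png

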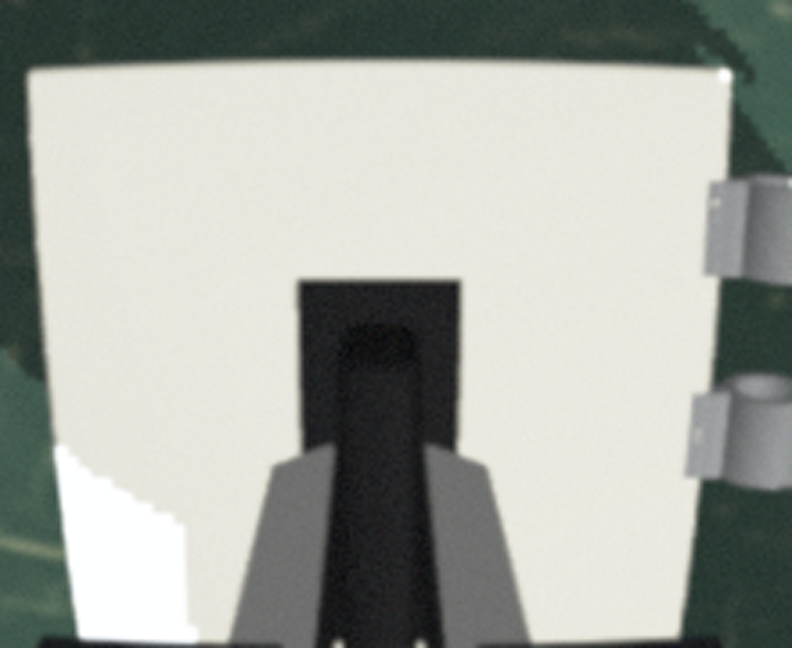

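```bash
python3 - <<'E'
from h import *
c=cam('wrist'); f=lambda x,y:(150+(x+.5)/3.6-.5,100+(y+.5)/3.6-.5)
p,R,s=pose()
for q in[(28,71),(731,69),(380,60)]: 
    P=cast(c,*f(*q),15); print(P.round(1),(R.T@(P-p)).round(1))
go([572,-230,150],6.6)
T=cw(0,0);print(T);go([T[0],T[1],150],-7.4)
E
```

```text
[ 499.4 -222.3   15. ] [-15.1 -64.3 -76.9]
[ 624.9 -207.4   15. ] [-15.1  62.1 -77.2]
[ 562.3 -214.8   15. ] [-15.1  -1.  -77.1]
turn [ 0.0001 -0.0004  0.    ] shift [-0.5004  0.0232 -0.2035] deg 0.1 mm 162.2 y-> [0.993 0.115 0.   ] q6 -0.645 t 43.95
[513.5 -43.7]
turn [ 0.0779 -0.0004  0.0001] shift [-0.4995 -0.099  -0.8429] deg 14.0 mm 295.4 y-> [ 0.992 -0.129  0.   ] q6 -0.645 t 43.95
```

```bash
python3 -m handwheel '[[0,0,0,-0.05,0,0,0.05],[0,0,0,-0.15,0,0,0.05],[0,0,0,-0.3,0,0,0.05],[0,0,0,-0.45,0,-0.05,0.05],[0.02,0,0,-0.5,-0.02,-0.2,0.05],[0.04,0,0,-0.5,-0.04,-0.36,0.05],[0.06,0,0,-0.5,-0.06,-0.52,0.05],[0.078,0,0,-0.5,-0.08,-0.68,0.05],[0.078,0,0,-0.5,-0.096,-0.8,0.05],[0.078,0,0,-0.5,-0.096,-0.843,0.05],[0.078,0,0,-0.5,-0.096,-0.843,0.05],[0.078,0,0,-0.5,-0.096,-0.843,0.05]]';python3 - <<'E'
from h import *
st()
im,c=shot('wrist','s_w')
im,c=shot('side','s_s')
T=cw(.9,0);go([T[0],T[1],60],-7.4)
E
```

```text
clock: 45.45
eef_pos: [514.6, -44.5, 150.3]
eef_rot: [-2.907, 1.57, 1.675]
wrist_force: [0.1, -0.1, -2.3]
finger_gap: 13.4
t 45.45 p [514.6 -44.5 150.3] yang -7.5 x [-0.     0.001 -1.   ] gap 13.4 F [ 0.1 -0.1 -2.3] q6 -0.03
turn [-0.0005 -0.0004  0.0002] shift [ 0.3002 -0.0005 -0.0019] deg 0.1 mm 90.1 y-> [ 0.992 -0.129  0.   ] q6 -0.028 t 45.55
```

View pics/s_w.png

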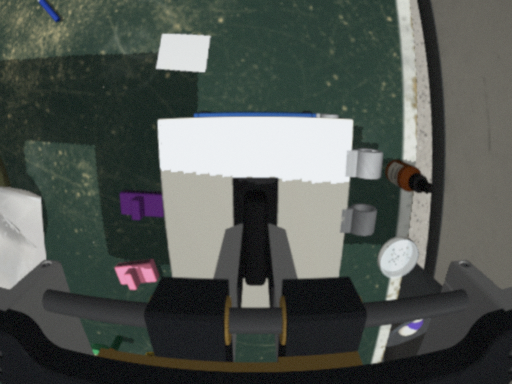

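View pics/s_s.png

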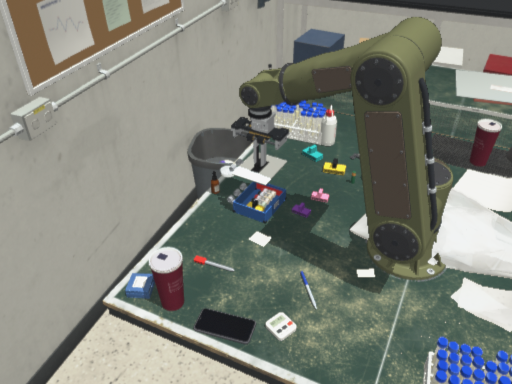

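```bash
python3 -m handwheel '[[0,0,0,0.08,0,-0.002,0.05],[0,0,0,0.18,0,-0.002,0.05],[0,0,0,0.26,0,-0.002,0.05],[0,0,0,0.31,0,-0.002,0.05],[0,0,0,0.33,0,-0.002,0.05],[0,0,0,0.33,0,-0.002,0.05],[0,0,0,0.33,0,-0.002,0.05]]';python3 - <<'E'
from h import *
st()
im,c=shot('wrist','t_w');crop(im,160,80,250,180,3.2,'t1')
im,c=shot('side','t_s');crop(im,215,160,90,80,7,'t2')
T=cw(.9,0);go([T[0],T[1],44],-7.4)
E
```

```text
clock: 46.42
eef_pos: [515.0, -43.9, 51.8]
eef_rot: [2.723, 1.569, 1.021]
wrist_force: [0.2, -0.6, -1.8]
finger_gap: 13.2
t 46.42 p [515.  -43.9  51.8] yang -7.5 x [ 0.001  0.001 -1.   ] gap 13.2 F [ 0.2 -0.6 -1.8] q6 -0.03
turn [-0.0005 -0.0004 -0.0001] shift [ 0.0257 -0.0018  0.0002] deg 0.1 mm 7.7 y-> [ 0.992 -0.129  0.   ] q6 -0.027 t 46.52
```

View pics/t1.png

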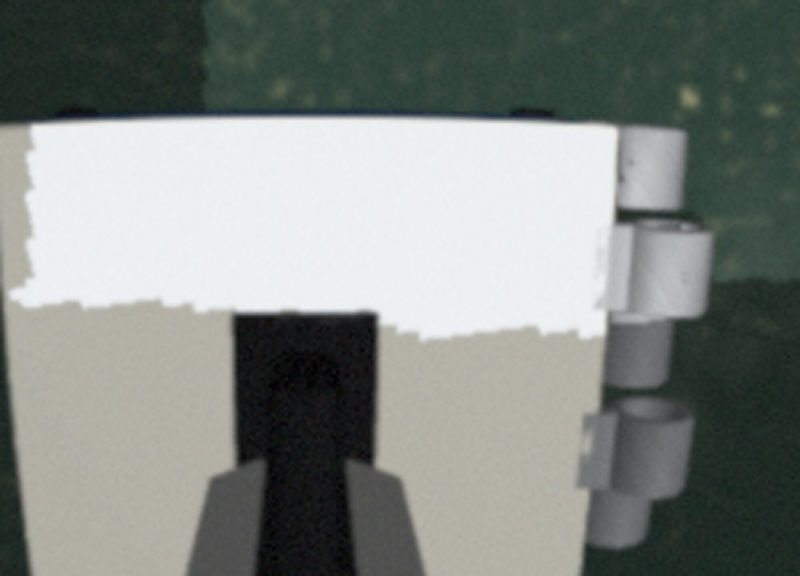

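View pics/t2.png

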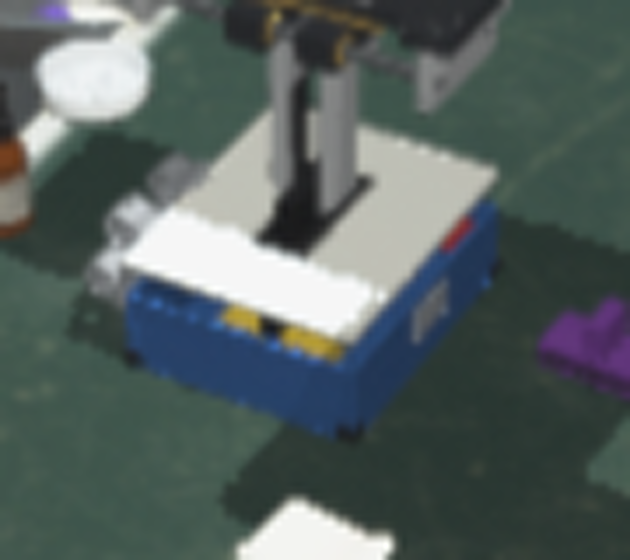

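```bash
python3 - <<'E'
from h import *
c=cam('wrist');p,R,s=pose()
g=lambda P:((proj(c,P)-[160,80])*3.2).round(0)
for x,y,z in[(77,77,57),(77,59,57),(77,18,57),(77,-23,57),(87,77,47),(87,59,47),(87,-23,47)]: print('crate',x,y,z,g([*cw(x,y),z]))
for x,y,z in[(77,56.5,74.3),(77,38.5,74.3),(77,15.5,74.3),(77,-2.5,74.3),(64,77,67),(87,56.5,64)]: 
    P=p+R@np.array([-(z-p[2]),x,-y]); print('lid',x,y,z,g(P))
E
```

```text
crate 77 77 57 [659. 125.]
crate 77 59 57 [655. 207.]
crate 77 18 57 [640. 386.]
crate 77 -23 57 [619. 546.]
crate 87 77 47 [683. 125.]
crate 87 59 47 [679. 203.]
crate 87 -23 47 [644. 526.]
lid 77 56.5 74.3 [690. 231.]
lid 77 38.5 74.3 [683. 318.]
lid 77 15.5 74.3 [671. 423.]
lid 77 -2.5 74.3 [660. 500.]
lid 64 77 67 [625. 124.]
lid 87 56.5 64 [714. 225.]
```

```bash
python3 -m handwheel '[[0,0,0,0.01,0,0,0.05],[0,0,0,0.02,0,0,0.05],[0,0,0,0.03,0,0,0.05],[0,0,0,0.035,0,0,0.05],[0,0,0,0.035,0,0,0.05]]';python3 - <<'E'
from h import *
st()
E
python3 -m handwheel '[[0,0,0,0.006,0,0,0.05],[0,0,0,0.012,0,0,0.05],[0,0,0,0.012,0,0,0.05]]';python3 - <<'E'
from h import *
st()
E
```

```text
clock: 47.15
eef_pos: [514.9, -43.8, 41.1]
eef_rot: [2.961, 1.57, 1.259]
wrist_force: [0.5, 0.4, -2.1]
finger_gap: 14.0
t 47.15 p [514.9 -43.8  41.1] yang -7.5 x [ 0.     0.001 -1.   ] gap 14.0 F [ 0.5  0.4 -2.1] q6 -0.03
clock: 47.52
eef_pos: [514.8, -43.8, 37.3]
eef_rot: [-3.052, 1.569, 1.529]
wrist_force: [-0.6, -0.2, -2.1]
finger_gap: 13.8
t 47.52 p [514.8 -43.8  37.3] yang -7.5 x [ 0.     0.001 -1.   ] gap 13.8 F [-0.6 -0.2 -2.1] q6 -0.03
```

Stubs entered freely. Seating the last few mm.

```bash
python3 -m handwheel '[[0,0,0,0.004,0,0,0.05],[0,0,0,0.008,0,0,0.05],[0,0,0,0.008,0,0,0.05]]';python3 - <<'E'
from h import *
st()
E
python3 -m handwheel '[[0,0,0,0.002,0,0,0.05],[0,0,0,0.004,0,0,0.05],[0,0,0,0.004,0,0,0.05]]';python3 - <<'E'
from h import *
st()
im,c=shot('wrist','u_w');crop(im,160,80,250,180,3.2,'u1')
im,c=shot('side','u_s');crop(im,215,160,90,80,7,'u2')
E
```

```text
clock: 47.9
eef_pos: [514.8, -43.8, 34.9]
eef_rot: [3.142, 1.569, 1.44]
wrist_force: [-0.5, -0.9, -1.1]
finger_gap: 13.8
t 47.9 p [514.8 -43.8  34.9] yang -7.5 x [ 0.     0.001 -1.   ] gap 13.8 F [-0.5 -0.9 -1.1] q6 -0.03
clock: 48.28
eef_pos: [514.8, -43.8, 34.9]
eef_rot: [2.948, 1.57, 1.247]
wrist_force: [-9.0, 0.3, 15.9]
finger_gap: 13.4
t 48.27 p [514.8 -43.8  34.9] yang -7.5 x [ 0.     0.001 -1.   ] gap 13.4 F [-9.   0.3 15.9] q6 -0.03
```

View pics/u1.png

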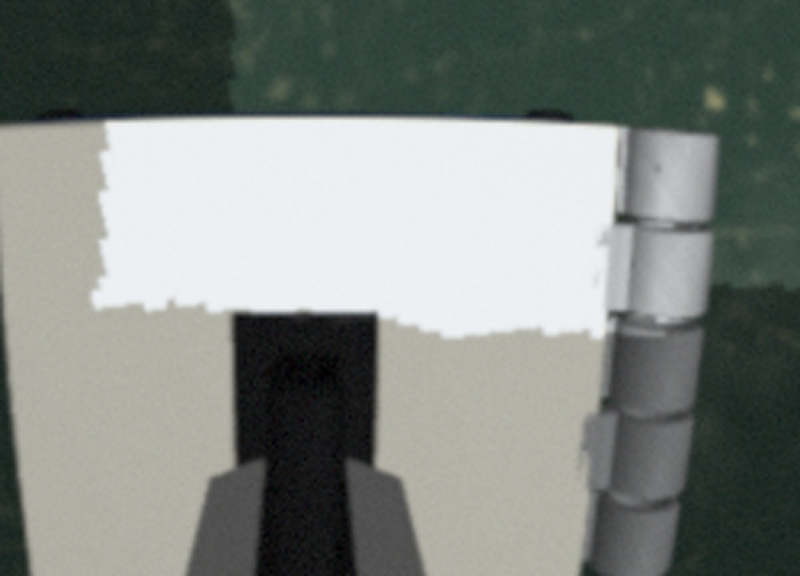

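View pics/u2.png

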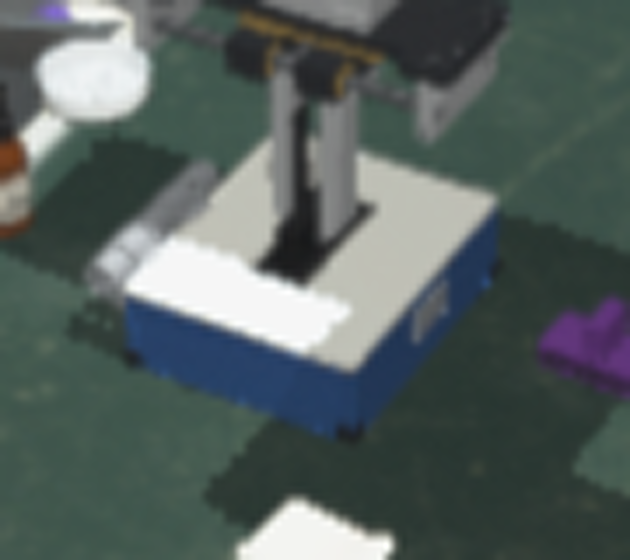

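```bash
python3 -m handwheel '[[0,0,0,-0.001,0,0,0.05],[0,0,0,-0.001,0,0,0.3],[0,0,0,-0.001,0,0,0.4],[0,0,0,-0.001,0,0,0.4],[0,0,0,-0.05,0,0,0.4],[0,0,0,-0.2,0,0,0.4],[0,0,0,-0.35,0,0,0.4],[0,0,0,-0.45,0,-0.1,0.4],[0,0,0,-0.45,0,-0.1,0.4]]';python3 - <<'E'
from h import *
st()
im,c=shot('wrist','v_w');crop(im,160,100,220,180,3.6,'v1')
im,c=shot('side','v_s');crop(im,150,230,130,90,6,'v2')
E
```

```text
clock: 49.5
eef_pos: [519.8, -13.2, 173.0]
eef_rot: [1.852, 1.565, 0.152]
wrist_force: [0.2, -0.2, -0.7]
finger_gap: 37.8
t 49.5 p [519.8 -13.2 173. ] yang -7.4 x [ 0.005  0.001 -1.   ] gap 37.8 F [ 0.2 -0.2 -0.7] q6 0.03
```

View pics/v1.png

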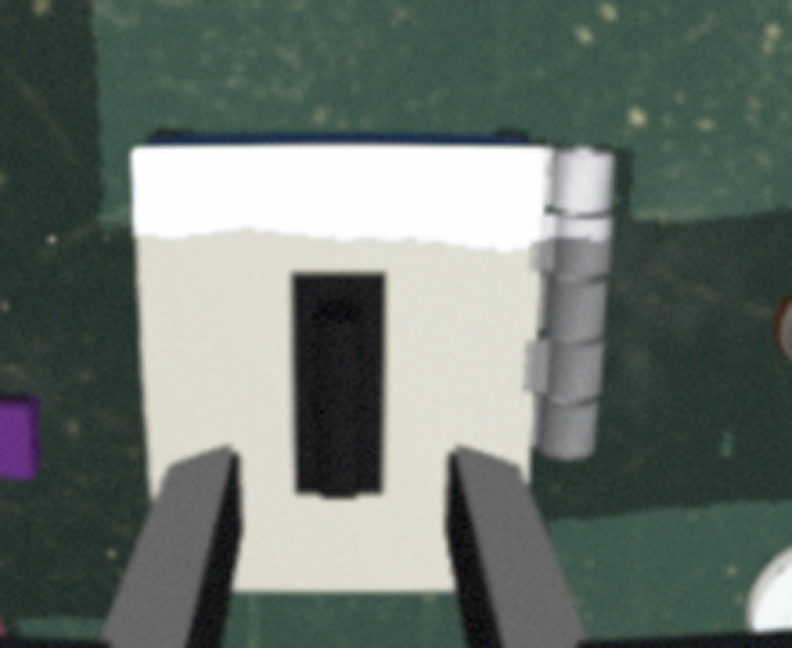

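View pics/v2.png

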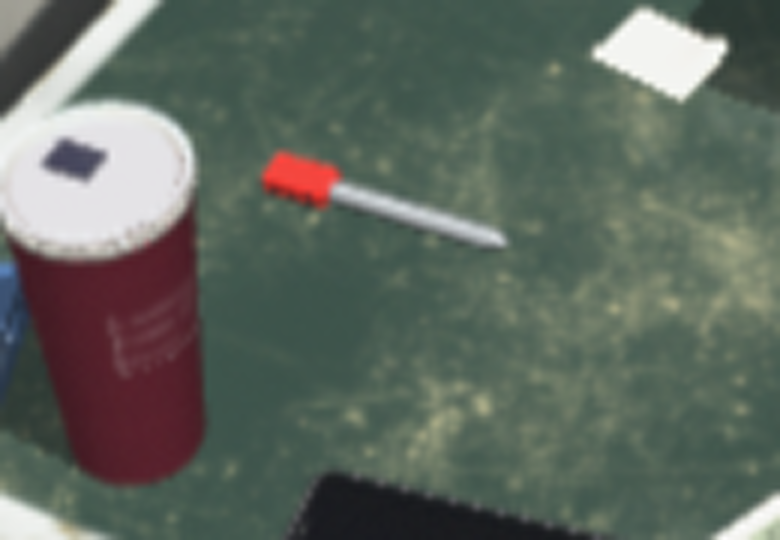

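```bash
python3 - <<'E'
from h import *
c=cam('side');f=lambda x,y:(150+(x+.5)/6-.5,230+(y+.5)/6-.5)
H=cast(c,*f(302,178),9);T=cast(c,*f(507,243),5);print(H,T,np.linalg.norm(H-T),np.degrees(np.arctan2(*(T-H)[1::-1])))
go([H[0]-20,H[1]-60,150],-90)
go([550,200,170],-50)
E
```

```text
[579.98793545 281.46347042   9.        ] [466.04236367 281.22824948   5.        ] 114.0160017583052 -179.88172293192704
turn [ 4.586e-01 -3.000e-04  2.000e-04] shift [ 0.067   0.0355 -0.7972] deg 82.6 mm 240.2 y-> [ 0. -1.  0.] q6 0.031 t 49.6
turn [ 2.364e-01 -4.000e-04  1.000e-04] shift [ 3.00e-04  1.17e-02 -7.22e-01] deg 42.6 mm 216.6 y-> [ 0.643 -0.766  0.   ] q6 0.031 t 49.6
```

```bash
python3 - <<'E'
from h import *
go([575,280,150],-90)
E
python3 -m handwheel '[[0.05,0,0,0,0,-0.1,0.5],[0.11,0,0,0,0,-0.25,0.6],[0.17,0,0,0,0,-0.4,0.6],[0.23,0,0,0,0.01,-0.55,0.6],[0.29,0,0,0,0.02,-0.7,0.6],[0.35,0,0,0.02,0.03,-0.85,0.6],[0.41,0,0,0.04,0.04,-1,0.6],[0.459,0,0,0.067,0.054,-1,0.6],[0.459,0,0,0.067,0.054,-1,0.6],[0.459,0,0,0.067,0.054,-1,0.6]]'; python3 - <<'E'
from h import *
st(); im,c=shot('wrist','w_w')
E
```

```text
turn [ 4.586e-01 -3.000e-04  2.000e-04] shift [ 0.0672  0.0598 -0.9972] deg 82.6 mm 300.4 y-> [ 0. -1.  0.] q6 0.031 t 49.6
clock: 50.85
eef_pos: [573.4, 280.2, 149.8]
eef_rot: [-1.171, 1.57, 1.972]
wrist_force: [0.4, -0.2, 0.4]
finger_gap: 56.6
t 50.85 p [573.4 280.2 149.8] yang -89.9 x [-0.     0.001 -1.   ] gap 56.6 F [ 0.4 -0.2  0.4] q6 1.97
```

View pics/w_w.png

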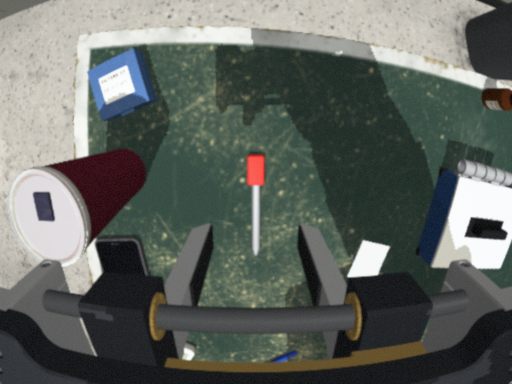

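```bash
python3 - <<'E'
from h import *
im=cv2.imread('pics/w_w.png');crop(im,215,145,80,115,5.2,'w1')
E
```

```text
(no output)
```

View pics/w1.png

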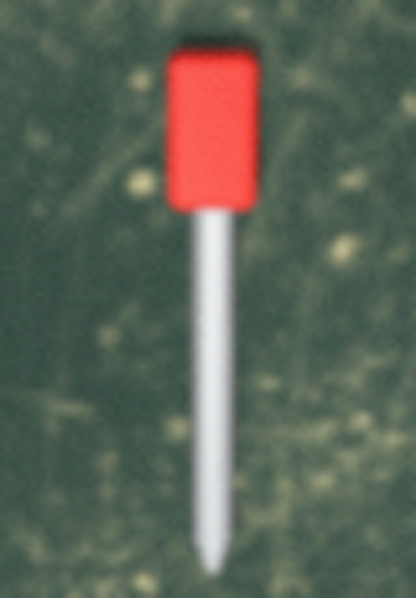

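```bash
python3 - <<'E'
from h import *
c=cam('wrist');f=lambda x,y:(215+(x+.5)/5.2-.5,145+(y+.5)/5.2-.5)
A=cast(c,*f(213,54),12);B=cast(c,*f(213,212),12);H=(A+B)/2;T=cast(c,*f(212,577),6)
d=(T-H);print('handle',H,'len',np.linalg.norm(A-B),'tip',T,np.linalg.norm(d[:2]),np.degrees(np.arctan2(d[1],d[0])))
a=np.degrees(np.arctan2(d[1],d[0]))+90
p,R,s=pose()
# aim: eef such that handle centre at tool z=0,y=-0.8 (camera bias)
E=H-R@np.array([0,-.8,0]); go([E[0],E[1],30],a)
E
```

```text
handle [581.87651642 279.08288371  12.        ] len 36.521203536499335 tip [466.10658328 279.21714741   6.        ] 115.77001099742623 179.93355148770618
turn [ 0.0006 -0.0001  0.0003] shift [ 0.4007  0.0072 -0.0278] deg 0.1 mm 120.5 y-> [-0.001 -1.     0.   ] q6 1.967 t 50.9
```

```bash
python3 -m handwheel '[[0,0,0,0.15,0.007,-0.027,0.5],[0,0,0,0.3,0.007,-0.027,0.4],[0,0,0,0.42,0.007,-0.027,0.4],[0,0,0,0.48,0.007,-0.027,0.4],[0,0,0,0.5,0.007,-0.027,0.4],[0,0,0,0.5,0.007,-0.027,0.4]]'; python3 - <<'E'
from h import *
st()
E
python3 -m handwheel '[[0,0,0,0.01,0,0,0.4],[0,0,0,0.025,0,0,0.4],[0,0,0,0.025,0,0,0.4]]'; python3 - <<'E'
from h import *
st(); im,c=shot('wrist','x_w');crop(im,170,140,180,140,4.4,'x1');im,c=shot('side');crop(im,160,200,110,90,7,'x2')
E
```

```text
clock: 51.65
eef_pos: [582.2, 278.5, 1.3]
eef_rot: [-2.365, 1.569, 0.778]
wrist_force: [-0.3, -1.1, -1.0]
finger_gap: 37.5
t 51.65 p [582.2 278.5   1.3] yang -89.9 x [ 0.002  0.002 -1.   ] gap 37.5 F [-0.3 -1.1 -1. ] q6 1.96
clock: 52.02
eef_pos: [582.1, 278.5, -6.4]
eef_rot: [-2.307, 1.569, 0.836]
wrist_force: [0.1, 0.0, 0.0]
finger_gap: 37.8
t 52.02 p [582.1 278.5  -6.4] yang -89.9 x [ 0.001  0.001 -1.   ] gap 37.8 F [0.1 0.  0. ] q6 1.96
```

View pics/x1.png

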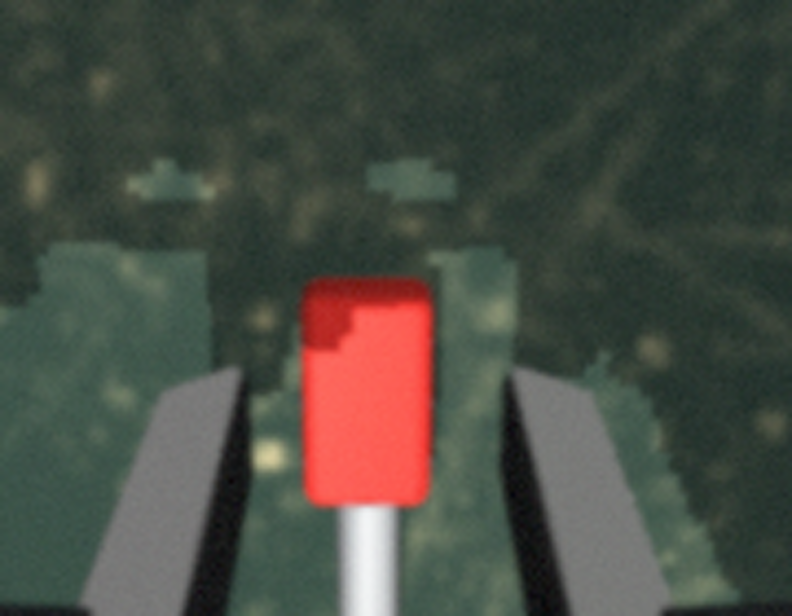

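View pics/x2.png

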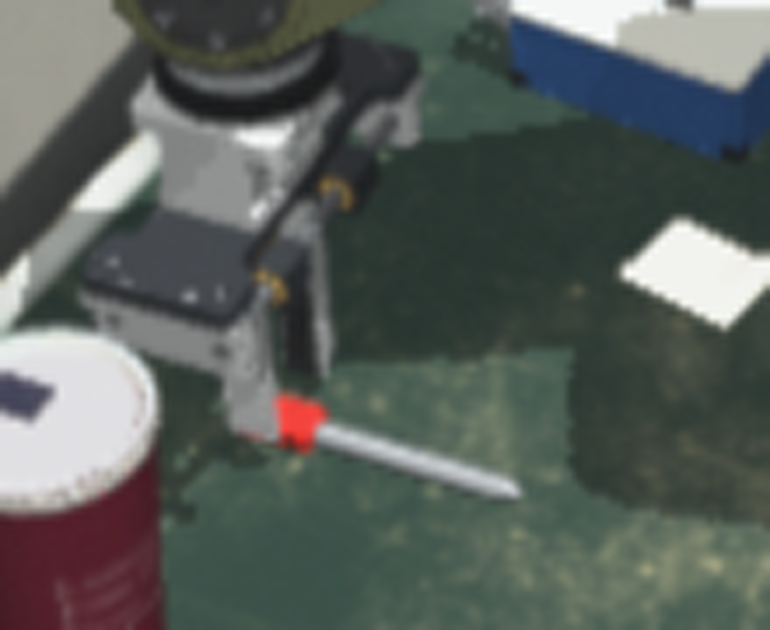

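```bash
python3 -m handwheel '[[0,0,0,0.01,0,0,0.4],[0,0,0,0.02,0,0,0.4],[0,0,0,0.02,0,0,0.4]]'; python3 - <<'E'
from h import *
st()
E
python3 -m handwheel '[[0,0,0,0.007,0,0,0.4],[0,0,0,0.013,0,0,0.4],[0,0,0,0.013,0,0,0.4]]'; python3 - <<'E'
from h import *
st()
E
```

```text
clock: 52.5
eef_pos: [582.0, 278.4, -12.6]
eef_rot: [-2.219, 1.569, 0.923]
wrist_force: [-0.1, -0.2, 0.0]
finger_gap: 37.7
t 52.5 p [582.  278.4 -12.6] yang -89.9 x [ 0.001  0.001 -1.   ] gap 37.7 F [-0.1 -0.2  0. ] q6 1.96
clock: 52.88
eef_pos: [582.0, 278.4, -16.6]
eef_rot: [-2.139, 1.569, 1.004]
wrist_force: [0.4, 1.0, -1.0]
finger_gap: 37.5
t 52.88 p [582.  278.4 -16.6] yang -89.9 x [ 0.001  0.001 -1.   ] gap 37.5 F [ 0.4  1.  -1. ] q6 1.96
```

```bash
python3 -m handwheel '[[0,0,0,0.006,0,0,0.4],[0,0,0,0.01,0,0,0.4],[0,0,0,0.01,0,0,0.4]]'; python3 - <<'E'
from h import *
st(); im,c=shot('wrist','x3_w');crop(im,170,140,180,140,4.4,'x3');im,c=shot('side');crop(im,160,200,110,90,7,'x4')
E
```

```text
clock: 53.25
eef_pos: [581.9, 278.4, -19.8]
eef_rot: [-2.044, 1.57, 1.099]
wrist_force: [0.4, 0.7, 0.0]
finger_gap: 37.7
t 53.25 p [581.9 278.4 -19.8] yang -89.9 x [ 0.001  0.001 -1.   ] gap 37.7 F [0.4 0.7 0. ] q6 1.96
```

View pics/x3.png

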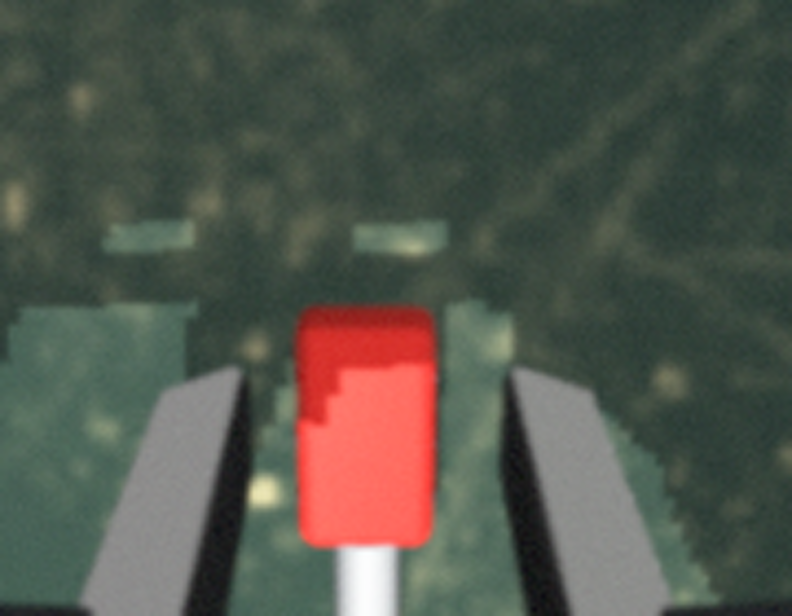

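View pics/x4.png

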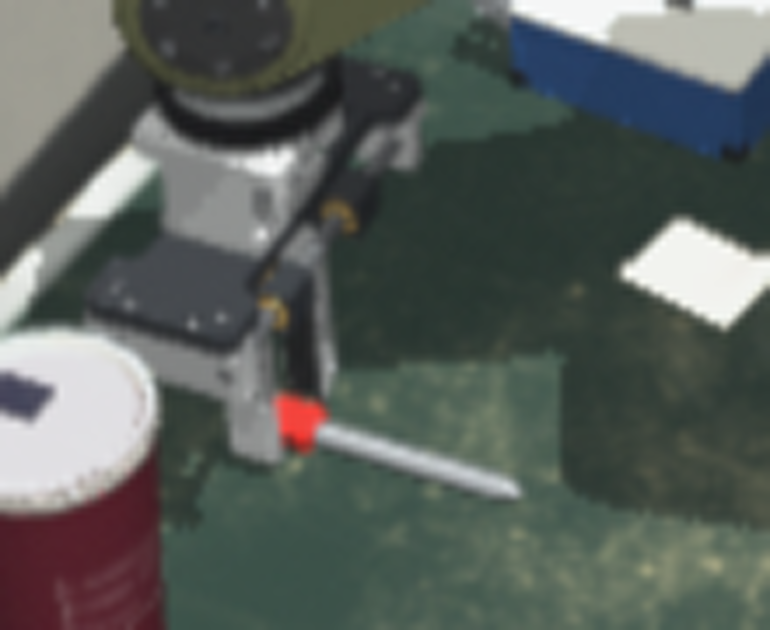

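```bash
python3 -m handwheel '[[0,0,0,0,0,0,0.1],[0,0,0,0,0,0,0.1],[0,0,0,0,0,0,0.1],[0,0,0,0,0,0,0.1],[0,0,0,0,0,0,0.1]]' 40; python3 - <<'E'
from h import *
st(); im,c=shot('wrist','x5_w');crop(im,170,140,180,140,4.4,'x5')
E
python3 -m handwheel '[[0,0,0,-0.05,0,0,0.1],[0,0,0,-0.2,0,0,0.1],[0,0,0,-0.4,0,0,0.1],[0,0,0,-0.4,0,0,0.1]]'; python3 - <<'E'
from h import *
st(); im,c=shot('wrist','x6_w');crop(im,170,140,180,180,3.3,'x6')
im,c=shot('side');crop(im,160,190,110,90,7,'x7')
E
```

```text
clock: 53.98
eef_pos: [582.0, 278.4, -19.6]
eef_rot: [-2.197, 1.569, 0.946]
wrist_force: [0.1, 0.8, 0.1]
finger_gap: 19.5
t 53.98 p [582.  278.4 -19.6] yang -89.9 x [ 0.001  0.001 -1.   ] gap 19.5 F [0.1 0.8 0.1] q6 1.96
clock: 54.52
eef_pos: [584.1, 279.2, 106.7]
eef_rot: [-2.679, 1.56, 0.464]
wrist_force: [-0.4, 0.6, -1.2]
finger_gap: 19.5
t 54.52 p [584.1 279.2 106.7] yang -89.9 x [ 0.01   0.005 -1.   ] gap 19.5 F [-0.4  0.6 -1.2] q6 1.96
```

View pics/x6.png

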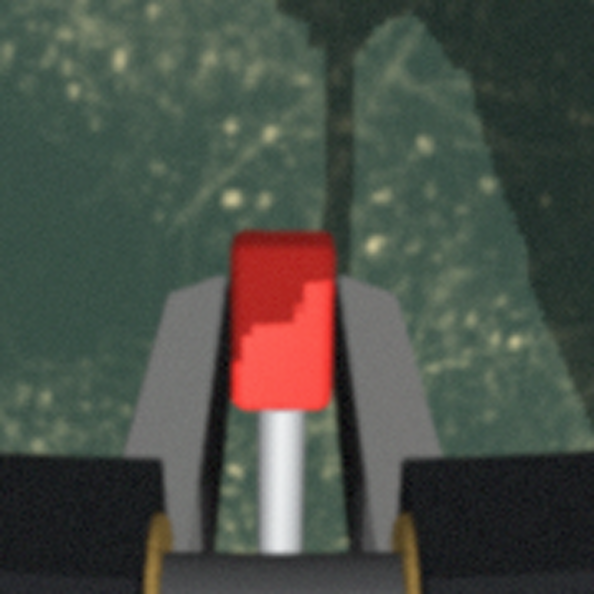

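View pics/x7.png

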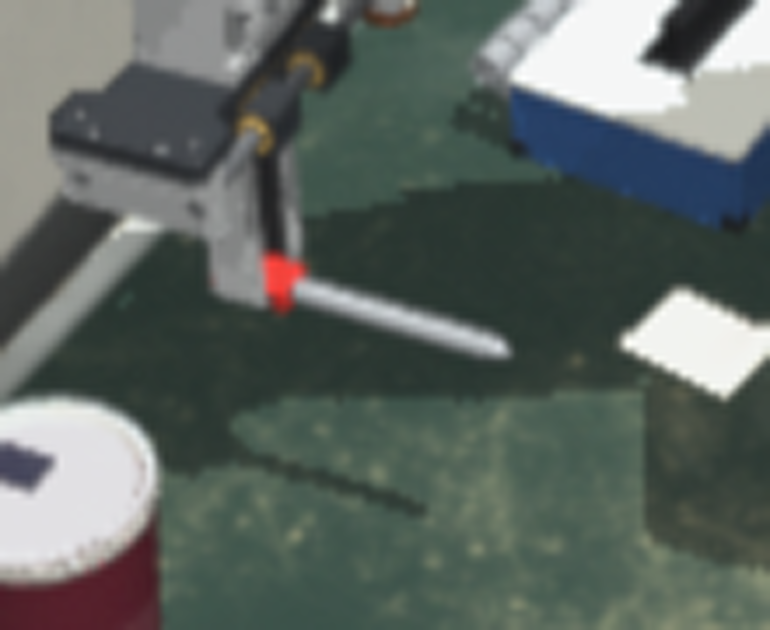

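```bash
python3 - <<'E'
from h import *
T=cw(78.1,206);print(T);go([T[0],T[1],100],-7.4)
E
```

```text
[617.48141068 150.52532336]
turn [-0.4585 -0.0008  0.    ] shift [ 0.0029  0.4259 -0.1182] deg 82.5 mm 132.6 y-> [ 0.992 -0.129  0.   ] q6 1.958 t 54.62
```

```bash
python3 -m handwheel '[[-0.05,0,0,0,0.04,-0.01,0.1],[-0.1,0,0,0,0.09,-0.03,0.1],[-0.15,0,0,0,0.14,-0.04,0.1],[-0.2,0,0,0,0.19,-0.05,0.1],[-0.25,0,0,0,0.24,-0.07,0.1],[-0.3,0,0,0,0.29,-0.08,0.1],[-0.35,0,0,0,0.34,-0.1,0.1],[-0.4,-0.001,0,0,0.39,-0.11,0.1],[-0.458,-0.001,0,0.003,0.426,-0.118,0.1],[-0.458,-0.001,0,0.003,0.426,-0.118,0.1],[-0.458,-0.001,0,0.003,0.426,-0.118,0.1],[-0.458,-0.001,0,0.003,0.426,-0.118,0.1]]'; python3 - <<'E'
from h import *
st(); im,c=shot('wrist','y_w');im,c=shot('side','y_s');crop(im,180,150,130,110,6,'y1')
T=cw(78.1,206);go([T[0],T[1],21.4],-7.4)
E
```

```text
clock: 56.12
eef_pos: [617.2, 151.0, 99.7]
eef_rot: [-1.051, 1.57, -2.754]
wrist_force: [0.1, -0.2, -0.7]
finger_gap: 19.3
t 56.12 p [617.2 151.   99.7] yang -7.6 x [-0.001 -0.    -1.   ] gap 19.3 F [ 0.1 -0.2 -0.7] q6 0.32
turn [-0.0008  0.0001  0.0002] shift [0.2617 0.0009 0.001 ] deg 0.2 mm 78.5 y-> [ 0.992 -0.129  0.   ] q6 0.314 t 56.23
```

View pics/y_w.png

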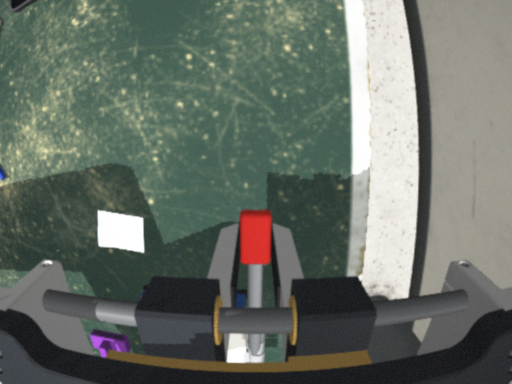

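View pics/y1.png

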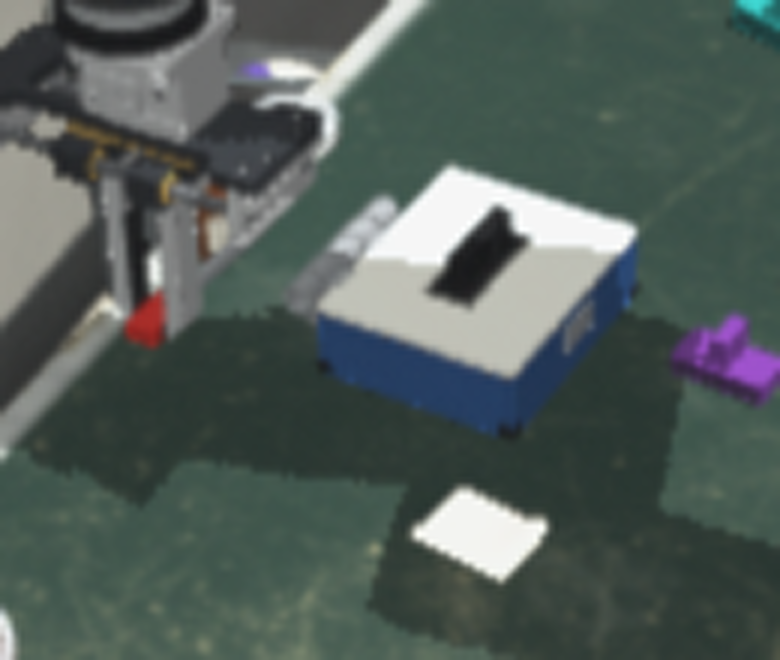

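```bash
python3 -m handwheel '[[0,0,0,0.1,0.001,0.001,0.1],[0,0,0,0.2,0.001,0.001,0.1],[0,0,0,0.25,0.001,0.001,0.1],[0,0,0,0.265,0.001,0.001,0.1],[0,0,0,0.265,0.001,0.001,0.1],[0,0,0,0.265,0.001,0.001,0.1]]'; python3 - <<'E'
from h import *
st(); im,c=shot('wrist','z_w');im,c=shot('side','z_s');crop(im,190,170,90,80,8,'z1')
im,c=shot('scene','z_sc');crop(im,180,150,150,110,5,'z2')
T=cw(78.1,206);go([T[0],T[1],21.4],-7.4)
p,R,s=pose();c=cam('side')
for x,y,z in[(77,92,47),(77,77,47),(77,77,57),(77,-23,57)]:print((x,y,z),((proj(c,[*cw(x+.8,y),z])-[190,170])*8).round(0))
for q in[0,18,114]:print(q,((proj(c,p+R@[-25.6,0,q])-[190,170])*8).round(0))
E
```

```text
clock: 56.98
eef_pos: [618.1, 150.6, 21.5]
eef_rot: [1.661, 1.57, -0.042]
wrist_force: [-0.1, 0.3, -0.8]
finger_gap: 19.7
t 56.98 p [618.1 150.6  21.5] yang -7.5 x [ 0.001 -0.    -1.   ] gap 19.7 F [-0.1  0.3 -0.8] q6 0.31
turn [-0.0008  0.     -0.0001] shift [-0.0011 -0.001   0.0004] deg 0.2 mm 0.5 y-> [ 0.992 -0.129  0.   ] q6 0.313 t 57.12
(77, 92, 47) [290. 254.]
(77, 77, 47) [309. 235.]
(77, 77, 57) [308. 216.]
(77, -23, 57) [427.  96.]
0 [138. 407.]
18 [163. 382.]
114 [289. 254.]
```

View pics/z1.png

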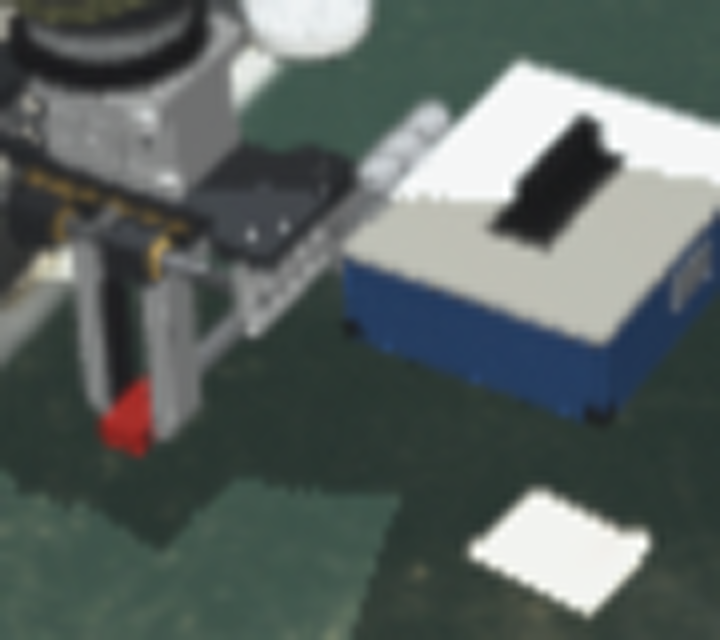

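View pics/z2.png

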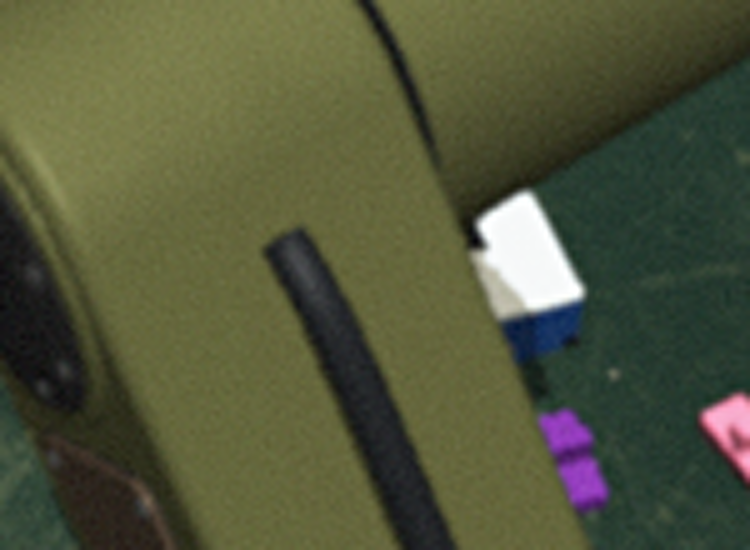

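View pics/z_w.png

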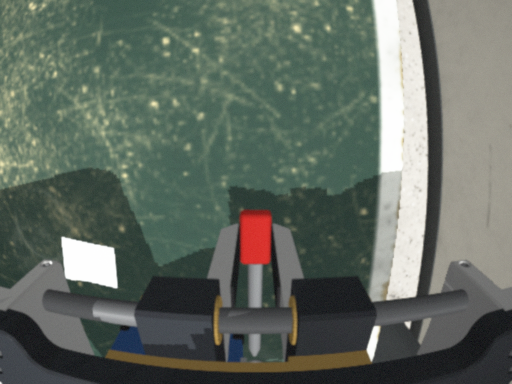

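```bash
python3 -m handwheel '[[-0.0008,0,0,0,-0.001,0.03,0.1],[-0.0008,0,0,0,-0.001,0.06,0.1],[-0.0008,0,0,0,-0.001,0.075,0.1],[-0.0008,0,0,0,-0.001,0.075,0.1]]'; python3 - <<'E'
from h import *
st()
im,c=shot('wrist','z3_w');crop(im,200,200,110,170,3.5,'z3')
T=cw(78.1,180);go([T[0],T[1],21.4],-7.4)
E
```

```text
clock: 57.62
eef_pos: [614.6, 127.8, 21.1]
eef_rot: [1.237, 1.57, -0.464]
wrist_force: [0.3, 1.1, -0.4]
finger_gap: 19.2
t 57.62 p [614.6 127.8  21.1] yang -7.4 x [ 0. -0. -1.] gap 19.2 F [ 0.3  1.1 -0.4] q6 0.28
turn [-0.0001  0.     -0.0001] shift [-0.001   0.0001  0.0115] deg 0.0 mm 3.5 y-> [ 0.992 -0.129  0.   ] q6 0.277 t 57.67
```

View pics/z3.png

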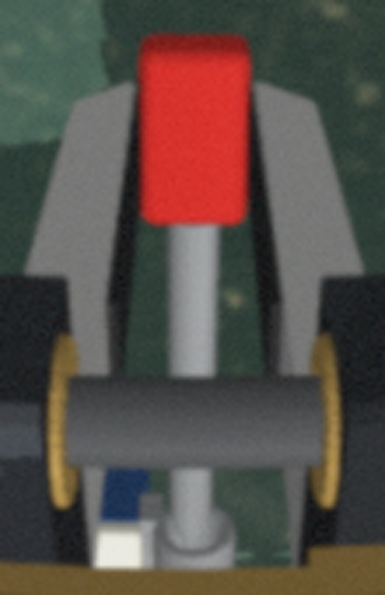

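```bash
python3 -m handwheel '[[0,0,0,0,0.002,0.02,0.1],[0,0,0,0,0.002,0.04,0.1],[0,0,0,0,0.002,0.06,0.1],[0,0,0,0,0.002,0.06,0.1]]'; python3 - <<'E'
from h import *
st()
E
python3 -m handwheel '[[0,0,0,0,0,0.02,0.1],[0,0,0,0,0,0.04,0.1],[0,0,0,0,0,0.06,0.1],[0,0,0,0,0,0.06,0.1]]'; python3 - <<'E'
from h import *
st()
im,c=shot('wrist','z4_w');crop(im,200,200,110,170,3.5,'z4')
T=cw(78.1,95);go([T[0],T[1],21.4],-7.4)
E
```

```text
clock: 58.18
eef_pos: [612.8, 109.7, 21.1]
eef_rot: [1.101, 1.571, -0.6]
wrist_force: [0.3, 0.8, -0.8]
finger_gap: 19.9
t 58.17 p [612.8 109.7  21.1] yang -7.5 x [ 0. -0. -1.] gap 19.9 F [ 0.3  0.8 -0.8] q6 0.25
clock: 58.68
eef_pos: [610.5, 91.3, 21.1]
eef_rot: [1.256, 1.57, -0.446]
wrist_force: [-0.1, 0.9, -0.6]
finger_gap: 19.7
t 58.67 p [610.5  91.3  21.1] yang -7.5 x [ 0. -0. -1.] gap 19.7 F [-0.1  0.9 -0.6] q6 0.22
turn [-0.0005  0.     -0.0001] shift [-0.0008 -0.0019  0.1724] deg 0.1 mm 51.7 y-> [ 0.992 -0.129  0.   ] q6 0.22 t 58.73
```

View pics/z4.png

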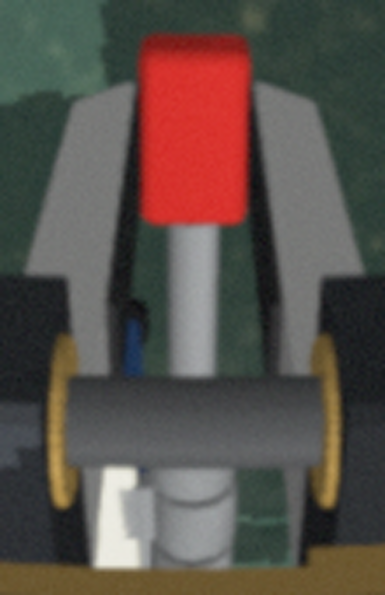

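```bash
python3 -m handwheel '[[-0.0005,0,0,0,-0.001,0.02,0.1],[-0.0005,0,0,0,-0.001,0.04,0.1],[-0.0005,0,0,0,-0.001,0.06,0.1],[-0.0005,0,0,0,-0.001,0.08,0.1],[-0.0005,0,0,0,-0.001,0.08,0.1]]'; python3 - <<'E'
from h import *
st()
E
python3 -m handwheel '[[0,0,0,0,0,0.02,0.1],[0,0,0,0,0,0.04,0.1],[0,0,0,0,0,0.06,0.1],[0,0,0,0,0,0.06,0.1]]'; python3 - <<'E'
from h import *
st()
T=cw(78.1,95);go([T[0],T[1],21.4],-7.4)
im,c=shot('wrist','z5_w');crop(im,200,200,110,170,3.5,'z5')
E
```

```text
clock: 59.35
eef_pos: [607.1, 67.4, 21.2]
eef_rot: [1.276, 1.57, -0.424]
wrist_force: [-0.2, -0.2, -0.5]
finger_gap: 19.4
t 59.35 p [607.1  67.4  21.2] yang -7.4 x [ 0. -0. -1.] gap 19.4 F [-0.2 -0.2 -0.5] q6 0.18
clock: 59.85
eef_pos: [604.7, 49.0, 21.2]
eef_rot: [1.257, 1.57, -0.444]
wrist_force: [-0.3, 0.3, -0.8]
finger_gap: 19.5
t 59.85 p [604.7  49.   21.2] yang -7.5 x [ 0. -0. -1.] gap 19.5 F [-0.3  0.3 -0.8] q6 0.15
turn [-0.0004  0.     -0.0001] shift [-0.0006 -0.0013  0.0291] deg 0.1 mm 8.7 y-> [ 0.992 -0.129  0.   ] q6 0.151 t 59.85
```

View pics/z5.png

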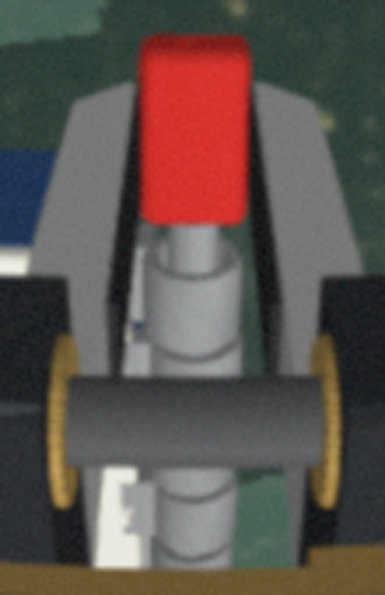

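```bash
python3 -m handwheel '[[0,0,0,0,0,0.01,0.1],[0,0,0,0,0,0.02,0.1],[0,0,0,0,0,0.022,0.1],[0,0,0,0,0,0.022,0.1]]'; python3 - <<'E'
from h import *
st()
E
python3 -m handwheel '[[0,0,0,0,0,0.006,0.1],[0,0,0,0,0,0.008,0.1],[0,0,0,0,0,0.008,0.1]]'; python3 - <<'E'
from h import *
st()
T=cw(78.1,95);go([T[0],T[1],21.4],-7.4)
im,c=shot('wrist','z6_w');crop(im,200,200,110,170,3.5,'z6')
E
```

```text
clock: 60.4
eef_pos: [603.9, 42.8, 21.2]
eef_rot: [1.511, 1.57, -0.19]
wrist_force: [-0.2, 0.4, -0.4]
finger_gap: 19.7
t 60.4 p [603.9  42.8  21.2] yang -7.5 x [ 0. -0. -1.] gap 19.7 F [-0.2  0.4 -0.4] q6 0.14
clock: 60.78
eef_pos: [603.6, 40.4, 21.2]
eef_rot: [1.446, 1.57, -0.255]
wrist_force: [0.8, -0.1, -0.8]
finger_gap: 19.3
t 60.77 p [603.6  40.4  21.2] yang -7.5 x [ 0. -0. -1.] gap 19.3 F [ 0.8 -0.1 -0.8] q6 0.14
turn [-0.0003  0.     -0.0001] shift [-0.0006 -0.0013 -0.0001] deg 0.1 mm 0.4 y-> [ 0.992 -0.129  0.   ] q6 0.136 t 60.77
```

View pics/z6.png

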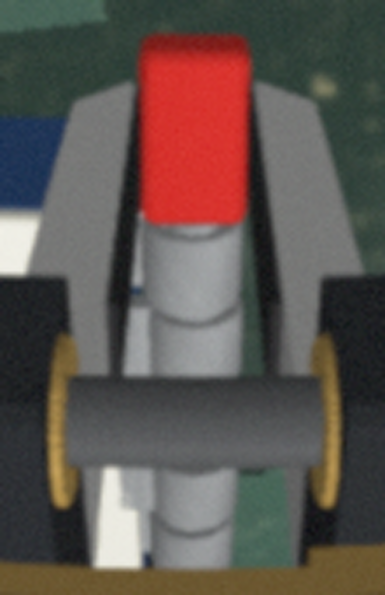

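Nearly touching; a little further to contact.

```bash
python3 -m handwheel '[[0,0,0,0,0,0.004,0.1],[0,0,0,0,0,0.004,0.1]]'; python3 - <<'E'
from h import *
st()
E
python3 -m handwheel '[[0,0,0,0,0,0.004,0.1],[0,0,0,0,0,0.004,0.1]]'; python3 - <<'E'
from h import *
st()
E
```

```text
clock: 61.08
eef_pos: [603.5, 39.9, 21.3]
eef_rot: [2.656, 1.57, 0.955]
wrist_force: [0.3, 4.5, -0.3]
finger_gap: 19.6
t 61.08 p [603.5  39.9  21.3] yang -7.4 x [ 0.001  0.001 -1.   ] gap 19.6 F [ 0.3  4.5 -0.3] q6 0.13
clock: 61.32
eef_pos: [603.5, 39.9, 21.3]
eef_rot: [2.831, 1.568, 1.131]
wrist_force: [1.1, 8.5, -1.1]
finger_gap: 19.4
t 61.33 p [603.5  39.9  21.3] yang -7.4 x [ 0.001  0.003 -1.   ] gap 19.4 F [ 1.1  8.5 -1.1] q6 0.13
```

```bash
python3 -m handwheel '[[0,0,0,0.004,0,0,0.1],[0,0,0,0.004,0,0,0.1],[0,0,0,0.004,0,0,0.3],[0,0,0,0.004,0,0,0.4],[0,0,0,0.004,0,0,0.4],[0,0,0,-0.05,0,0,0.4],[0,0,0,-0.2,0,0,0.4],[0,0,0,-0.4,0,0,0.4],[0,0,0,-0.55,0,-0.05,0.4],[0,0,0,-0.55,0,-0.05,0.4],[0,0,0,-0.55,0,-0.05,0.4]]'; python3 - <<'E'
from h import *
st()
im,c=shot('wrist','zz_w');crop(im,140,120,240,170,3.3,'zz1')
im,c=shot('side','zz_s');crop(im,200,150,120,90,6.5,'zz2')
E
```

```text
clock: 62.7
eef_pos: [604.9, 54.2, 186.1]
eef_rot: [2.997, 1.568, 1.296]
wrist_force: [-0.1, 0.1, 0.2]
finger_gap: 37.6
t 62.7 p [604.9  54.2 186.1] yang -7.4 x [ 0.001  0.003 -1.   ] gap 37.6 F [-0.1  0.1  0.2] q6 0.16
```

View pics/zz1.png

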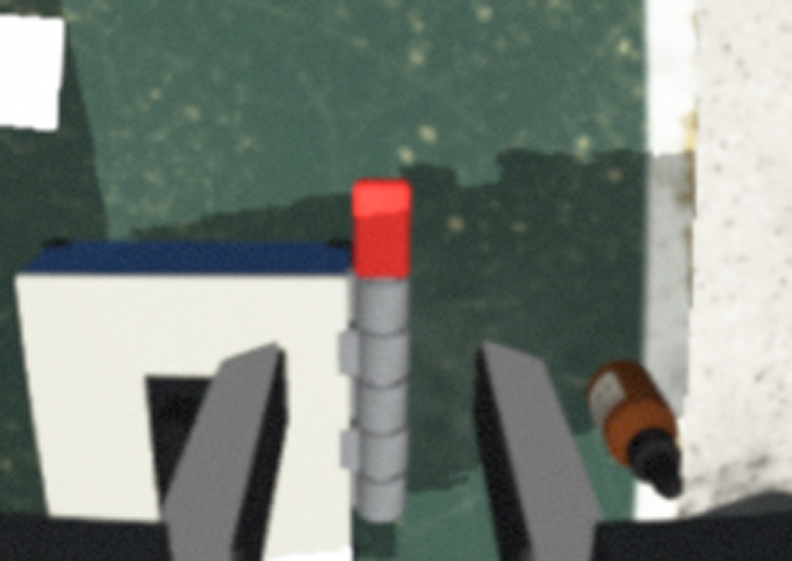

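View pics/zz2.png

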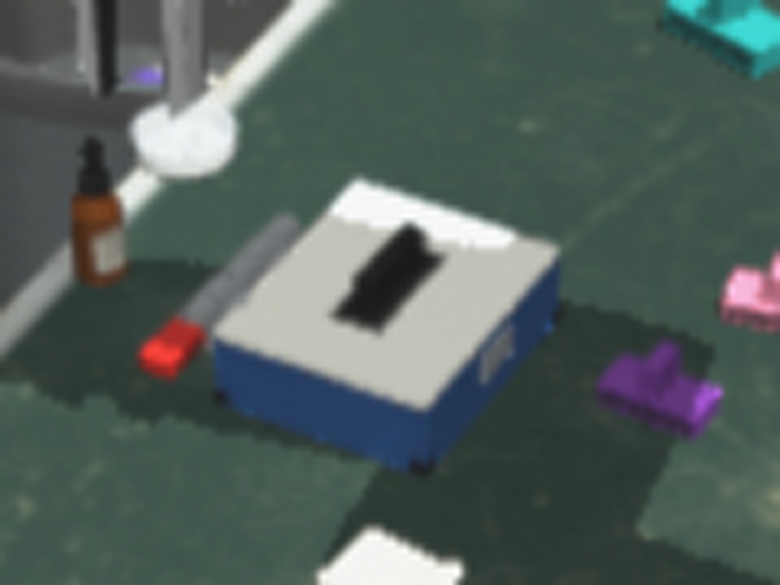

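```bash
python3 - <<'E'
from h import *
c=cam('wrist');f=lambda x,y:(140+(x+.5)/3.3-.5,120+(y+.5)/3.3-.5)
a=np.radians(CR[2]);Rt=np.array([[np.cos(a),np.sin(a)],[-np.sin(a),np.cos(a)]])
for n,x,y,z in[('lid -x+y',17,275,50),('lid +x+y',352,276,50),('handle near',381,277,52),('handle far',381,184,52)]:
    P=cast(c,*f(x,y),z); print(n,(Rt@(P[:2]-CR[:2])).round(1))
E
```

```text
lid -x+y [-62.   77.7]
lid +x+y [66.2 77.8]
handle near [76.7 78.1]
handle far [ 76.8 112.6]
```

```bash
python3 - <<'E'
from cell import order
print(order.sign_off())
E
```

```text
the job is handed in; nothing more can be done
None
```

The vials are packed, the lid is pinned, and I handed the job in at about 63 s. No verdict is reported.

**What I did**
- I laid all four vials across the crate in one row from the red end.
- I pushed the small yellow chock against the last vial until it met about 12 N.
- I lowered the lid onto the crate without side contact.
- The pin had been knocked a few centimetres aside, so I located it again. I then slid it through all five knuckles until its handle met the first one at about 8 N, and released it.

**Last checks**
- **Row and chock:** the picture after the chock was released showed a closed row. By tool position, the chock sits at crate y ≈ 34.6 mm, against 35 mm expected. The lid covers the row, so I did not see it again after that.
- **Lid and hinge:** in the final pictures the lid is flat, the knuckles line up and the handle is against the first knuckle (near end at y ≈ 78 mm, knuckle mouth at 77 mm).
- **Bystanders:** I saw no sign that the petri dish or the amber bottle had moved.

**Checks that failed or disagreed**
- **Fingertip height:** the fingertips stood about 20–30 mm higher than the stated tool geometry. The first closes on the first vial and on the chock went over the top, so I set the remaining grip heights from pictures and contact.
- **Camera offset:** the wrist camera read about 0.8 mm off across the jaws, which I allowed for.
- **Lid position:** the last off-axis camera reading put the lid about 2 mm towards +x. That is inside the 4 mm limit, and I did not measure it again. The barrels looked in line, within about 0.4 mm just before I let the lid go.

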